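Empty the weighing scoop into the grinding jar

TASK

Lift the metal weighing scoop off the balance by its slanted blue grip and tip all six white ceramic grinding pieces into the open steel jar, without touching the pieces with the fingers. Then set the empty scoop down upright in the middle of the round green mat, without dropping it. Leave the jar standing and the bottle, the dish and the timer where they are.

Things in the scene. Friction and masses are not known exactly. Their poses are not given: they have to be found in the camera images.
- scoop: Open aluminium weighing scoop, 0.14 kg empty; on the balance pan at the start. Origin: centre of its flat underside; +x is the pouring direction, z up. Body 83 (x) x 60 (y) x 42 mm high, walls and floor 3 mm. No front wall: from x = 40 mm a lip with low side rails rises at 35 deg to its edge. From the back wall a flat blue grip leans backward (-x) and up.
- scoop_grip (a point): Point to pinch on the blue grip, at (-68, 0, 72) mm in the scoop's frame, same axes. The grip is a bar 14 mm thick (along y), 24 mm wide, 64 mm long; it runs from (-40, 0, 38) to (-81, 0, 87) mm, leaning back 40 deg from vertical (direction -0.643, 0, 0.766). This point is 44 mm up from its root; close the fingers along the scoop's y.
- scoop_lip (a point): Middle of the scoop's pouring edge, at (78, 0, 27) mm in the scoop's frame.
- pebble_1: White ceramic grinding piece, a solid cylinder 22 mm in diameter and 22 mm long, 20 g; origin at its centre, z along its axis. At the start it stands in the scoop.
- pebble_2: White ceramic grinding piece, a solid cylinder 22 mm in diameter and 22 mm long, 20 g; origin at its centre, z along its axis. At the start it stands in the scoop.
- pebble_3: White ceramic grinding piece, a solid cylinder 22 mm in diameter and 22 mm long, 20 g; origin at its centre, z along its axis. At the start it stands in the scoop.
- pebble_4: White ceramic grinding piece, a solid cylinder 22 mm in diameter and 22 mm long, 20 g; origin at its centre, z along its axis. At the start it stands in the scoop.
- pebble_5: White ceramic grinding piece, a solid cylinder 22 mm in diameter and 22 mm long, 20 g; origin at its centre, z along its axis. At the start it stands in the scoop.
- pebble_6: White ceramic grinding piece, a solid cylinder 22 mm in diameter and 22 mm long, 20 g; origin at its centre, z along its axis. At the start it stands in the scoop.
- jar: Open round steel grinding jar, loose, 1.2 kg: outside diameter 126 mm, height 75 mm, inside diameter 116 mm, inner floor 6 mm up. Origin: centre of the underside; z up. Stands on the right-hand counter.
- balance: White portable balance, fixed, 160 (x) x 130 (y) mm, housing top 34 mm high; origin: centre of the underside, display towards -x.
- pan (a point): Centre of the top of the balance's round steel pan (diameter 110 mm), 45 mm above the counter.
- mat: Round green mat, fixed on the left-hand counter to the right of the balance, diameter 150 mm, 3 mm thick; origin: centre of the underside.
- amber_bottle: Amber stain bottle with white cap, 42 mm in diameter, 77 mm high, behind the jar; a bystander. Origin: centre of the underside.
- red_dish: Closed petri dish with red filling, 90 mm in diameter, 15 mm high, behind the jar, to its left; a bystander. Origin: centre of the underside.
- timer_box: Small cream timer, 62 x 68 x 22 mm, behind the balance; a bystander. Origin: centre of the underside.
Mind the look-alikes: they are no part of the job. Leave any purple look-alike of the jar alone.

How it is judged:
On the way, in this order (a step that is already met when the one before it is completed fails the run):
1. the scoop is tipped (its floor more than 30 degrees from level) near the jar (angle between scoop's own z axis and vertical above 0.52 rad and horizontal distance between scoop_lip and jar below 0.12 m), for 0.1 s.
2. all six pieces are in the jar (horizontal distance between each of pebble_1, pebble_2, pebble_3, pebble_4, pebble_5, pebble_6 and jar below 0.06 m and height (world z) of each of pebble_1, pebble_2, pebble_3, pebble_4, pebble_5, pebble_6 below 0.075 m), for 0.2 s.
At the end, for the whole second after the job is handed in: All six pieces lie in the jar (centres within 60 mm of its axis and below its rim), the jar stands upright, and the scoop stands released and still, upright (within 0.12 rad) on the mat, its origin within 40 mm of the mat's centre (all of step 2 and angle between jar's own z axis and vertical below 0.1 rad and angle between scoop's own z axis and vertical below 0.12 rad and horizontal distance between scoop and mat below 0.04 m and height (world z) of scoop below 0.012 m and linear speed of scoop below 0.03 m/s); the robot touches nothing.
It fails at once if a finger touches a grinding piece (contact force between the fingers and pebble_1 above 0.5 N or contact force between the fingers and pebble_2 above 0.5 N or contact force between the fingers and pebble_3 above 0.5 N or contact force between the fingers and pebble_4 above 0.5 N or contact force between the fingers and pebble_5 above 0.5 N or contact force between the fingers and pebble_6 above 0.5 N).
It fails at once if the scoop is dropped (falls faster than 0.6 m/s while not held) (linear speed of scoop above 0.6 m/s and contact force between the fingers and scoop below 0.1 N).
It fails at once if the jar is tipped by more than 0.5 rad (angle between jar's own z axis and vertical above 0.5 rad).
It fails at once if the bottle, the dish or the timer is moved by more than 40 mm (distance of any of amber_bottle, red_dish, timer_box from where it was at the start of the episode above 0.04 m).
It also fails if it takes over 70 s, if anything falls off the work surface, if the arm or the gripper's body presses on something with over 40 N, if the wrist force passes 120 N, or if a joint passes its speed limit or range.

ROBOT

A 7-joint arm with a two-finger parallel gripper is mounted at the origin on a cart in front of the work surface, level with it; the furniture and walls round the work are solid. World frame = base frame: x ahead of the robot, y to its left, z up, the work surface at z = 0. Lengths are in m, angles in rad, forces in N, time in s.
With the tool pointing down it reaches from about 0.4 to 0.85 m from the base axis. Payload 4.5 kg.
Tool frame: the origin (TCP) lies midway between the tips of the shut fingers; the grasp point (between the pads) lies 19 mm behind it; z points along the fingers, y is the direction in which the jaws open and shut (so a half turn about z gives the same grasp; the last joint's range is limited). The gripper opens to 85 mm and grips with 20 to 120 N. Pads are 22 mm wide; open, the fingers measure 114 mm over their backs; the gripper's body (76 mm by 85 mm) begins 54 mm behind the grasp point. The pads swing forward as they close: fully open they stand 13 mm farther back than shut.
Start: joints at [1.309, 0.689, -0.195, 1.565, 0.157, 0.902, -0.215], TCP at [0.182, -0.598, 0.231] pointing down, gripper open.
Joint ranges: [-3.01, 3.01], [-0.46, 2.08], [-1.47, 1.51], [0.13, 2.56], [-1, 4.14], [0.04, 2.09], [-2.66, 2.66]. Speed limits (rad/s): [2.57, 2.57, 3.14, 3.14, 3.14, 3.14, 3.14].

INTERFACE

Orientations are given as a unit quaternion [x, y, z, w].
In Python, from bench import * gives the robot as it stands.
- The arm moves only by the tool apply_moves, never from a script. Its argument "targets" is a list of rows, each a list of 3 entries, a list of its own where there are three numbers: the opening, from 0 (shut) to 1 (fully open), then the shift along the tool's x, y, z in mm, then the turn about the tool's z in rad. A call has 1 to 5 rows; each row is the pose to reach, as a shift and turn from the pose commanded when the call began, along the tool's axes at that moment; what a row does not reach only later rows make up. A row lasts 1/10 s, in which the tool goes at most 50 mm and 8.59 degrees, less where a joint would pass 70% of its speed; a pose out of reach is approached as far as the arm can. A call with a gripper value outside its range is refused whole. The fingers move at their own pace and stop on an object; "force" is the grip in N (left out, the last holds). Time passes only in rows, so rows that repeat a pose let the fingers close. It gives the time, the measured TCP pose, the force and the opening at its end, in the units of the state.
- get_obs(): the state, without advancing time (a new reading comes with each control period).
- read_camera(name): name is "scene" or "side" or "wrist"; returns a dict with "image" (400x640x3 uint8, red, green, blue), "camera_matrix" (3x3 intrinsics, pixels), "origin" and "attitude" of the camera in the world; the wrist camera has in their place "hand_eye" (4x4, takes a point from camera to tool coordinates, whose origin is the TCP and whose axes are the flange's). Camera axes: x right, y up, looking along -z (the intrinsics and any distortion apply to the point x, -y, -z); pixel columns grow to the right and rows downward; lengths in m; the calibration is good to about 2 mm. A picture is of the moment at which its call begins: read the wrist's pose just before it. There is no depth.
- sign_off(): hands the job in, once; it reports no verdict.
The state is a dict: "time_s": time; "joint_pos": joint angles; "joint_velocities": joint speeds; "effort": joint torques, N m; "eef_pos": TCP position; "orientation": TCP orientation; "ft_force": force on the tool from outside, world axes, zero at the start; "moment": the same for the moment, N m; "gripper_width": finger opening in m.
Only numpy, scipy, OpenCV 4.12 (cv2) and the standard library are available. Lean on these libraries where they do the work, as an engineer would, in place of code of your own. Each camera call takes 0.05 s, during which the arm holds its last target.

## Working session

There is one attempt and no reset: what is moved stays moved. The work goes in short steps, Python scripts to look and compute and a tool call to move; the robot and the scene stay as the last step left them, time stands still between calls to the robot, and variables do not carry over. Pictures are saved under pics/ and viewed, and the job is handed in when it is done.

Besides the shell and the picture viewer there is one more tool, called as name(argument=value, ...) on one line, values as JSON. apply_moves: Moves the arm, as the interface text tells. Its arguments: {"type":"object","properties":{"targets":{"type":"array","items":{"type":"array"}},"force":{"type":"number"}},"required":["targets"]}

```bash
ls; mkdir -p pics; python3 - <<'E'
from bench import *
import cv2,numpy as np
print(get_obs())
for n in ["scene","side","wrist"]:
    c=read_camera(n); cv2.imwrite(f"pics/{n}0.png",c["image"][:,:,::-1])
    print({k:v for k,v in c.items() if k!="image"})
E
```

```text
pics
{'time_s': 0.0, 'joint_pos': array([ 1.30880855,  0.69001875, -0.19452253,  1.56635256,  0.15728029,
        0.9024911 , -0.21508981]), 'joint_velocities': array([-0.00025299,  0.00057519,  0.00023833, -0.00018123,  0.00084746,
        0.00023721,  0.00102474]), 'effort': array([-3.12458687e-04, -5.39599800e+01, -1.26673937e+00, -1.58540225e+01,
        9.05138324e-03,  9.52155387e-03, -1.33730543e-05]), 'eef_pos': array([ 0.18195326, -0.59724263,  0.23046029]), 'orientation': array([ 9.89076548e-01,  1.47399790e-01, -1.93428754e-04, -9.19676367e-04]), 'ft_force': array([0.29729823, 0.53549532, 0.20501837]), 'moment': array([-0.00018893,  0.01761659, -0.00775204]), 'gripper_width': 0.0855180761265521}
{'camera_matrix': array([[465.44943603,   0.        , 318.49980735],
       [  0.        , 465.44943603, 199.139906  ],
       [  0.        ,   0.        ,   1.        ]]), 'origin': array([-0.12829452,  0.69358396,  1.32538336]), 'attitude': array([-0.12667759,  0.31920914,  0.88108434, -0.32519026])}
{'camera_matrix': array([[473.8400973 ,   0.        , 316.95025611],
       [  0.        , 473.8400973 , 194.42702708],
       [  0.        ,   0.        ,   1.        ]]), 'origin': array([-0.79098376, -0.68735392,  0.98829763]), 'attitude': array([ 0.41057726, -0.27612141, -0.47140094,  0.73004413])}
{'camera_matrix': array([[282.97936222,   0.        , 319.08982535],
       [  0.        , 282.97936222, 199.71786933],
       [  0.        ,   0.        ,   1.        ]]), 'hand_eye': array([[-6.37661237e-04,  9.51581424e-01,  3.07396139e-01,
         7.89139370e-02],
       [ 9.99999540e-01,  8.27222784e-04, -4.86372056e-04,
         4.28902235e-04],
       [-7.17107704e-04,  3.07395687e-01, -9.51581514e-01,
        -1.42178660e-01],
       [ 0.00000000e+00,  0.00000000e+00,  0.00000000e+00,
         1.00000000e+00]])}
```

View pics/scene0.png

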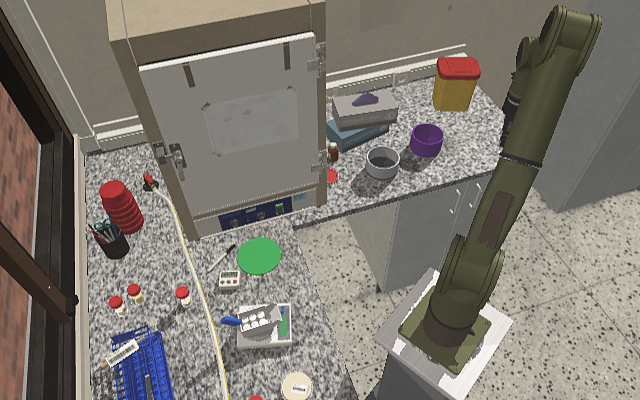

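View pics/side0.png

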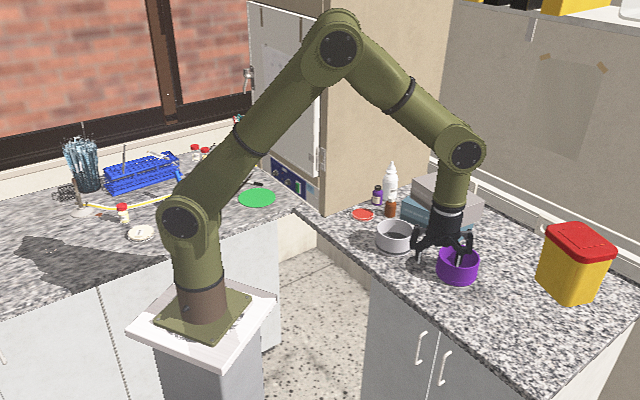

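View pics/wrist0.png

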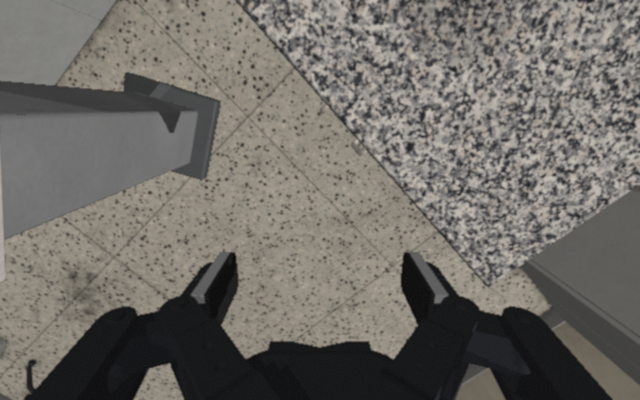

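The scene view shows the scoop on the balance at about (258,320), the mat at (258,256) and the timer at (229,280). The grey steel jar is at (382,162). The purple one at (426,140) is the look-alike, so I'll leave it alone. I'll enlarge these areas and build helpers.

```bash
cat > h.py <<'E'
import numpy as np, cv2
from scipy.spatial.transform import Rotation as R
def cam(c):
    return np.array(c["camera_matrix"]),np.array(c["origin"]),R.from_quat(c["attitude"]).as_matrix()
def ray(c,u,v):
    K,o,A=cam(c); return o,A@np.array([(u-K[0,2])/K[0,0],-(v-K[1,2])/K[1,1],-1.])
def onz(c,u,v,z):
    o,d=ray(c,u,v); return o+d*(z-o[2])/d[2]
def proj(c,P):
    K,o,A=cam(c); p=(np.atleast_2d(P)-o)@A
    return np.c_[K[0,0]*p[:,0]/-p[:,2]+K[0,2], -K[1,1]*p[:,1]/-p[:,2]+K[1,2]]
def crop(img,x0,y0,x1,y1,s,name):
    im=cv2.resize(np.ascontiguousarray(img[y0:y1,x0:x1,::-1]),None,fx=s,fy=s,interpolation=cv2.INTER_CUBIC)
    cv2.imwrite(name,im)
E
python3 - <<'E'
from bench import *
from h import *
c=read_camera("scene")
crop(c["image"],200,225,320,365,5.7/1.4,"pics/a1.png") 
crop(c["image"],310,115,460,215,5,"pics/a2.png")
s=read_camera("side"); crop(s["image"],340,180,500,300,5,"pics/a3.png")
for n,u,v,z in [("mat",258.5,256,.003),("jar",382,158,.075),("pan",265,320,.045),("purple",426,135,.07)]: print(n,onz(c,u,v,z))
for n,u,v,z in [("mat",257,198,.003),("jar",394,228,.075)]: print(n,onz(s,u,v,z))
E
```

```text
mat [0.6080292  0.18344788 0.003     ]
jar [ 0.52601672 -0.40123031  0.075     ]
pan [0.4087432  0.34501403 0.045     ]
purple [ 0.4707849  -0.62256081  0.07      ]
mat [0.60617055 0.17335882 0.003     ]
jar [ 0.53091924 -0.40648404  0.075     ]
```

View pics/a1.png

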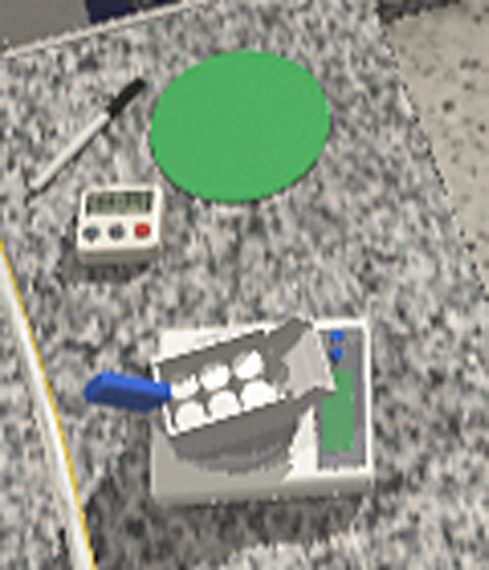

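View pics/a2.png

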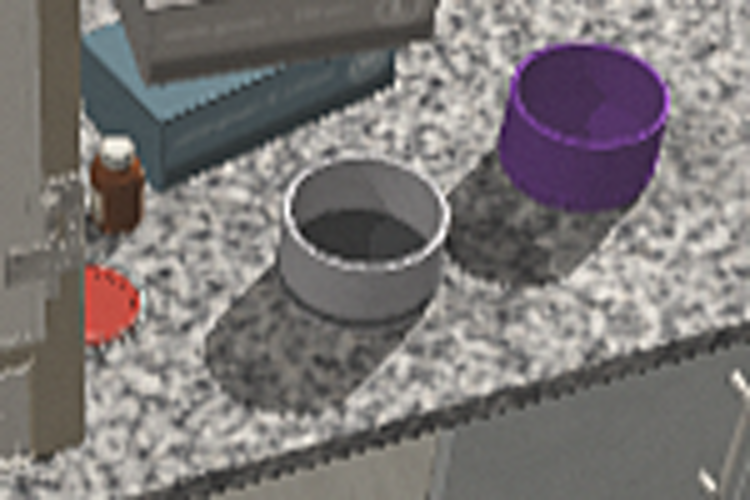

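View pics/a3.png

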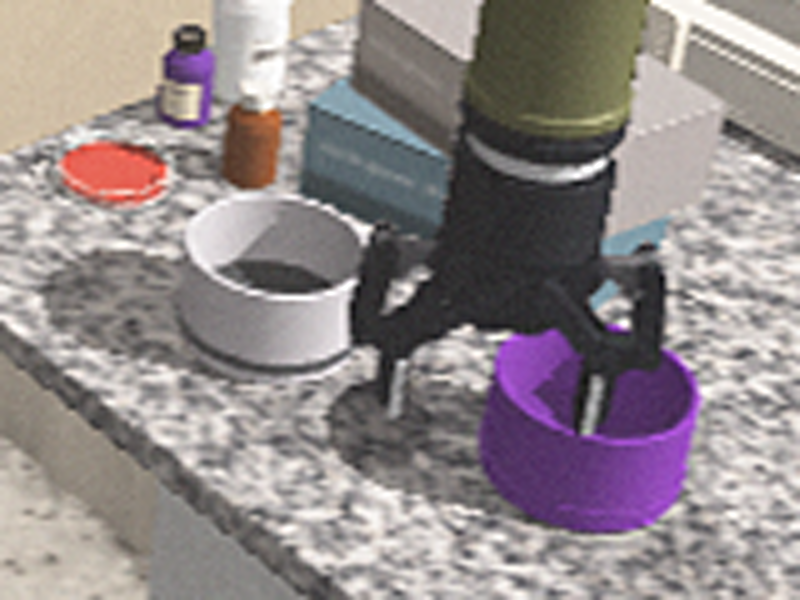

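The crops confirm the set-up. The steel jar (crop a2, rim centred near (365,213)) is the grey one beside the bottle. The scoop's lip points towards the balance display and its blue grip points away from the robot. Next I'll fit the poses.

```bash
python3 - <<'E'
from bench import *
from h import *
from scipy.optimize import least_squares
c=read_camera("scene"); s=read_camera("side")
def circ(c,pts,z,lab):
    w=np.array([onz(c,u,v,z)[:2] for u,v in pts])
    r=least_squares(lambda p:np.hypot(*(w-p[:2]).T)-p[2],[*w.mean(0),.07]);print(lab,r.x,abs(r.fun).max())
def ellm(c,lo,hi,box,z,lab):
    im=c["image"].astype(int);x0,y0,x1,y1=box
    m=lo(im);mm=np.zeros(m.shape,np.uint8);mm[y0:y1,x0:x1]=m[y0:y1,x0:x1]
    cs,_=cv2.findContours(mm,cv2.RETR_EXTERNAL,cv2.CHAIN_APPROX_NONE);k=max(cs,key=cv2.contourArea)[:,0,:]
    circ(c,k,z,lab)
g=lambda i:(i[...,1]>1.4*i[...,0])&(i[...,1]>1.4*i[...,2])
ellm(c,g,0,(225,225,290,285),.003,"mat scene"); ellm(s,g,0,(225,175,290,215),.003,"mat side")
f=lambda L,sc,o:[(x/sc+o[0],y/sc+o[1]) for x,y in L]
circ(c,f([(286,215),(365,159),(448,215),(365,270),(308,177),(420,175),(305,252),(425,252)],5,(310,115)),.075,"jar sc")
circ(s,f([(182,235),(275,196),(365,245),(275,306),(200,280),(200,212),(345,212)],5,(340,180)),.075,"jar sd")
red=lambda i:(i[...,0]>1.8*i[...,1])&(i[...,0]>120)&(i[...,0]>1.8*i[...,2])
ellm(s,red,0,(345,200,380,225),.015,"dish side")
print("bottle",onz(s,*f([(250,182)],5,(340,180))[0],0),onz(c,*f([(120,228)],5,(310,115))[0],0))
print("timer",onz(c,229,280,.022))
sc=489/120
px=np.array(f([(88,392),(307,322),(333,388),(156,357),(175,437)],sc,(200,225)))
mp=np.array([[-81,0,87],[78,30,27],[78,-30,27],[-41.5,30,42],[-41.5,-30,42]])/1e3
def W(p,m):
    return np.c_[p[0]+m[:,0]*np.cos(p[2])-m[:,1]*np.sin(p[2]),p[1]+m[:,0]*np.sin(p[2])+m[:,1]*np.cos(p[2]),m[:,2]+.045]
for sg in (1,-1):
  m=mp*[1,sg,1]
  for y0 in(0,1.5,3,4.5):
    r=least_squares(lambda p:(proj(c,W(p,m))-px).ravel(),[.41,.345,y0])
    if r.cost<80:print(sg,r.x,r.cost,r.fun.round(1), "grip",W(r.x,np.array([[-.068,0,.072]])))
# balance corners
for l,p in f.__call__([(155,330),(370,322),(374,480),(155,490)],sc,(200,225)) and zip("abcd",f([(155,330),(370,322),(374,480),(155,490)],sc,(200,225))): print(l,onz(c,*p,.034))
E
```

```text
mat scene [0.61059309 0.1813466  0.07296405] 0.002547971887025699
mat side [0.61207433 0.17919478 0.07246182] 0.004050329705005309
jar sc [ 0.52334574 -0.40517534  0.06015793] 0.002863321466679246
jar sd [ 0.52255879 -0.41363443  0.06531258] 0.005158648268852109
dish side [ 0.6595152  -0.25273017  0.03521279] 0.011918038192584749
bottle [ 0.70833507 -0.34823102  0.        ] [ 0.70356016 -0.33189788  0.        ]
timer [0.60431478 0.31622811 0.022     ]
1 [ 0.42125361  0.37455431 -2.07118468] 5.723198321566574 [ 1.1 -0.7  1.1 -1.1  0.8  0.3 -1.8  1.3 -1.3  0. ] grip [[0.45387772 0.43421726 0.117     ]]
1 [0.42125361 0.37455431 4.21200059] 5.723198321565882 [ 1.1 -0.7  1.1 -1.1  0.8  0.3 -1.8  1.3 -1.3  0. ] grip [[0.45387772 0.43421726 0.117     ]]
1 [0.42125361 0.37455431 4.21200059] 5.723198321565875 [ 1.1 -0.7  1.1 -1.1  0.8  0.3 -1.8  1.3 -1.3  0. ] grip [[0.45387772 0.43421726 0.117     ]]
1 [0.42125361 0.37455431 4.21200061] 5.723198321565985 [ 1.1 -0.7  1.1 -1.1  0.8  0.3 -1.8  1.3 -1.3  0. ] grip [[0.45387772 0.43421726 0.117     ]]
a [0.50873237 0.3629446  0.034     ]
b [0.39047077 0.25373005 0.034     ]
c [0.30432855 0.34181881 0.034     ]
d [0.41715171 0.44769229 0.034     ]
```

```bash
cat >> h.py <<'E'
def pose(o):
    M=R.from_quat(o["orientation"]).as_matrix(); return np.array(o["eef_pos"]),M
def plan(o,tgt,xaz=None):
    p,M=pose(o); d=M.T@(np.array(tgt)-p)*1e3
    az=np.degrees(np.arctan2(M[1,0],M[0,0]))
    t=0 if xaz is None else -((xaz-az+180)%360-180)
    print("tcp",p.round(4),"xaz",az.round(2),"tilt",np.degrees(np.arccos(-M[2,2])).round(2),"| shift",d.round(1),"turn",np.radians(t).round(3),"dist",np.linalg.norm(d).round(0),"t",round(o["time_s"],2),"q",np.round(o["joint_pos"],2))
E
python3 - <<'E'
from bench import *
from h import *
c=read_camera("scene")
for p in [(192,240),(295,212),(328,205)]: print(onz(c,*p,0))
o=get_obs()
plan(o,[.36,-.45,.35],40); 
E
```

```text
[0.83464549 0.2860407  0.        ]
[ 0.64443488 -0.03760147  0.        ]
[ 0.57372177 -0.14035672  0.        ]
tcp [ 0.1822 -0.5978  0.2312] xaz 16.95 tilt 0.01 | shift [ 213.2  -89.5 -118.8] turn -0.402 dist 260.0 t 0.4 q [ 1.31  0.69 -0.19  1.57  0.16  0.9  -0.22]
```

apply_moves(targets=[[1,[140,-90,-120],-0.35],[1,[140,-90,-120],-0.35],[1,[140,-90,-120],-0.35],[1,[140,-90,-120],-0.35],[1,[140,-90,-120],-0.35]])

```text
time_s: 0.9
eef_pos: [0.2966, -0.4674, 0.3557]
orientation: [0.947, 0.322, 0.003, 0.003]
ft_force: [1.1, 0.2, 0.2]
gripper_width: 0.0855
```

```bash
python3 - <<'E'
from bench import *
from h import *
plan(get_obs(),[.44,-.2,.35],61)
E
```

```text
tcp [ 0.2966 -0.4674  0.3557] xaz 37.56 tilt 0.51 | shift [ 276.7 -124.6    5.9] turn -0.409 dist 304.0 t 0.9 q [ 1.13  0.47 -0.33  1.61  0.16  1.09 -0.16]
```

apply_moves(targets=[[1,[50,-25,0],-0.1],[1,[100,-50,0],-0.2],[1,[150,-70,0],-0.3],[1,[200,-95,0],-0.41],[1,[220,-110,0],-0.41]])

```text
time_s: 1.4
eef_pos: [0.4003, -0.2491, 0.3512]
orientation: [0.863, 0.505, 0.0, 0.0]
ft_force: [0.8, -0.1, -0.1]
gripper_width: 0.0851
```

```bash
python3 - <<'E'
from bench import *
from h import *
plan(get_obs(),[.46,.05,.35],61)
E
```

```text
tcp [ 0.4003 -0.2491  0.3512] xaz 60.63 tilt 0.05 | shift [289.9 -94.7   1.3] turn -0.006 dist 305.0 t 1.4 q [ 0.8   0.36 -0.49  1.82  0.2   1.01 -0.28]
```

Now I'll continue in an arc to a point above the grip (0.454, 0.434).

apply_moves(targets=[[1,[45,-15,0],0],[1,[90,-30,0],0],[1,[135,-45,0],0],[1,[180,-60,0],0],[1,[225,-75,0],0]])

```text
time_s: 1.9
eef_pos: [0.445, -0.0168, 0.3512]
orientation: [0.864, 0.503, -0.0, 0.0]
ft_force: [-0.3, -0.9, 0.4]
gripper_width: 0.0855
```

```bash
python3 - <<'E'
from bench import *
from h import *
plan(get_obs(),[.454,.41,.28],61)
E
```

```text
tcp [ 0.445  -0.0168  0.3512] xaz 60.42 tilt 0.04 | shift [ 375.7 -202.9   70.9] turn -0.01 dist 433.0 t 1.9 q [ 0.34  0.33 -0.56  1.88  0.21  0.99 -0.83]
```

apply_moves(targets=[[1,[45,-24,0],0],[1,[90,-48,0],0],[1,[135,-72,0],0],[1,[180,-96,0],0],[1,[220,-120,0],0]])

```text
time_s: 2.4
eef_pos: [0.4492, 0.2332, 0.351]
orientation: [0.864, 0.503, 0.0, 0.0]
ft_force: [1.5, 0.5, -0.9]
gripper_width: 0.0854
```

apply_moves(targets=[[1,[40,-22,20],0],[1,[80,-44,40],0],[1,[120,-66,60],0],[1,[155,-83,71],0],[1,[155,-83,71],0]])

```text
time_s: 2.9
eef_pos: [0.4503, 0.4131, 0.2777]
orientation: [0.862, 0.507, -0.001, -0.002]
ft_force: [-0.4, 0.0, -0.5]
gripper_width: 0.0853
```

```bash
cat >> h.py <<'E'
def wcam(o,w):
    # make fixed-style cam dict from wrist
    p,M=pose(o); H=np.array(w["hand_eye"]); A=M@H[:3,:3]
    return dict(camera_matrix=w["camera_matrix"],origin=p+M@H[:3,3],attitude=R.from_matrix(A).as_quat(),image=w["image"])
E
python3 - <<'E'
from bench import *
from h import *
o=get_obs()
plan(o,[.454,.434,.28],61)
w=wcam(o,read_camera("wrist")); crop(w["image"],120,0,520,400,2,"pics/w1.png")
P=lambda x,y,z:np.array([.4213+x*np.cos(-2.071)-y*np.sin(-2.071),.3746+x*np.sin(-2.071)+y*np.cos(-2.071),z+.045])
for q in [(-.081,0,.087),(-.0415,.03,.042),(-.0415,-.03,.042),(.078,.03,.027)]: print(q,proj(w,P(*q)), (proj(w,P(*q))-[120,0])*2)
E
```

```text
tcp [0.4503 0.4131 0.2777] xaz 60.88 tilt 0.27 | shift [20.  -6.9 -2.2] turn -0.002 dist 21.0 t 2.9 q [-0.52  0.66 -0.54  1.54  0.36  1.05 -1.66]
(-0.081, 0, 0.087) [[312.1589206  155.04356324]] [[384.31784121 310.08712649]]
(-0.0415, 0.03, 0.042) [[338.49358883 181.61974756]] [[436.98717767 363.23949512]]
(-0.0415, -0.03, 0.042) [[288.98589021 181.97705442]] [[337.97178043 363.95410883]]
(0.078, 0.03, 0.027) [[336.76955883 262.37473477]] [[433.53911766 524.74946955]]
```

View pics/w1.png

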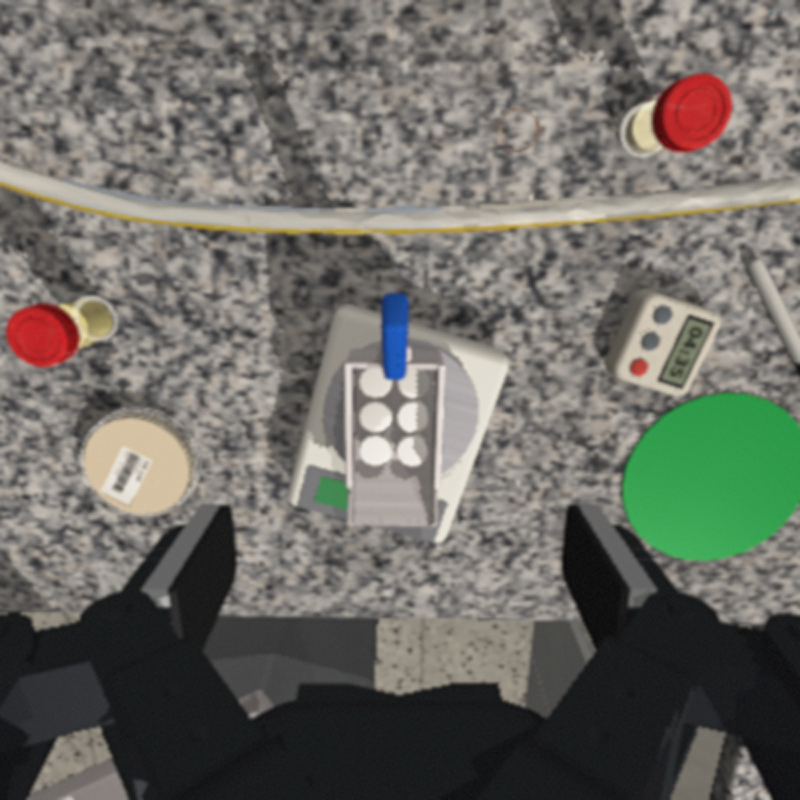

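The wrist view shows the scoop, with the handle tip at about (396,297) in the crop, back corners (346,367) and (444,367), and lip corners (349,525) and (437,525). I'll refit using these and refine the mat as well.

```bash
python3 - <<'E'
from bench import *
from h import *
from scipy.optimize import least_squares
o=get_obs()
w=wcam(o,read_camera("wrist"))
px=np.array([(346,367),(444,367),(349,525),(437,525),(396,297)])/2+[120,0]
mp=np.array([[-41.5,-30,42],[-41.5,30,42],[78,-30,27],[78,30,27],[-85,0,83.5]])/1e3
def W(p,m): return np.c_[p[0]+m[:,0]*np.cos(p[2])-m[:,1]*np.sin(p[2]),p[1]+m[:,0]*np.sin(p[2])+m[:,1]*np.cos(p[2]),m[:,2]+.045]
r=least_squares(lambda p:(proj(w,W(p,mp))-px).ravel(),[.42,.37,-2.07])
g=W(r.x,np.array([[-.068,0,.072]]))[0];h=np.degrees(r.x[2])
print(r.x,h,r.fun.round(1),"grip",g)
im=w["image"].astype(int);m=((im[...,1]>1.4*im[...,0])&(im[...,1]>1.4*im[...,2])).astype(np.uint8);m[:,:420]=0
cs,_=cv2.findContours(m,cv2.RETR_EXTERNAL,cv2.CHAIN_APPROX_NONE);k=max(cs,key=cv2.contourArea)[:,0,:];k=k[k[:,0]<639]
q=np.array([onz(w,*a,.003)[:2] for a in k]);r2=least_squares(lambda p:np.hypot(*(q-p[:2]).T)-p[2],[.6,.18,.075]);print("mat",r2.x)
plan(o,[g[0],g[1],.2],h+180)
E
```

```text
[ 0.42582312  0.36872634 -2.09621832] -120.10446248540953 [-0.1 -1.8  0.2 -1.1  0.6 -0.4 -0.4  0.2 -0.2  2.5] grip [0.45993043 0.42755398 0.117     ]
mat [0.61229934 0.18061603 0.07415724]
tcp [0.4516 0.4099 0.2785] xaz 60.71 tilt 0.15 | shift [19.6 -1.2 78.5] turn 0.014 dist 81.0 t 2.95 q [-0.52  0.66 -0.53  1.54  0.36  1.05 -1.66]
```

apply_moves(targets=[[1,[10,0,30],0.01],[1,[20,-1,60],0.01],[1,[20,-1,90],0.01],[1,[20,-1,100],0.01],[1,[20,-1,100],0.01]])

```text
time_s: 3.5
eef_pos: [0.4623, 0.4233, 0.1794]
orientation: [0.867, 0.499, -0.001, 0.001]
ft_force: [-0.9, -0.1, 0.5]
gripper_width: 0.0851
```

```bash
python3 - <<'E'
from bench import *
from h import *
o=get_obs()
w=wcam(o,read_camera("wrist")); crop(w["image"],120,0,520,400,2,"pics/w2.png")
plan(o,[.4599,.4276,.098],59.9)
E
```

```text
tcp [0.4623 0.4233 0.1794] xaz 59.82 tilt 0.19 | shift [ 2.8 -4.3 81.4] turn -0.001 dist 82.0 t 3.5 q [-0.56  0.79 -0.48  1.6   0.44  0.87 -1.73]
```

View pics/w2.png

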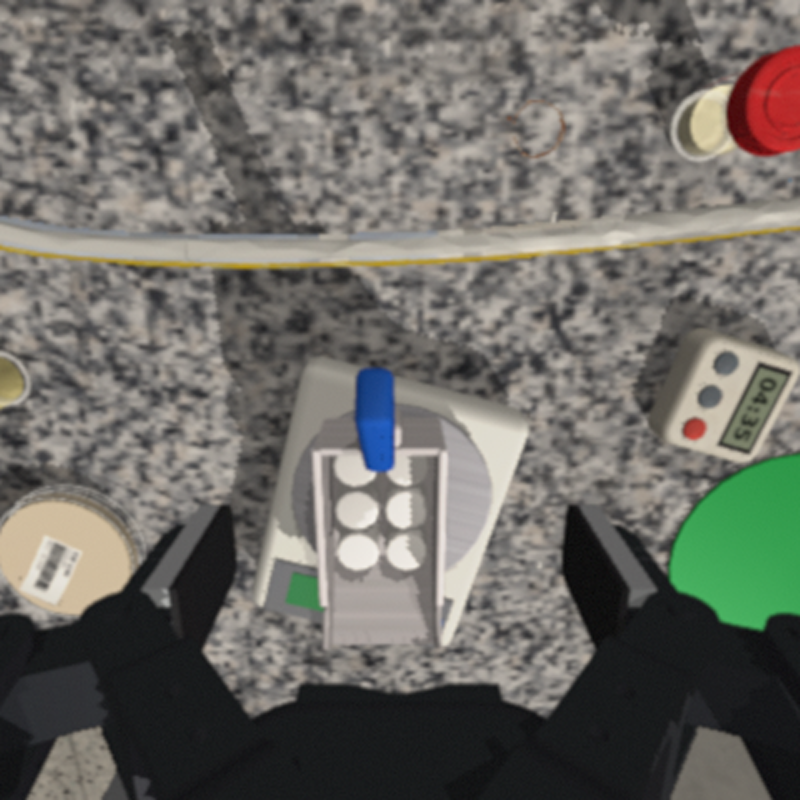

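apply_moves(targets=[[1,[3,-4,20],0],[1,[3,-4,45],0],[1,[3,-4,70],0],[1,[3,-4,80],0],[1,[3,-4,81],0]])

```text
time_s: 4.05
eef_pos: [0.4604, 0.43, 0.0996]
orientation: [0.867, 0.499, 0.0, 0.0]
ft_force: [0.4, -0.3, 0.7]
gripper_width: 0.0854
```

```bash
python3 - <<'E'
from bench import *
from h import *
o=get_obs()
w=wcam(o,read_camera("wrist")); crop(w["image"],120,0,520,400,2,"pics/w3.png")
s=read_camera("scene"); crop(s["image"],200,200,340,360,4,"pics/s3.png")
plan(o,[.4599,.4276,.098],59.9)
E
```

```text
tcp [0.4604 0.43   0.0996] xaz 59.89 tilt 0.02 | shift [-2.3  0.8  1.6] turn -0.0 dist 3.0 t 4.05 q [-0.6   0.89 -0.42  1.65  0.51  0.72 -1.79]
```

View pics/w3.png

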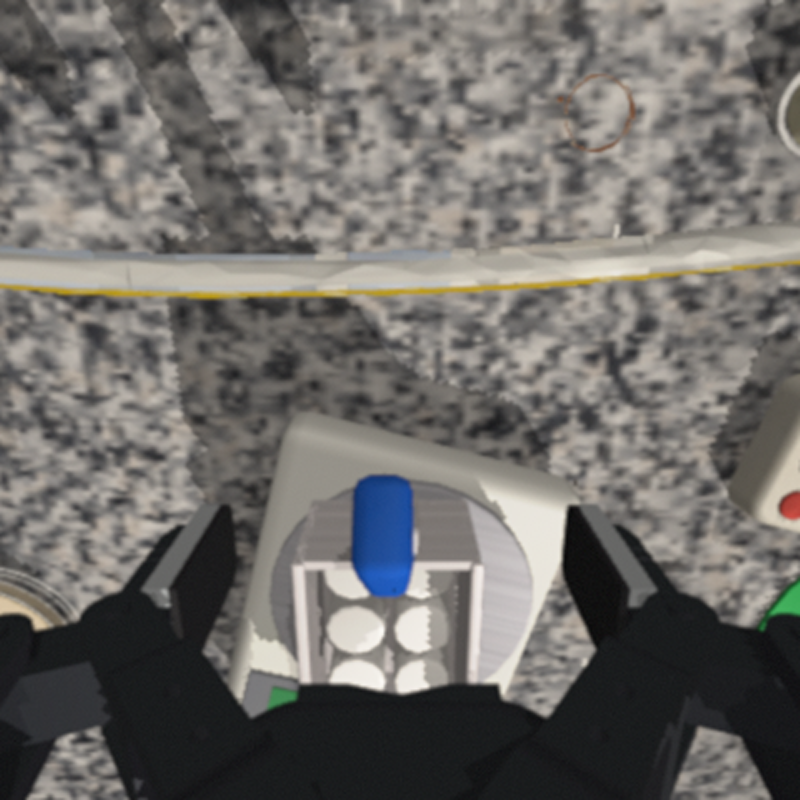

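View pics/s3.png

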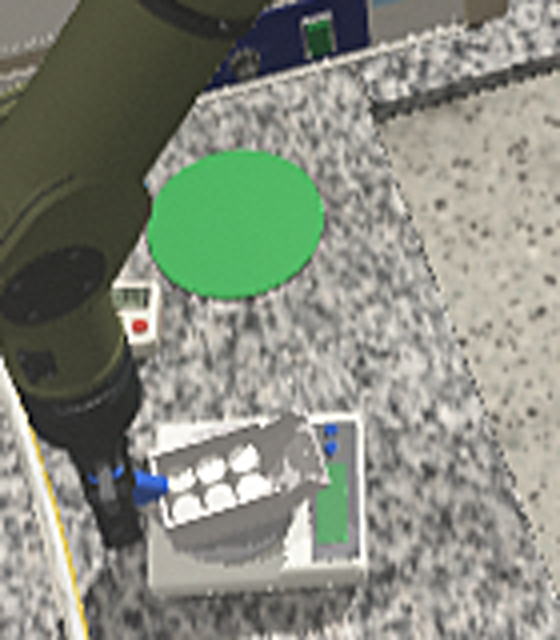

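apply_moves(targets=[[1,[-1,-3,1],0],[1,[-1,-3,1],0],[0.5,[-1,-3,1],0],[0.3,[-1,-3,1],0],[0.3,[-1,-3,1],0]], force=120)

```text
time_s: 4.65
eef_pos: [0.457, 0.4309, 0.0984]
orientation: [0.866, 0.499, 0.0, 0.0]
ft_force: [-0.6, 0.0, 1.1]
gripper_width: 0.0441
```

```bash
python3 - <<'E'
from bench import *
from h import *
o=get_obs()
w=wcam(o,read_camera("wrist")); crop(w["image"],220,150,420,400,2.4,"pics/w4.png")
plan(o,[.4599,.4276,.098],59.9);print(o["gripper_width"])
E
```

```text
tcp [0.457  0.4309 0.0984] xaz 59.92 tilt 0.01 | shift [-1.4  4.2  0.4] turn 0.0 dist 4.0 t 4.65 q [-0.6   0.89 -0.42  1.65  0.51  0.71 -1.8 ]
0.04414305139672197
```

View pics/w4.png

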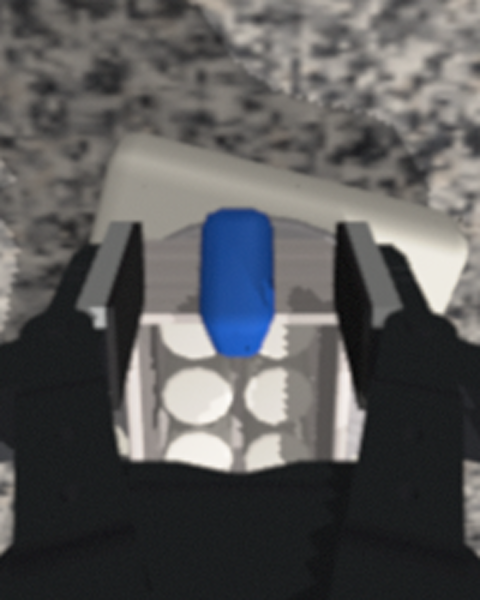

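The grip at crop (237,280) is centred between the pads at (140) and (340), so I'll close.

apply_moves(targets=[[0.2,[0,0,0],0],[0.1,[0,0,0],0],[0,[0,0,0],0],[0,[0,0,0],0],[0,[0,0,0],0]], force=120)

```text
time_s: 5.2
eef_pos: [0.4569, 0.431, 0.0984]
orientation: [0.866, 0.499, 0.0, -0.0]
ft_force: [-0.6, -0.8, 2.2]
gripper_width: 0.0119
```

apply_moves(targets=[[0,[0,0,0],0],[0,[0,0,-5],0],[0,[0,0,-15],0],[0,[0,0,-25],0],[0,[0,0,-30],0]])

```text
time_s: 5.7
eef_pos: [0.4573, 0.4315, 0.1297]
orientation: [0.866, 0.499, 0.001, -0.0]
ft_force: [0.3, 0.3, -2.8]
gripper_width: 0.0124
```

```bash
python3 - <<'E'
from bench import *
from h import *
o=get_obs()
w=wcam(o,read_camera("wrist")); crop(w["image"],220,150,420,400,2.4,"pics/w5.png")
s=read_camera("side"); crop(s["image"],140,150,340,300,3,"pics/s4.png")
s=read_camera("scene"); crop(s["image"],200,200,340,360,3.5,"pics/s5.png")
plan(o,[.4599,.4276,.098],59.9);print(o["gripper_width"],o["moment"],o["ft_force"])
E
```

```text
tcp [0.4573 0.4315 0.1297] xaz 59.92 tilt 0.11 | shift [-2.1  4.2 31.7] turn 0.0 dist 32.0 t 5.7 q [-0.59  0.85 -0.45  1.63  0.48  0.77 -1.78]
0.01237169592516758 [ 0.16249616 -0.09787452 -0.01939301] [ 0.33673424  0.28489343 -2.84906755]
```

View pics/w5.png

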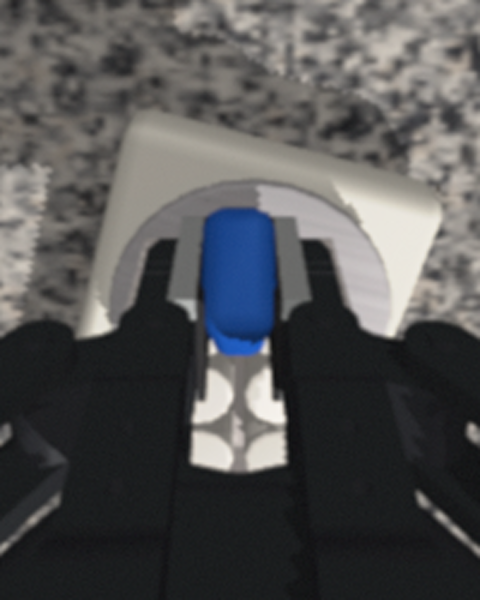

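View pics/s5.png

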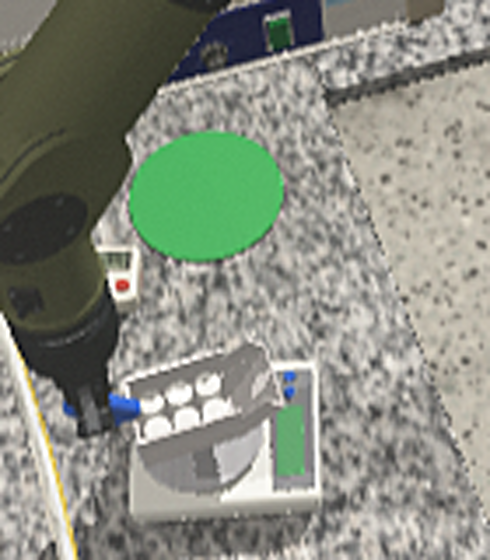

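Lifted level: 2.85 N matches the scoop plus pieces. Next I'll raise it and carry it smoothly, well clear of the oven corner.

apply_moves(targets=[[0,[0,0,-15],0],[0,[-5,0,-40],0],[0,[-20,5,-70],0],[0,[-45,10,-100],0],[0,[-75,18,-130],0]])

```text
time_s: 6.35
eef_pos: [0.4342, 0.3573, 0.26]
orientation: [0.866, 0.5, 0.0, -0.0]
ft_force: [0.3, 0.1, -1.7]
gripper_width: 0.0126
```

apply_moves(targets=[[0,[-35,10,-15],-0.03],[0,[-70,20,-25],-0.08],[0,[-105,32,-30],-0.14],[0,[-140,48,-30],-0.2],[0,[-175,64,-30],-0.26]])

```text
time_s: 6.85
eef_pos: [0.4021, 0.1721, 0.2892]
orientation: [0.793, 0.609, 0.0, 0.001]
ft_force: [1.2, -1.1, -1.9]
gripper_width: 0.0121
```

```bash
python3 - <<'E'
from bench import *
from h import *
o=get_obs()
s=read_camera("scene"); cv2.imwrite("pics/s6.png",s["image"][:,:,::-1])
plan(o,[.445,-.05,.29],95);print(o["gripper_width"],o["moment"],o["ft_force"])
E
```

```text
tcp [0.4021 0.1721 0.2892] xaz 75.01 tilt 0.08 | shift [-203.5   98.9   -0.7] turn -0.349 dist 226.0 t 6.85 q [-0.04  0.42 -0.68  2.01  0.35  0.83 -1.18]
0.012102631444818227 [ 0.10776933 -0.10230695 -0.02165505] [ 1.23309378 -1.07581286 -1.94822937]
```

View pics/s6.png

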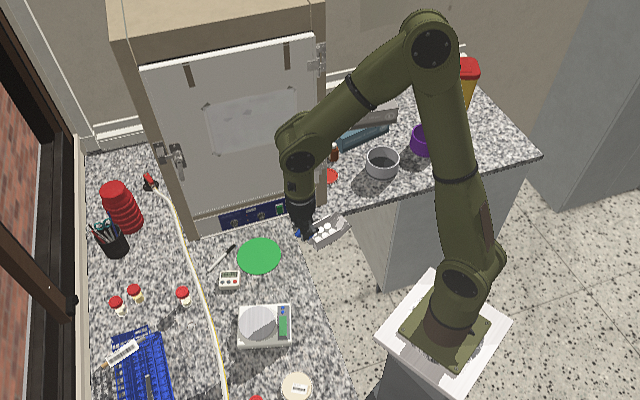

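The scoop at (328,230) is level and full. I'll continue the arc.

apply_moves(targets=[[0,[-40,18,0],-0.06],[0,[-80,38,0],-0.12],[0,[-120,58,0],-0.2],[0,[-160,77,0],-0.28],[0,[-200,95,0],-0.35]])

```text
time_s: 7.4
eef_pos: [0.442, -0.0461, 0.289]
orientation: [0.675, 0.737, 0.0, 0.0]
ft_force: [0.8, 0.4, -1.9]
gripper_width: 0.0123
```

```bash
python3 - <<'E'
from bench import *
from h import *
plan(get_obs(),[.455,-.26,.29],115)
E
```

```text
tcp [ 0.442  -0.0461  0.289 ] xaz 95.03 tilt 0.05 | shift [-214.2   -5.8   -0.8] turn -0.348 dist 214.0 t 7.4 q [ 0.53  0.45 -0.77  1.99  0.41  0.87 -0.38]
```

apply_moves(targets=[[0,[-40,0,0],-0.06],[0,[-85,-2,0],-0.13],[0,[-125,-3,0],-0.2],[0,[-165,-5,0],-0.27],[0,[-190,-6,0],-0.35]])

```text
time_s: 7.9
eef_pos: [0.451, -0.2381, 0.2885]
orientation: [0.539, 0.843, -0.001, -0.0]
ft_force: [0.1, -0.3, -3.1]
gripper_width: 0.0122
```

```bash
python3 - <<'E'
from bench import *
from h import *
o=get_obs()
plan(o,[.483,-.34,.201],120)
w=read_camera("wrist"); cv2.imwrite("pics/w7.png",w["image"][:,:,::-1])
s=read_camera("side"); crop(s["image"],300,140,500,290,4,"pics/s7.png")
s=read_camera("scene"); crop(s["image"],280,100,460,235,4,"pics/s8.png")
E
```

```text
tcp [ 0.451  -0.2381  0.2885] xaz 114.82 tilt 0.13 | shift [-105.8  -13.6   87.6] turn -0.09 dist 138.0 t 7.9 q [ 0.92  0.57 -0.85  1.81  0.51  0.99  0.29]
```

View pics/s7.png

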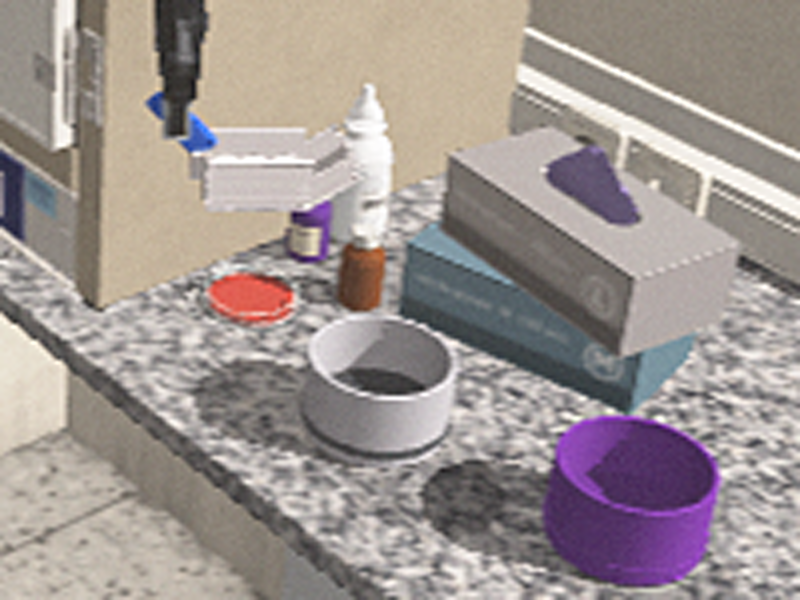

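View pics/s8.png

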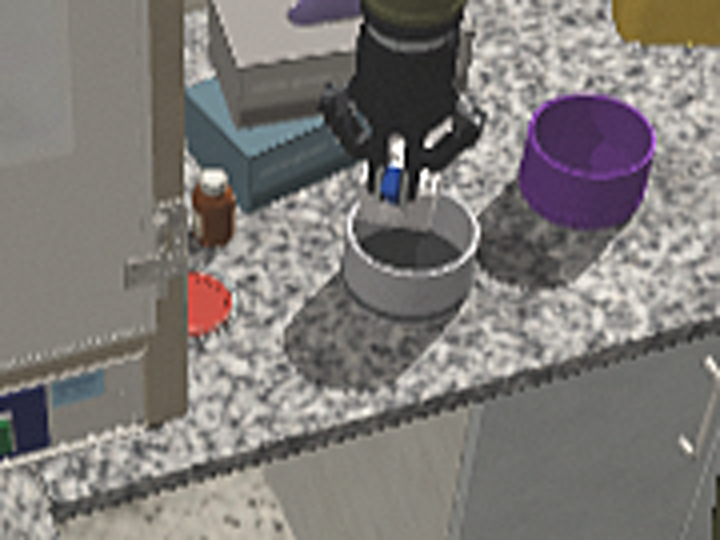

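View pics/w7.png

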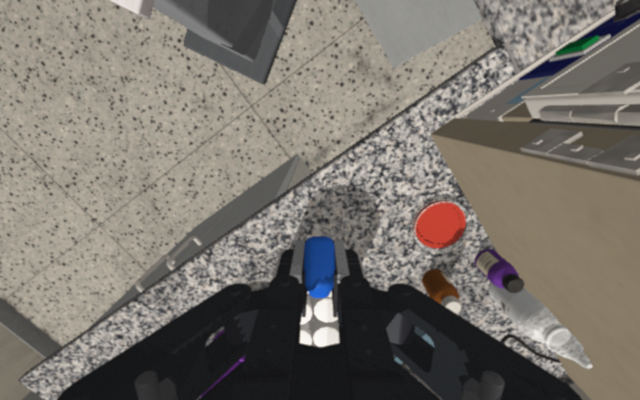

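The side view shows the scoop level, and the jar rim spans (308..456, 316..412) in the crop. I'll refit the jar centre with a fixed radius.

```bash
python3 - <<'E'
from bench import *
from h import *
from scipy.optimize import least_squares
c=read_camera("scene"); s=read_camera("side")
a=np.linspace(0,2*np.pi,400)
def box(cm,p):
    q=proj(cm,np.c_[p[0]+.063*np.cos(a),p[1]+.063*np.sin(a),0*a+.075]);return np.r_[q.min(0),q.max(0)]
os_=np.r_[308/4+300,316/4+140,456/4+300,412/4+140]
oc=np.r_[284/5+310,157/5+115,450/5+310,272/5+115]
for n,f in [("side",lambda p:box(s,p)-os_),("scene",lambda p:box(c,p)-oc),("both",lambda p:np.r_[box(s,p)-os_,box(c,p)-oc])]:
    r=least_squares(f,[.52,-.41],diff_step=1e-3);print(n,r.x,r.fun.round(1))
E
```

```text
side [ 0.51753293 -0.41516783] [-0.4  1.2  0.4 -1.1]
scene [ 0.52329554 -0.40620864] [-0.1 -0.3  0.1  0.2]
both [ 0.52278116 -0.41164158] [-0.9  0.2 -0.2 -2.3  0.9 -1.   1.  -0.5]
```

apply_moves(targets=[[0,[-20,-3,15],-0.02],[0,[-50,-7,40],-0.04],[0,[-80,-12,65],-0.07],[0,[-100,-15,82],-0.09],[0,[-106,-16,87],-0.09]])

```text
time_s: 8.65
eef_pos: [0.4814, -0.3379, 0.1993]
orientation: [0.5, 0.866, -0.0, -0.002]
ft_force: [-0.3, 0.3, -2.8]
gripper_width: 0.0126
```

```bash
python3 - <<'E'
from bench import *
from h import *
o=get_obs()
plan(o,[.481,-.341,.201],120);print(o["ft_force"],o["moment"])
s=read_camera("side"); crop(s["image"],300,140,500,290,4,"pics/s9.png")
E
```

```text
tcp [ 0.4814 -0.3379  0.1993] xaz 120.0 tilt 0.19 | shift [-2.4 -1.9 -1.7] turn -0.0 dist 4.0 t 8.65 q [ 0.96  0.78 -0.78  1.69  0.66  0.95  0.45]
[-0.2651876   0.32112375 -2.75748038] [0.16014231 0.1774022  0.01635952]
```

View pics/s9.png

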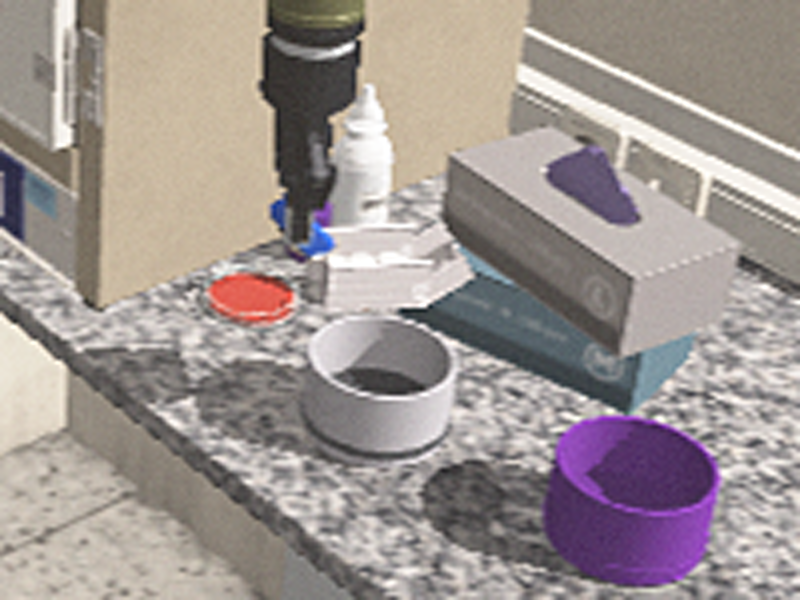

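The scoop is over the jar and level. I'll ease the grip force so it can swing nose-down about the pinch, in small steps.

apply_moves(targets=[[0,[0,0,0],0],[0,[0,0,0],0]], force=50)

```text
time_s: 8.9
eef_pos: [0.4831, -0.335, 0.2028]
orientation: [0.498, 0.867, 0.001, 0.001]
ft_force: [-1.5, -0.3, -2.1]
gripper_width: 0.0125
```

apply_moves(targets=[[0,[0,0,0],0],[0,[0,0,0],0]], force=30)

```text
time_s: 9.1
eef_pos: [0.4825, -0.3364, 0.2023]
orientation: [0.499, 0.867, -0.0, 0.001]
ft_force: [-0.4, -0.1, -2.5]
gripper_width: 0.0123
```

```bash
python3 - <<'E'
from bench import *
from h import *
o=get_obs()
plan(o,[.481,-.341,.201],120);print(o["ft_force"],o["moment"],o["gripper_width"])
s=read_camera("side"); crop(s["image"],300,140,500,290,4,"pics/s10.png")
E
```

```text
tcp [ 0.4825 -0.3364  0.2023] xaz 120.15 tilt 0.07 | shift [-3.2 -3.6  1.3] turn 0.003 dist 5.0 t 9.1 q [ 0.96  0.78 -0.79  1.69  0.66  0.95  0.45]
[-0.35113818 -0.09275666 -2.46545474] [ 0.09410935  0.0638513  -0.0107002 ] 0.012273909442269516
```

View pics/s10.png

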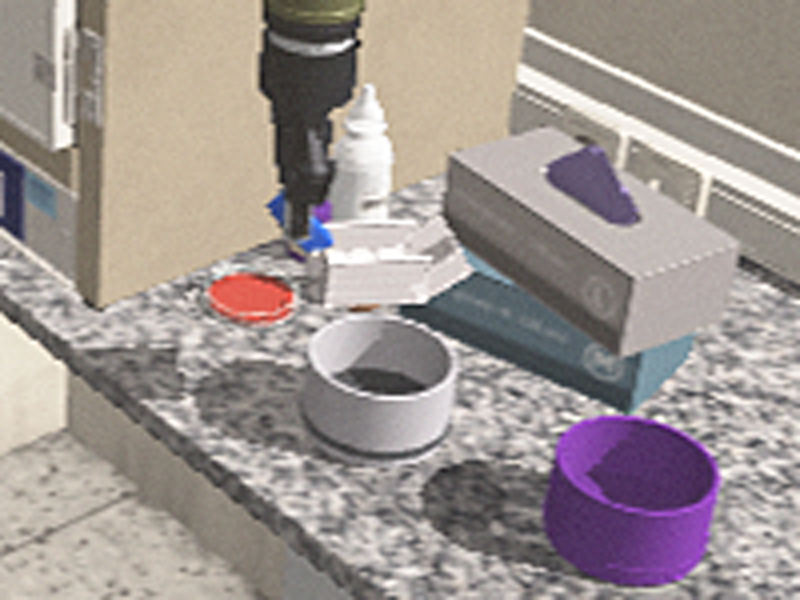

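apply_moves(targets=[[0,[0,0,0],0],[0,[0,0,0],0],[0,[0,0,0],0]], force=20)

```text
time_s: 9.45
eef_pos: [0.4821, -0.3372, 0.2013]
orientation: [0.499, 0.866, -0.0, 0.0]
ft_force: [-1.2, 0.6, -2.5]
gripper_width: 0.0125
```

```bash
python3 - <<'E'
from bench import *
from h import *
o=get_obs()
plan(o,[.481,-.341,.201],120);print(o["ft_force"],o["moment"],o["gripper_width"])
s=read_camera("side"); crop(s["image"],300,140,500,290,4,"pics/s11.png")
E
```

```text
tcp [ 0.4821 -0.3372  0.2013] xaz 120.07 tilt 0.0 | shift [-2.7 -2.9  0.3] turn 0.001 dist 4.0 t 9.45 q [ 0.97  0.78 -0.79  1.69  0.66  0.95  0.45]
[-1.16303683  0.60195672 -2.47489434] [ 0.11886853  0.09106487 -0.03179723] 0.012483749576566533
```

View pics/s11.png

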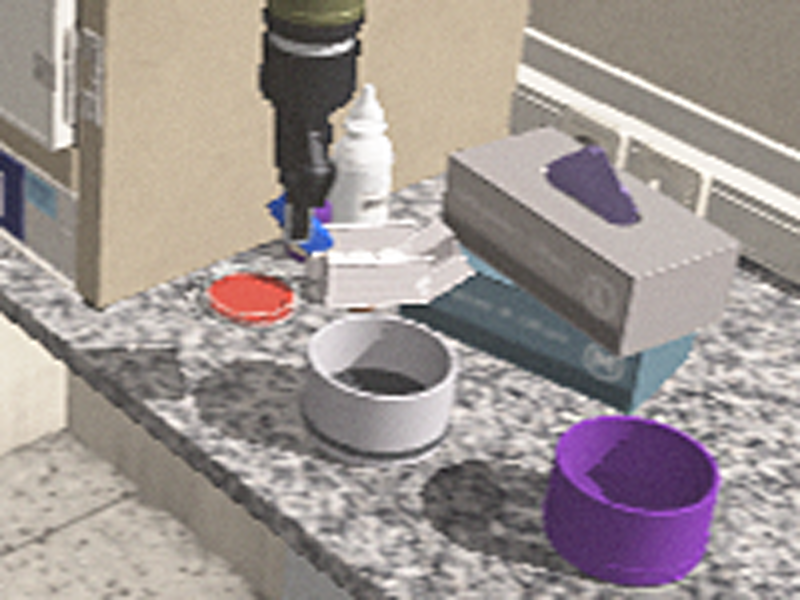

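The scoop does not slip even at 20 N, and the tool can't pitch. So I'll set the scoop down on the clear counter near the jar and re-pinch only the top corner of the grip. That smaller contact patch should let it swing. First I'll check the free space.

```bash
python3 - <<'E'
from bench import *
from h import *
c=read_camera("scene");s=read_camera("side")
for p in [(60,510),(290,455),(480,400),(720,330)]: print("edge sc",onz(c,p[0]/4+280,p[1]/4+100,0))
for p in [(0,250),(150,400),(280,525)]: print("edge sd",onz(s,p[0]/4+300,p[1]/4+140,0))
for o in [(.435,-.261),(.46,-.25),(.45,-.24)]:
    d=np.array([.5,-.866]);n=np.array([.866,.5])
    print([ (proj(s,np.r_[np.array(o)+a*d+b*n,0])[0]-[300,140])*4//1 for a,b in[(-.042,-.03),(-.042,.03),(.042,.03),(.042,-.03)]])
E
```

```text
edge sc [0.59669451 0.01411654 0.        ]
edge sc [ 0.47935993 -0.16614355  0.        ]
edge sc [ 3.85052309e-01 -3.30650829e-01 -2.22044605e-16]
edge sc [ 0.25996011 -0.55005206  0.        ]
edge sd [0.65307881 0.00492317 0.        ]
edge sd [ 0.48257697 -0.22277045  0.        ]
edge sd [ 0.36903173 -0.38033079  0.        ]
[array([127., 465.]), array([117., 422.]), array([213., 417.]), array([225., 460.])]
[array([126., 445.]), array([117., 403.]), array([211., 398.]), array([223., 440.])]
[array([110., 449.]), array([102., 407.]), array([196., 402.]), array([208., 443.])]
```

There isn't enough safe room beside the jar, because the oven corner is too close. The mat has space, so I'll go back there with a firm grip, re-pinch, and test the swing a few millimetres above the mat, where slipping can't do harm.

apply_moves(targets=[[0,[0,0,0],0],[0,[5,0,-20],0],[0,[25,2,-50],0.03],[0,[55,5,-75],0.06],[0,[90,10,-88],0.1]], force=120)

```text
time_s: 10.1
eef_pos: [0.4467, -0.2541, 0.2912]
orientation: [0.543, 0.839, 0.001, 0.002]
ft_force: [0.2, -0.4, -2.1]
gripper_width: 0.0125
```

```bash
python3 - <<'E'
from bench import *
from h import *
o=get_obs();plan(o,[.435,-.03,.29],100)
E
```

```text
tcp [ 0.4467 -0.2541  0.2912] xaz 114.16 tilt 0.23 | shift [209.2  81.1   0.9] turn 0.247 dist 224.0 t 10.1 q [ 0.95  0.57 -0.85  1.8   0.51  1.    0.32]
```

apply_moves(targets=[[0,[40,16,0],0.05],[0,[80,32,0],0.1],[0,[125,48,0],0.15],[0,[167,65,0],0.2],[0,[209,81,0],0.25]])

```text
time_s: 10.6
eef_pos: [0.4332, -0.0285, 0.2897]
orientation: [0.643, 0.766, 0.0, 0.001]
ft_force: [0.6, 0.6, -2.0]
gripper_width: 0.0123
```

```bash
python3 - <<'E'
from bench import *
from h import *
o=get_obs();plan(o,[.49,.17,.25],105)
E
```

```text
tcp [ 0.4332 -0.0285  0.2897] xaz 99.92 tilt 0.08 | shift [185.8  90.   39.8] turn -0.089 dist 210.0 t 10.6 q [ 0.51  0.44 -0.81  2.01  0.42  0.86 -0.35]
```

apply_moves(targets=[[0,[38,18,5],-0.02],[0,[76,36,15],-0.04],[0,[114,54,25],-0.06],[0,[150,72,35],-0.08],[0,[186,90,40],-0.09]])

```text
time_s: 11.1
eef_pos: [0.4896, 0.1701, 0.2486]
orientation: [0.607, 0.795, -0.0, -0.0]
ft_force: [1.1, -0.5, -2.9]
gripper_width: 0.0122
```

```bash
python3 - <<'E'
from bench import *
from h import *
o=get_obs();plan(o,[.594,.247,.12],105)
E
```

```text
tcp [0.4896 0.1701 0.2486] xaz 105.26 tilt 0.03 | shift [ 46.8 121.  128.5] turn 0.004 dist 183.0 t 11.1 q [ 0.03  0.61 -0.74  1.85  0.52  0.89 -0.69]
```

apply_moves(targets=[[0,[12,30,20],0],[0,[24,60,50],0],[0,[36,90,85],0],[0,[47,115,115],0],[0,[47,121,128],0]])

```text
time_s: 11.6
eef_pos: [0.5945, 0.248, 0.1181]
orientation: [0.607, 0.795, 0.0, -0.001]
ft_force: [-0.8, 0.5, -2.4]
gripper_width: 0.0123
```

```bash
python3 - <<'E'
from bench import *
from h import *
o=get_obs();plan(o,[.594,.247,.0564],105)
c=read_camera("scene"); crop(c["image"],180,180,340,310,4,"pics/m1.png")
c=read_camera("side"); crop(c["image"],180,130,340,240,4.5,"pics/m2.png")
E
```

```text
tcp [0.5945 0.248  0.1181] xaz 105.27 tilt 0.14 | shift [-1.  -0.6 61.7] turn 0.005 dist 62.0 t 11.6 q [-0.14  0.92 -0.62  1.58  0.66  0.86 -0.75]
```

View pics/m1.png

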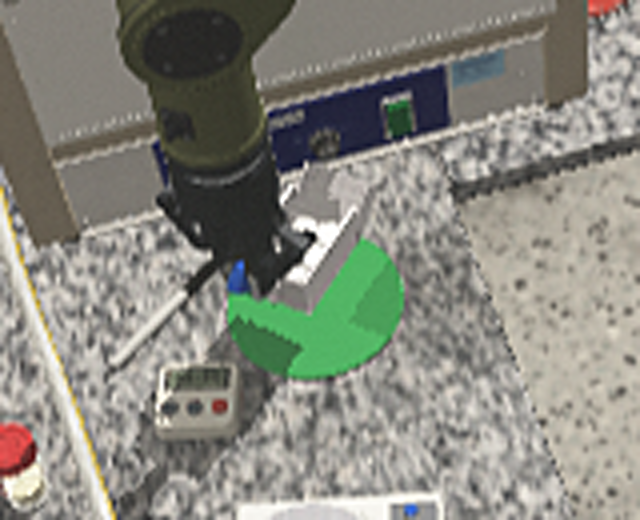

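View pics/m2.png

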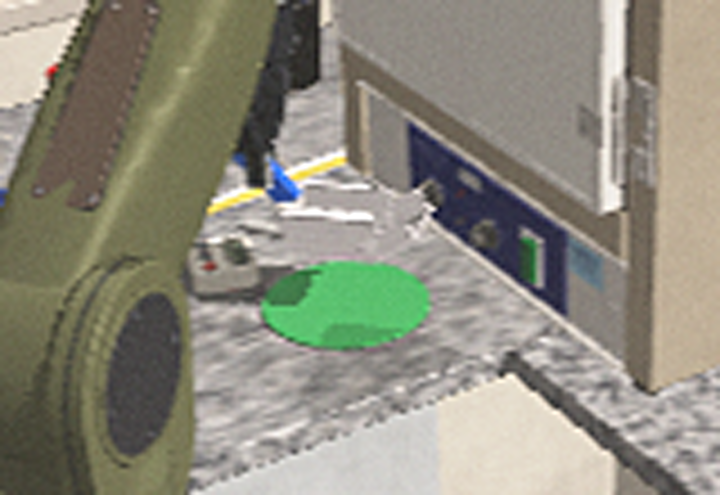

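apply_moves(targets=[[0,[0,0,20],0],[0,[-1,0,42],0],[0,[-1,0,56],0],[0,[-1,0,60],0],[0,[-1,0,61],0]])

```text
time_s: 12.2
eef_pos: [0.5943, 0.2443, 0.0609]
orientation: [0.608, 0.794, 0.0, 0.0]
ft_force: [0.2, 1.0, -2.6]
gripper_width: 0.0122
```

```bash
python3 - <<'E'
from bench import *
from h import *
o=get_obs();plan(o,[.594,.247,.0564],105); print(o["ft_force"],o["moment"])
c=read_camera("scene"); crop(c["image"],180,180,340,310,4,"pics/m3.png")
E
```

```text
tcp [0.5943 0.2443 0.0609] xaz 105.17 tilt 0.02 | shift [2.7 0.4 4.5] turn 0.003 dist 5.0 t 12.2 q [-0.16  0.99 -0.57  1.61  0.72  0.76 -0.8 ]
[ 0.24564627  1.0161579  -2.56929485] [0.12882508 0.01160086 0.01200567]
```

View pics/m3.png

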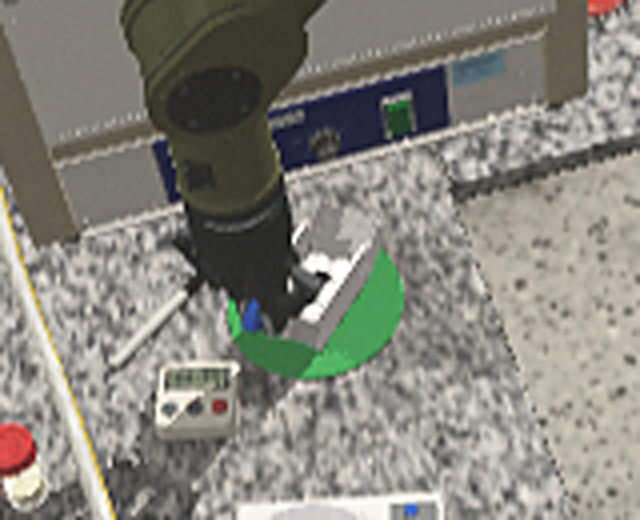

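The scoop hangs about 4 mm above the mat, so this is a harmless place to test whether a small opening command eases the squeeze.

apply_moves(targets=[[0.1,[0,0,0],0],[0.1,[0,0,0],0]], force=20)

```text
time_s: 12.45
eef_pos: [0.5948, 0.2448, 0.0613]
orientation: [0.608, 0.794, 0.001, 0.0]
ft_force: [-0.1, 0.1, -2.7]
gripper_width: 0.0123
```

apply_moves(targets=[[0.13,[0,0,0],0],[0.13,[0,0,0],0]])

```text
time_s: 12.65
eef_pos: [0.5945, 0.2446, 0.0606]
orientation: [0.607, 0.794, 0.0, 0.0]
ft_force: [-0.5, 1.1, -2.6]
gripper_width: 0.0123
```

```bash
python3 - <<'E'
from bench import *
from h import *
o=get_obs();plan(o,[.594,.247,.0564],105); print(o["ft_force"],o["moment"],o["gripper_width"])
E
```

```text
tcp [0.5945 0.2446 0.0606] xaz 105.18 tilt 0.03 | shift [2.5 0.2 4.2] turn 0.003 dist 5.0 t 12.65 q [-0.16  0.99 -0.57  1.61  0.72  0.76 -0.8 ]
[-0.47429201  1.05706362 -2.55548581] [0.17775831 0.04471806 0.00412304] 0.012302003770021792
```

apply_moves(targets=[[0.14,[0,0,0],0],[0.14,[0,0,0],0]])

```text
time_s: 12.85
eef_pos: [0.5943, 0.2445, 0.0603]
orientation: [0.607, 0.794, -0.0, 0.0]
ft_force: [-0.3, -0.1, -2.6]
gripper_width: 0.0125
```

apply_moves(targets=[[0.145,[0,0,0],0],[0.145,[0,0,0],0]])

```text
time_s: 13.05
eef_pos: [0.5943, 0.2445, 0.0602]
orientation: [0.607, 0.794, -0.0, 0.0]
ft_force: [-0.3, -0.5, -3.2]
gripper_width: 0.0128
```

apply_moves(targets=[[0.15,[0,0,0],0],[0.15,[0,0,0],0]])

```text
time_s: 13.25
eef_pos: [0.5943, 0.2445, 0.0603]
orientation: [0.608, 0.794, -0.0, 0.0]
ft_force: [0.1, -0.0, -2.9]
gripper_width: 0.013
```

```bash
python3 - <<'E'
from bench import *
from h import *
o=get_obs();plan(o,[.594,.247,.0564],105); print(o["ft_force"],o["moment"],o["gripper_width"])
E
```

```text
tcp [0.5943 0.2445 0.0603] xaz 105.18 tilt 0.0 | shift [2.5 0.4 3.9] turn 0.003 dist 5.0 t 13.25 q [-0.16  0.99 -0.57  1.61  0.72  0.76 -0.8 ]
[ 0.07221542 -0.03399799 -2.90430164] [0.15009697 0.09970423 0.02658923] 0.013019071153919502
```

The finger width follows the command, so the squeeze can be eased finely. I'll continue.

apply_moves(targets=[[0.155,[0,0,0],0],[0.155,[0,0,0],0]])

```text
time_s: 13.45
eef_pos: [0.5943, 0.2445, 0.0603]
orientation: [0.607, 0.794, 0.0, 0.0]
ft_force: [0.1, -0.1, -2.4]
gripper_width: 0.0136
```

apply_moves(targets=[[0.16,[0,0,0],0],[0.16,[0,0,0],0]])

```text
time_s: 13.65
eef_pos: [0.5943, 0.2444, 0.0603]
orientation: [0.607, 0.794, -0.0, 0.0]
ft_force: [0.4, 0.3, -3.4]
gripper_width: 0.0138
```

```bash
python3 - <<'E'
from bench import *
from h import *
o=get_obs();plan(o,[.594,.247,.0564],105); print(o["ft_force"],o["moment"],o["gripper_width"])
c=read_camera("side"); crop(c["image"],180,130,340,240,4.5,"pics/m4.png")
E
```

```text
tcp [0.5943 0.2444 0.0603] xaz 105.18 tilt 0.0 | shift [2.5 0.4 3.9] turn 0.003 dist 5.0 t 13.65 q [-0.16  0.99 -0.57  1.61  0.72  0.76 -0.8 ]
[ 0.36450879  0.29288013 -3.39128534] [0.13548155 0.02601774 0.03695515] 0.01381046775116527
```

View pics/m4.png

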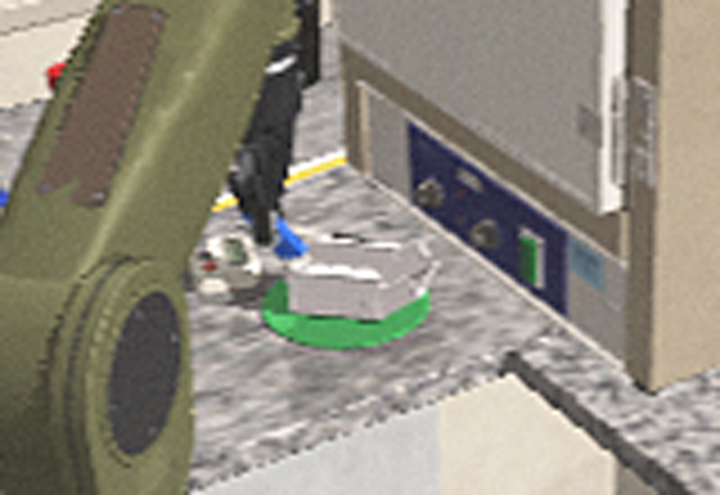

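apply_moves(targets=[[0.163,[0,0,0],0],[0.163,[0,0,0],0]])

```text
time_s: 13.9
eef_pos: [0.5944, 0.2444, 0.0604]
orientation: [0.608, 0.794, -0.0, 0.0]
ft_force: [0.4, -0.3, -1.7]
gripper_width: 0.0139
```

apply_moves(targets=[[0.166,[0,0,0],0],[0.166,[0,0,0],0]])

```text
time_s: 14.1
eef_pos: [0.5944, 0.2446, 0.0606]
orientation: [0.607, 0.794, 0.0, 0.0]
ft_force: [0.3, -0.8, -0.2]
gripper_width: 0.0143
```

```bash
python3 - <<'E'
from bench import *
from h import *
o=get_obs(); print(o["ft_force"],o["moment"],o["gripper_width"])
c=read_camera("side"); crop(c["image"],180,130,340,240,4.5,"pics/m5.png")
E
```

```text
[ 0.31924573 -0.8295013  -0.15953949] [-0.06803184  0.09362464 -0.00111801] 0.01427263635147925
```

View pics/m5.png

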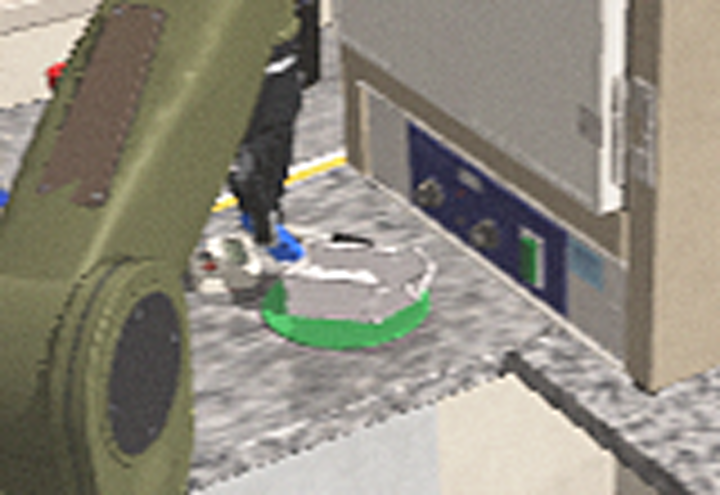

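Useful result: the scoop stays rigid down to opening 0.160, droops at about 0.163, and is released onto the mat at 0.166. That window is too narrow to use over the jar, so I'll re-pinch only the grip's top corner, which should pivot at a much larger squeeze. Opening now.

apply_moves(targets=[[0.3,[0,0,0],0],[0.5,[0,0,0],0],[0.5,[0,0,-10],0],[0.5,[2,0,-22],0],[0.5,[4,0,-29],0]])

```text
time_s: 14.65
eef_pos: [0.5939, 0.2492, 0.0912]
orientation: [0.608, 0.794, 0.001, 0.0]
ft_force: [-0.0, 0.3, 0.1]
gripper_width: 0.0425
```

```bash
python3 - <<'E'
from bench import *
from h import *
o=get_obs();plan(o,[.594,.247,.089],105); print(o["ft_force"],o["gripper_width"])
c=read_camera("side"); crop(c["image"],200,140,300,210,7,"pics/m6.png")
w=read_camera("wrist"); crop(w["image"],200,120,440,400,2.1,"pics/m7.png")
E
```

```text
tcp [0.5939 0.2492 0.0912] xaz 105.18 tilt 0.14 | shift [-2.1 -0.5  2.2] turn 0.003 dist 3.0 t 14.65 q [-0.16  0.95 -0.6   1.6   0.69  0.81 -0.78]
[-0.02537401  0.34368036  0.07405826] 0.04250849298990631
```

View pics/m6.png

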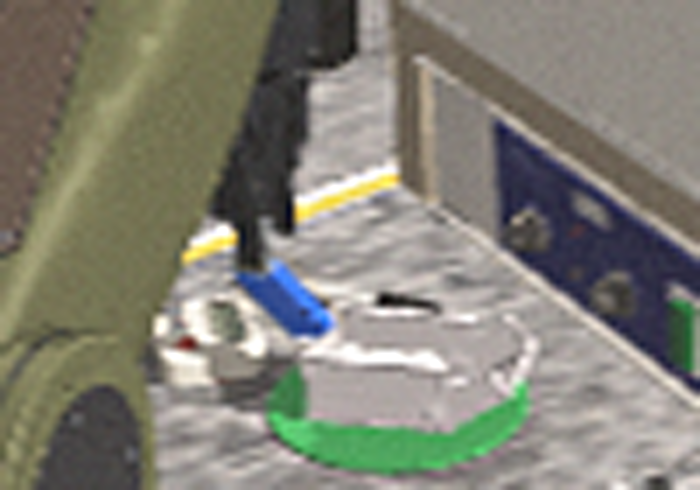

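View pics/m7.png

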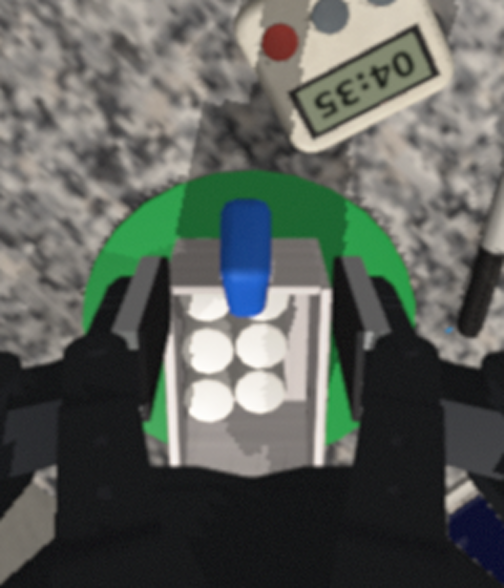

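```bash
python3 - <<'E'
from bench import *
from h import *
from scipy.optimize import least_squares
o=get_obs(); w=wcam(o,read_camera("wrist"))
px=np.array([(172,289),(331,289),(222,203),(270,203)])/2.1+[200,120]
mp=np.array([[-43,-30,42],[-43,30,42],[-90.2,-7,79.3],[-90.2,7,79.3]])/1e3
def W(p,m): return np.c_[p[0]+m[:,0]*np.cos(p[2])-m[:,1]*np.sin(p[2]),p[1]+m[:,0]*np.sin(p[2])+m[:,1]*np.cos(p[2]),m[:,2]+.003]
r=least_squares(lambda p:(proj(w,W(p,mp))-px).ravel(),[.61,.18,-1.31])
p,M=pose(o)
print(r.x,np.degrees(r.x[2]),r.fun.round(1)); k=W(r.x,np.array([[-.0718,0,.0947]]))[0]; print("corner in tool",(M.T@(k-p)*1e3).round(1))
E
```

```text
[ 0.61402962  0.18151779 -1.28257184] -73.48595363368234 [-2.7  0.8  1.7 -1.  -0.4  0.4  1.2 -0.1]
corner in tool [ 0.6 -0.2 -6.4]
```

apply_moves(targets=[[0.4,[2,0,2],0],[0.2,[2,0,2],0],[0,[2,0,2],0],[0,[2,0,2],0],[0,[2,0,2],0]], force=120)

```text
time_s: 15.3
eef_pos: [0.5926, 0.2503, 0.0871]
orientation: [0.607, 0.794, -0.0, -0.0]
ft_force: [0.3, 1.0, -1.2]
gripper_width: 0.0088
```

apply_moves(targets=[[0,[0,0,0],0],[0,[0,0,-1],0],[0,[0,0,-3],0],[0,[0,0,-6],0],[0,[0,0,-6],0]])

```text
time_s: 15.8
eef_pos: [0.5928, 0.2505, 0.0936]
orientation: [0.608, 0.794, 0.0, -0.0]
ft_force: [0.5, 0.2, -2.2]
gripper_width: 0.0085
```

```bash
python3 - <<'E'
from bench import *
from h import *
o=get_obs();plan(o,[.594,.247,.0897],105); print(o["ft_force"],o["moment"],o["gripper_width"])
c=read_camera("side"); crop(c["image"],200,140,300,210,7,"pics/m8.png")
E
```

```text
tcp [0.5928 0.2505 0.0936] xaz 105.18 tilt 0.03 | shift [-3.6  0.2  3.9] turn 0.003 dist 5.0 t 15.8 q [-0.16  0.95 -0.6   1.6   0.68  0.82 -0.78]
[ 0.52060013  0.17956142 -2.19193263] [ 0.13619325  0.04357895 -0.0610099 ] 0.008503781742771646
```

View pics/m8.png

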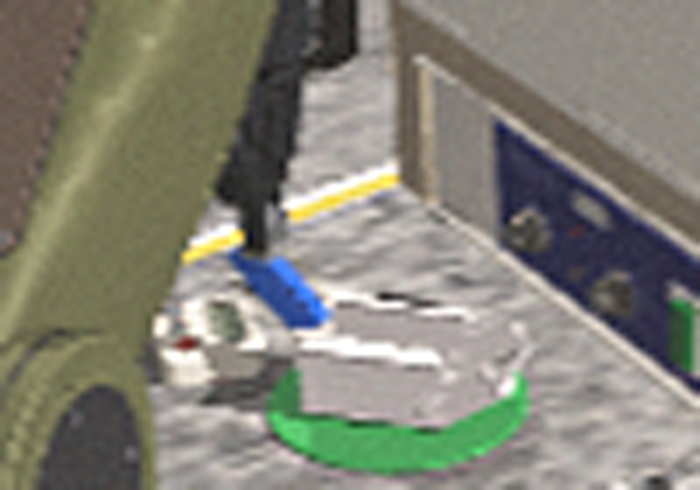

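apply_moves(targets=[[0,[0,0,-3],0],[0,[0,0,-7],0],[0,[0,0,-11],0],[0,[0,0,-12],0],[0,[0,0,-12],0]])

```text
time_s: 16.35
eef_pos: [0.5929, 0.2504, 0.1057]
orientation: [0.608, 0.794, 0.0, 0.0]
ft_force: [0.1, -0.1, -2.7]
gripper_width: 0.0089
```

```bash
python3 - <<'E'
from bench import *
from h import *
o=get_obs();plan(o,[.594,.247,.0897],105); print(o["ft_force"],o["moment"],o["gripper_width"])
c=read_camera("side"); crop(c["image"],200,140,300,210,7,"pics/m9.png")
c=read_camera("scene"); crop(c["image"],180,180,340,310,4,"pics/m10.png")
E
```

```text
tcp [0.5929 0.2504 0.1057] xaz 105.18 tilt 0.04 | shift [-3.6  0.1 16. ] turn 0.003 dist 16.0 t 16.35 q [-0.15  0.93 -0.61  1.59  0.67  0.84 -0.77]
[ 0.0615085  -0.12594834 -2.73685007] [ 0.15742888  0.02374126 -0.04236685] 0.008914541898916677
```

View pics/m9.png

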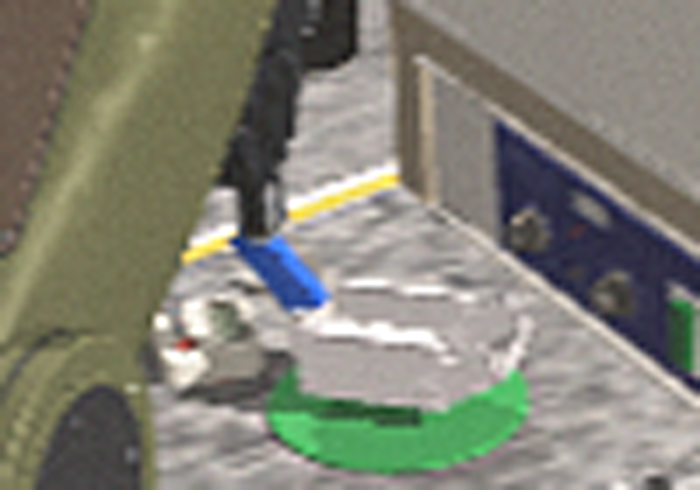

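View pics/m10.png

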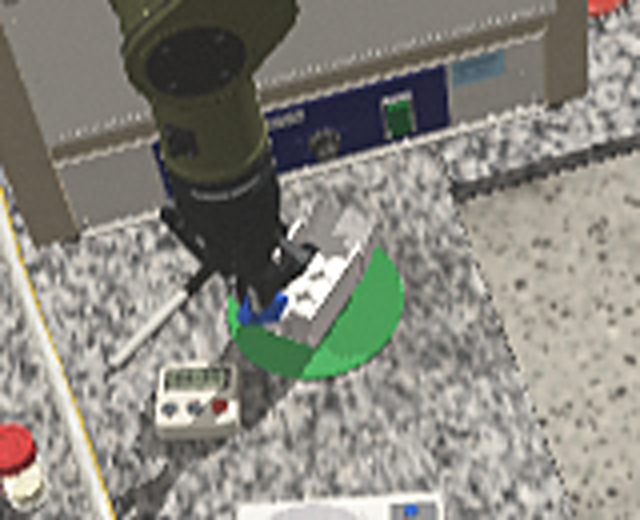

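The scoop is held at 120 N with only slight droop, so the corner pinch pivots much more easily. I'll test where it slips while still just above the mat.

apply_moves(targets=[[0,[0,0,0],0],[0,[0,0,0],0]], force=60)

```text
time_s: 16.65
eef_pos: [0.5926, 0.2502, 0.1051]
orientation: [0.607, 0.794, -0.0, -0.0]
ft_force: [1.0, -0.1, -2.3]
gripper_width: 0.0088
```

apply_moves(targets=[[0,[0,0,0],0],[0,[0,0,0],0]], force=40)

```text
time_s: 16.85
eef_pos: [0.5927, 0.2502, 0.1052]
orientation: [0.607, 0.794, -0.0, -0.0]
ft_force: [0.4, 0.1, -2.3]
gripper_width: 0.0089
```

```bash
python3 - <<'E'
from bench import *
from h import *
o=get_obs();print(o["ft_force"],o["moment"],o["gripper_width"])
c=read_camera("side"); crop(c["image"],200,140,300,210,7,"pics/m11.png")
E
```

```text
[ 0.36698971  0.1276056  -2.27830571] [0.16367712 0.0435391  0.00190497] 0.008852211044374116
```

View pics/m11.png

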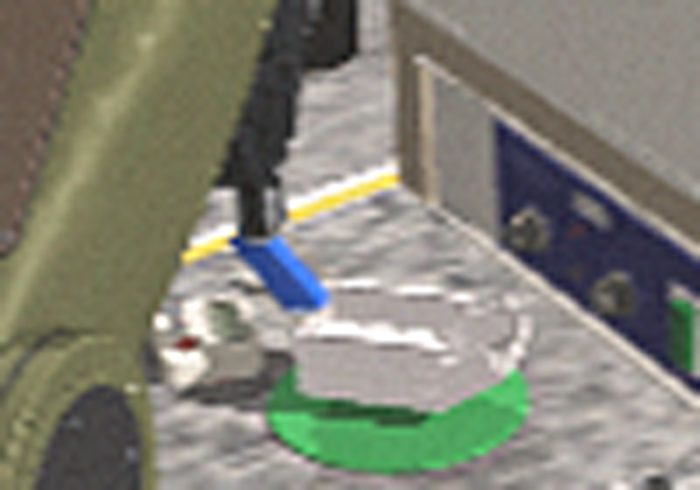

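apply_moves(targets=[[0,[0,0,0],0],[0,[0,0,0],0],[0,[0,0,0],0]], force=20)

```text
time_s: 17.2
eef_pos: [0.5927, 0.2503, 0.1053]
orientation: [0.607, 0.794, -0.0, 0.0]
ft_force: [-0.6, -0.8, -3.1]
gripper_width: 0.0087
```

```bash
python3 - <<'E'
from bench import *
from h import *
o=get_obs();print(o["ft_force"],o["moment"],o["gripper_width"])
c=read_camera("side"); crop(c["image"],200,140,300,210,7,"pics/m12.png")
E
```

```text
[-0.57487908 -0.77048287 -3.07279445] [0.10238989 0.02447784 0.01845714] 0.008652062503011957
```

View pics/m12.png

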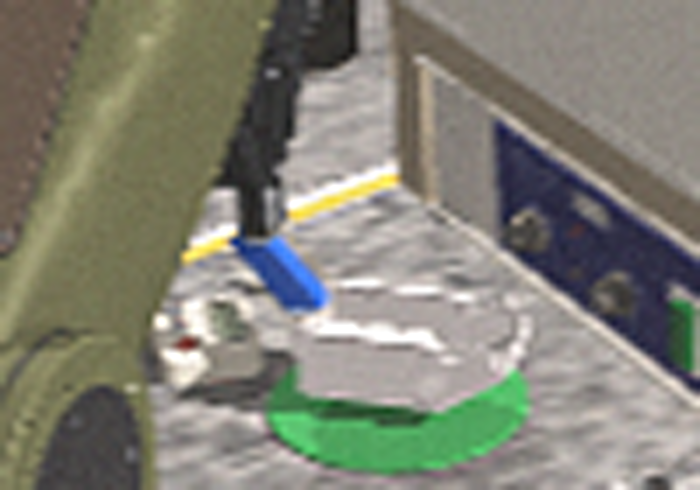

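apply_moves(targets=[[0,[0,0,-5],0],[0,[0,0,-10],0],[0,[0,0,-12],0],[0,[0,0,-12],0],[0,[0,0,-12],0]])

```text
time_s: 17.75
eef_pos: [0.5928, 0.2502, 0.1174]
orientation: [0.608, 0.794, 0.0, 0.0]
ft_force: [-0.7, -1.3, -2.0]
gripper_width: 0.0088
```

```bash
python3 - <<'E'
from bench import *
from h import *
o=get_obs();print(o["ft_force"],o["moment"],o["gripper_width"])
c=read_camera("side"); crop(c["image"],200,140,300,210,7,"pics/m13.png")
E
```

```text
[-0.70029702 -1.34264995 -1.97836694] [ 0.14693123  0.06043681 -0.02675533] 0.008839399835177333
```

View pics/m13.png

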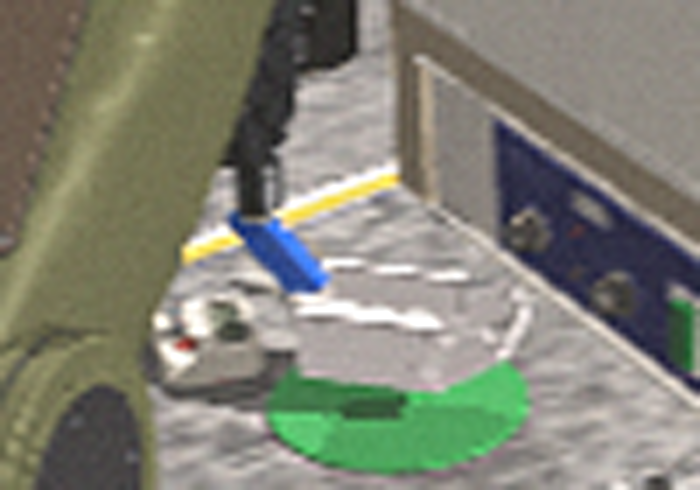

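It still holds rigidly at 20 N. I'll lower it again and test easing by opening with this corner pinch.

apply_moves(targets=[[0.1,[0,0,5],0],[0.1,[0,0,10],0],[0.1,[0,0,12],0],[0.12,[0,0,12],0],[0.12,[0,0,12],0]])

```text
time_s: 18.3
eef_pos: [0.5927, 0.2503, 0.1051]
orientation: [0.607, 0.794, -0.0, -0.0]
ft_force: [-0.7, -0.1, -3.2]
gripper_width: 0.0106
```

apply_moves(targets=[[0.13,[0,0,0],0],[0.13,[0,0,0],0]])

```text
time_s: 18.5
eef_pos: [0.5928, 0.2504, 0.1055]
orientation: [0.607, 0.794, 0.0, 0.0]
ft_force: [-0.5, -0.2, -2.2]
gripper_width: 0.0115
```

apply_moves(targets=[[0.14,[0,0,0],0],[0.14,[0,0,0],0]])

```text
time_s: 18.7
eef_pos: [0.5928, 0.2502, 0.1054]
orientation: [0.607, 0.794, 0.0, 0.0]
ft_force: [-0.4, 0.2, -2.6]
gripper_width: 0.0124
```

```bash
python3 - <<'E'
from bench import *
from h import *
o=get_obs();print(o["ft_force"],o["moment"],o["gripper_width"])
c=read_camera("side"); crop(c["image"],200,140,300,210,7,"pics/m14.png")
E
```

```text
[-0.36955871  0.2172605  -2.58759498] [0.17818975 0.01725863 0.01811576] 0.01238564403202972
```

View pics/m14.png

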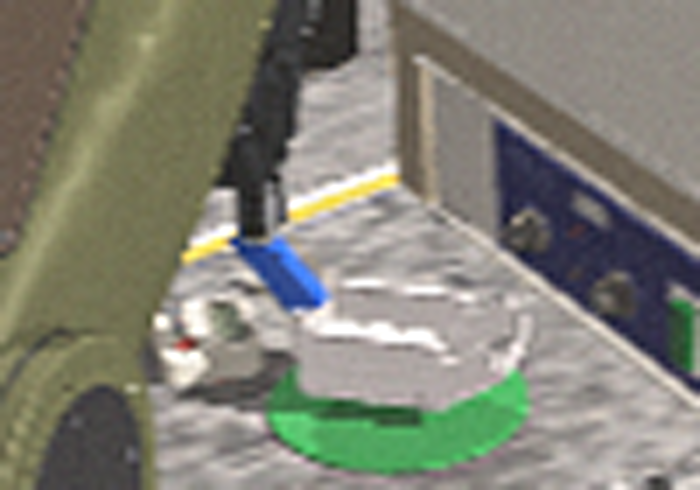

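apply_moves(targets=[[0.146,[0,0,0],0],[0.146,[0,0,0],0]])

```text
time_s: 18.95
eef_pos: [0.5928, 0.2502, 0.1053]
orientation: [0.607, 0.794, 0.0, 0.0]
ft_force: [-0.1, -0.2, -2.8]
gripper_width: 0.0127
```

apply_moves(targets=[[0.15,[0,0,0],0],[0.15,[0,0,0],0]])

```text
time_s: 19.15
eef_pos: [0.5927, 0.2503, 0.1053]
orientation: [0.607, 0.794, -0.0, 0.0]
ft_force: [-0.0, -0.3, -3.4]
gripper_width: 0.013
```

apply_moves(targets=[[0.153,[0,0,0],0],[0.153,[0,0,0],0]])

```text
time_s: 19.35
eef_pos: [0.5928, 0.2504, 0.1054]
orientation: [0.607, 0.794, 0.0, 0.0]
ft_force: [-0.3, -0.3, -1.8]
gripper_width: 0.0131
```

```bash
python3 - <<'E'
from bench import *
from h import *
o=get_obs();print(o["ft_force"],o["moment"],o["gripper_width"])
c=read_camera("side"); crop(c["image"],200,140,300,210,7,"pics/m15.png")
E
```

```text
[-0.29822578 -0.25549405 -1.81088563] [ 0.0397228   0.07202697 -0.01707266] 0.013097223174190953
```

View pics/m15.png

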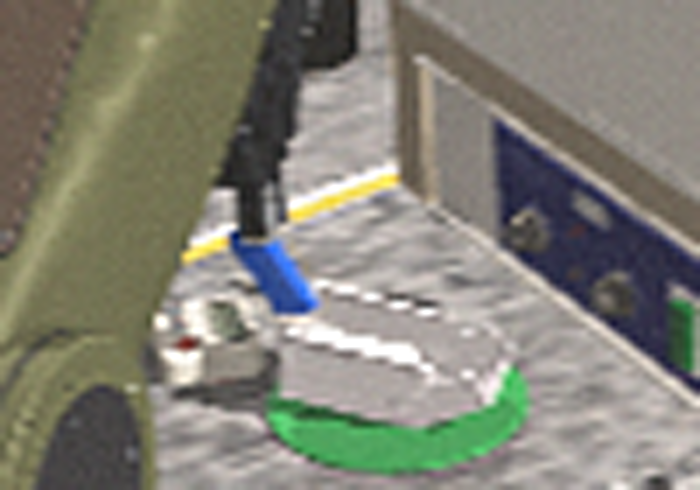

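The slip point is now about 0.152, well before release at about 0.164, so there's a usable window. I'll lock this slight pre-tilt with a firm grip, then carry to the jar.

apply_moves(targets=[[0.05,[0,0,0],0],[0,[0,0,0],0],[0,[0,0,-5],0],[0,[0,0,-15],0],[0,[0,0,-25],0]], force=120)

```text
time_s: 19.9
eef_pos: [0.5927, 0.2503, 0.1311]
orientation: [0.607, 0.794, -0.0, 0.0]
ft_force: [0.8, -0.3, -1.7]
gripper_width: 0.0087
```

```bash
python3 - <<'E'
from bench import *
from h import *
o=get_obs();print(o["ft_force"],o["moment"],o["gripper_width"])
plan(o,[.49,.17,.26],105)
c=read_camera("side"); crop(c["image"],180,120,340,240,4.5,"pics/m16.png")
E
```

```text
[ 0.80280327 -0.2943219  -1.67173562] [ 0.21517165 -0.02799262 -0.00968043] 0.008674149088798575
tcp [0.5927 0.2503 0.1311] xaz 105.18 tilt 0.0 | shift [ -50.6 -120.2 -128.9] turn 0.003 dist 183.0 t 19.9 q [-0.14  0.9  -0.63  1.58  0.64  0.88 -0.75]
```

View pics/m16.png

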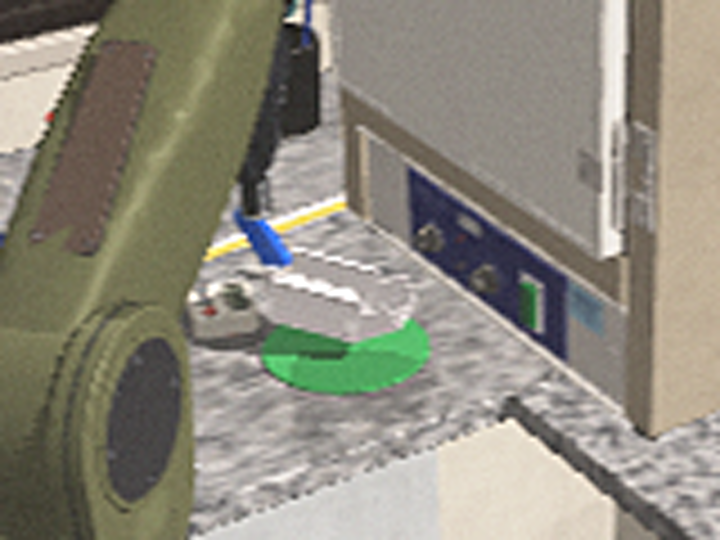

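apply_moves(targets=[[0,[0,-8,-30],0],[0,[-8,-28,-65],0],[0,[-20,-55,-100],0],[0,[-35,-85,-135],0],[0,[-50,-115,-160],0]])

```text
time_s: 20.45
eef_pos: [0.4943, 0.172, 0.293]
orientation: [0.607, 0.795, 0.001, 0.001]
ft_force: [-0.1, 0.1, -2.1]
gripper_width: 0.0088
```

```bash
python3 - <<'E'
from bench import *
from h import *
o=get_obs();print(o["ft_force"],o["moment"],o["gripper_width"])
plan(o,[.44,-.01,.3],100)
E
```

```text
[-0.08040891  0.06229896 -2.11826402] [ 0.08360321 -0.0696124   0.01547948] 0.008787869519127505
tcp [0.4943 0.172  0.293 ] xaz 105.22 tilt 0.19 | shift [-161.3 -100.2   -7.4] turn 0.091 dist 190.0 t 20.45 q [ 0.06  0.56 -0.78  1.77  0.47  1.   -0.64]
```

apply_moves(targets=[[0,[-32,-20,0],0.02],[0,[-64,-40,0],0.04],[0,[-97,-60,0],0.06],[0,[-130,-80,0],0.08],[0,[-160,-100,0],0.09]])

```text
time_s: 20.95
eef_pos: [0.4397, -0.0104, 0.291]
orientation: [0.643, 0.766, 0.0, 0.001]
ft_force: [0.5, 0.2, -3.1]
gripper_width: 0.0091
```

```bash
python3 - <<'E'
from bench import *
from h import *
o=get_obs();print(o["ft_force"],o["moment"],o["gripper_width"])
plan(o,[.445,-.20,.3],115)
c=read_camera("scene"); crop(c["image"],240,130,440,290,4,"pics/n1.png")
E
```

```text
[ 0.52607309  0.15957887 -3.10000365] [ 0.05437535 -0.03432559 -0.05000454] 0.009078384646585903
tcp [ 0.4397 -0.0104  0.291 ] xaz 99.98 tilt 0.1 | shift [-187.7  -27.6   -8.8] turn -0.262 dist 190.0 t 20.95 q [ 0.47  0.45 -0.8   1.99  0.42  0.87 -0.39]
```

View pics/n1.png

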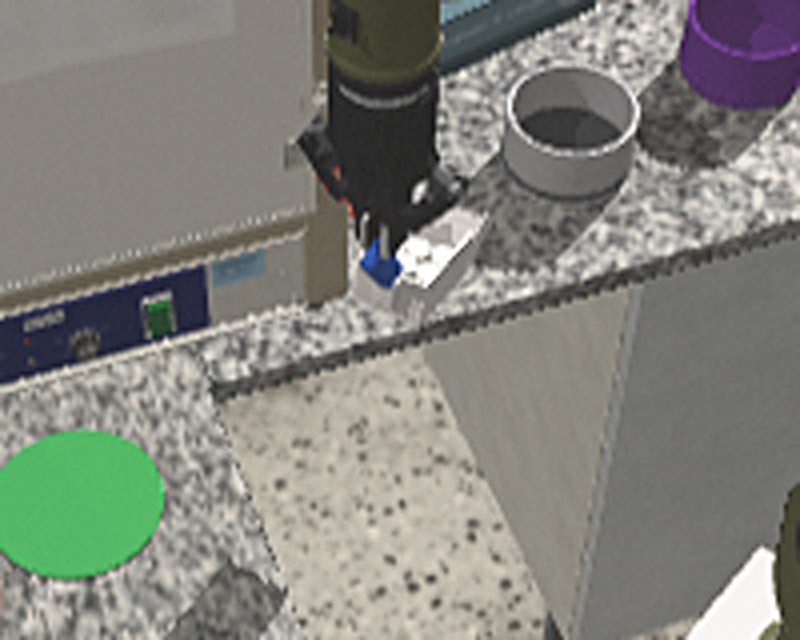

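apply_moves(targets=[[0,[-35,-5,-3],-0.05],[0,[-72,-10,-6],-0.1],[0,[-110,-16,-9],-0.16],[0,[-148,-22,-9],-0.21],[0,[-175,-26,-9],-0.26]])

```text
time_s: 21.5
eef_pos: [0.4447, -0.1885, 0.2998]
orientation: [0.538, 0.843, -0.001, 0.001]
ft_force: [0.5, 0.1, -2.5]
gripper_width: 0.0085
```

```bash
python3 - <<'E'
from bench import *
from h import *
o=get_obs();print(o["ft_force"],o["moment"],o["gripper_width"])
plan(o,[.481,-.341,.25],120)
c=read_camera("side"); crop(c["image"],300,120,500,270,4,"pics/n2.png")
E
```

```text
[ 0.53694552  0.114579   -2.49781372] [ 0.11232944  0.01183941 -0.04394643] 0.008466428449431799
tcp [ 0.4447 -0.1885  0.2998] xaz 114.88 tilt 0.11 | shift [-153.5  -31.2   50.1] turn -0.089 dist 164.0 t 21.5 q [ 0.86  0.52 -0.87  1.87  0.48  0.98  0.21]
```

View pics/n2.png

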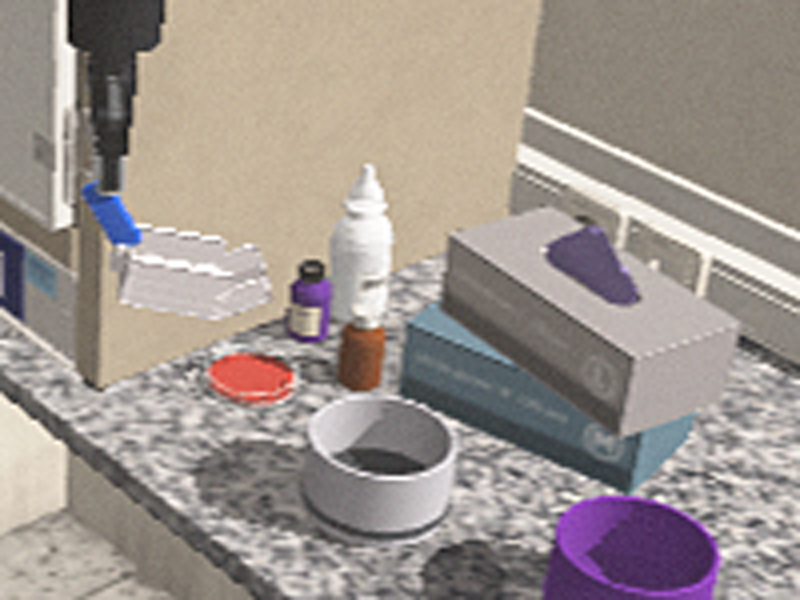

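apply_moves(targets=[[0,[-30,-5,5],-0.02],[0,[-65,-12,20],-0.04],[0,[-100,-18,40],-0.06],[0,[-135,-25,58],-0.08],[0,[-155,-29,67],-0.09]])

```text
time_s: 22.05
eef_pos: [0.4833, -0.3416, 0.2307]
orientation: [0.501, 0.866, -0.001, -0.001]
ft_force: [0.2, -0.6, -2.5]
gripper_width: 0.0091
```

```bash
python3 - <<'E'
from bench import *
from h import *
o=get_obs();print(o["ft_force"],o["moment"],o["gripper_width"])
plan(o,[.487,-.351,.23],120)
c=read_camera("side"); crop(c["image"],300,120,500,270,4,"pics/n3.png")
c=read_camera("scene"); crop(c["image"],300,100,460,220,4.5,"pics/n4.png")
E
```

```text
[ 0.15019036 -0.61291818 -2.50701041] [0.06340403 0.12520023 0.02497805] 0.009145672942202279
tcp [ 0.4833 -0.3416  0.2307] xaz 119.9 tilt 0.14 | shift [-10.   -1.5   0.7] turn -0.002 dist 10.0 t 22.05 q [ 0.98  0.75 -0.81  1.65  0.62  1.02  0.49]
```

View pics/n3.png

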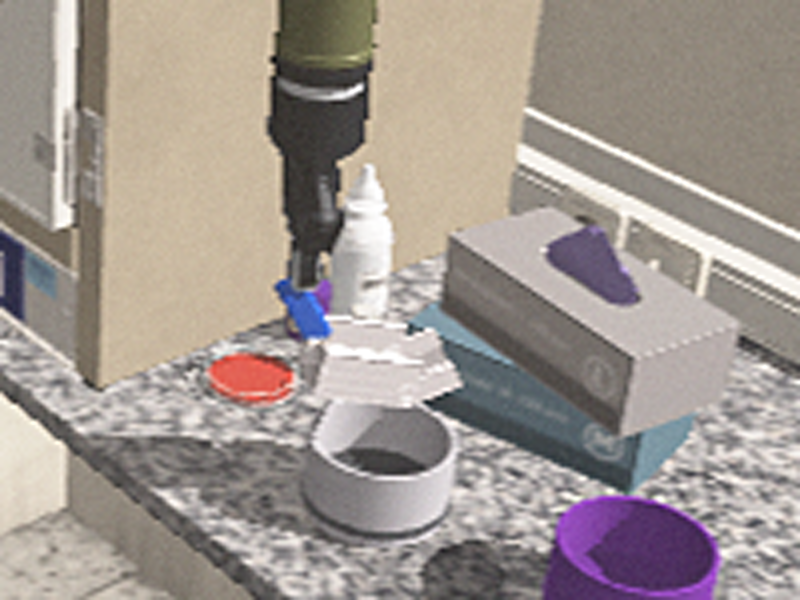

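View pics/n4.png

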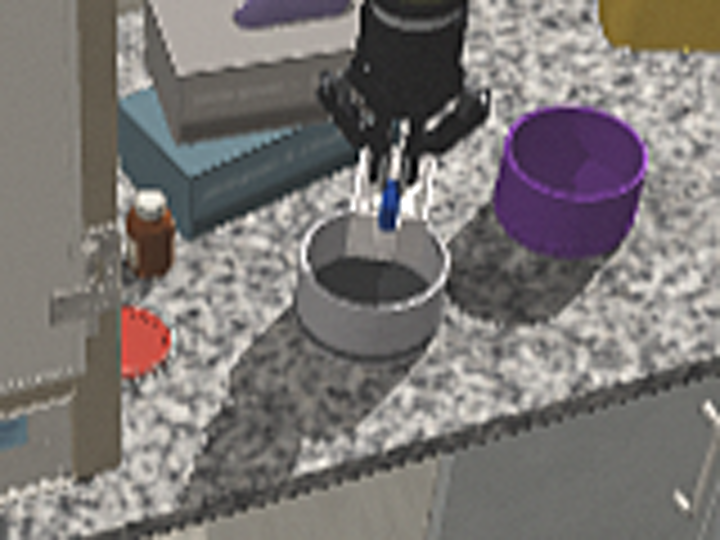

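The scoop is tilted about 15° over the jar. I'll nudge it 6 mm forward and ease the squeeze, with a re-tighten in the same call.

apply_moves(targets=[[0,[-6,-1,0],0],[0.1,[-6,-1,0],0],[0.14,[-6,-1,0],0],[0.147,[-6,-1,0],0],[0.147,[-6,-1,0],0]], force=20)

```text
time_s: 22.65
eef_pos: [0.4864, -0.3435, 0.2328]
orientation: [0.499, 0.867, -0.0, 0.0]
ft_force: [0.3, -0.1, -3.1]
gripper_width: 0.0125
```

apply_moves(targets=[[0.151,[0,0,0],0],[0.151,[0,0,0],0]])

```text
time_s: 22.85
eef_pos: [0.4863, -0.344, 0.2324]
orientation: [0.499, 0.866, -0.0, 0.0]
ft_force: [0.3, 0.4, -2.7]
gripper_width: 0.013
```

```bash
python3 - <<'E'
from bench import *
from h import *
o=get_obs();print(o["ft_force"],o["moment"],o["gripper_width"])
plan(o,[.487,-.351,.23],120)
c=read_camera("side"); crop(c["image"],300,120,500,270,4,"pics/n5.png")
E
```

```text
[ 0.26923809  0.42687393 -2.74297899] [0.07257018 0.03396411 0.02112827] 0.013029683263440967
tcp [ 0.4863 -0.344   0.2324] xaz 120.09 tilt 0.01 | shift [-6.4 -2.9  2.4] turn 0.002 dist 7.0 t 22.85 q [ 0.98  0.75 -0.81  1.64  0.62  1.03  0.49]
```

View pics/n5.png

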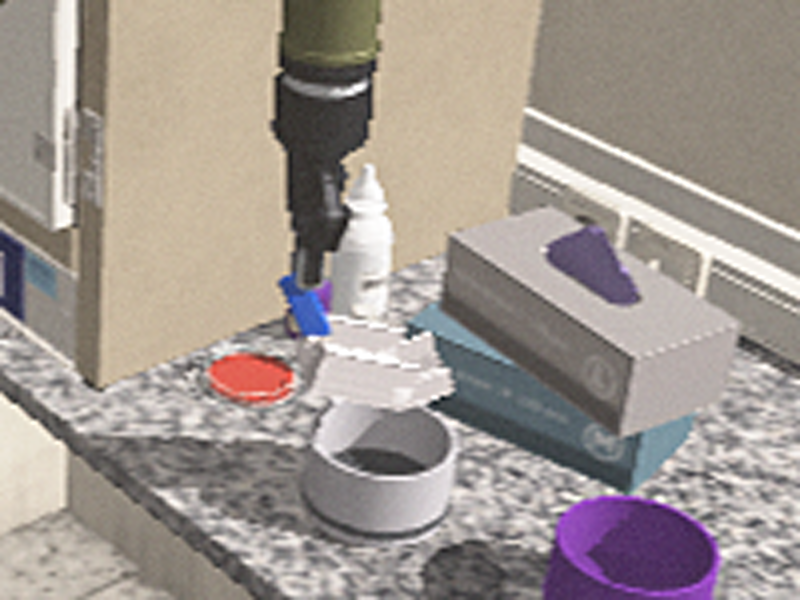

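apply_moves(targets=[[0.153,[0,0,0],0],[0.153,[0,0,0],0],[0.153,[0,0,0],0]])

```text
time_s: 23.2
eef_pos: [0.4862, -0.344, 0.2323]
orientation: [0.499, 0.866, 0.0, -0.0]
ft_force: [0.7, -0.1, -3.5]
gripper_width: 0.0129
```

```bash
python3 - <<'E'
from bench import *
from h import *
o=get_obs();print(o["ft_force"],o["moment"],o["gripper_width"])
c=read_camera("side"); crop(c["image"],300,120,500,270,4,"pics/n6.png")
E
```

```text
[ 0.73519869 -0.13278076 -3.52609132] [ 0.14079887  0.07438323 -0.00494064] 0.012875132043815952
```

View pics/n6.png

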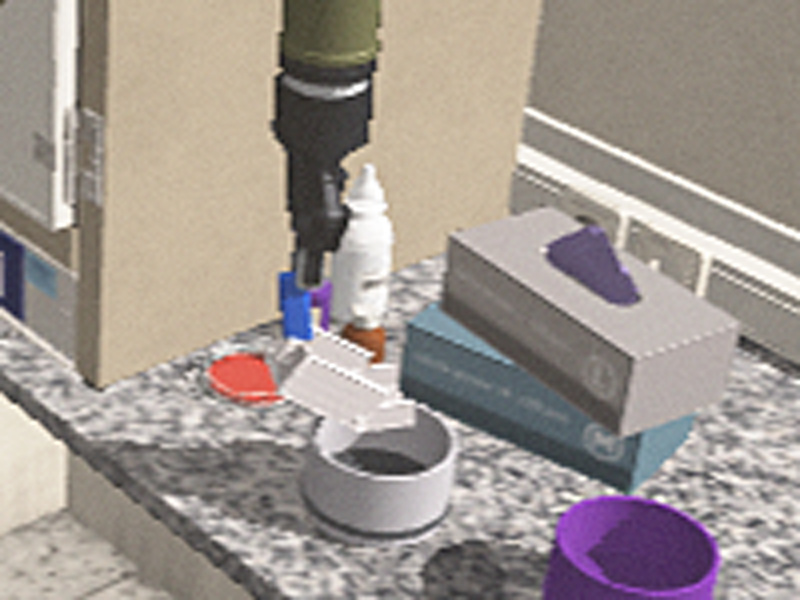

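It swung smoothly to about 40°. The pieces are still behind the lip, so I'll let it go on.

apply_moves(targets=[[0.153,[0,0,0],0],[0.154,[0,0,0],0],[0.154,[0,0,0],0]])

```text
time_s: 23.55
eef_pos: [0.4863, -0.3441, 0.2323]
orientation: [0.499, 0.866, -0.0, 0.0]
ft_force: [0.6, -0.3, -1.3]
gripper_width: 0.0131
```

```bash
python3 - <<'E'
from bench import *
from h import *
o=get_obs();print(o["ft_force"],o["moment"],o["gripper_width"])
c=read_camera("side"); crop(c["image"],300,120,500,270,4,"pics/n7.png")
c=read_camera("scene"); crop(c["image"],300,100,460,220,4.5,"pics/n8.png")
E
```

```text
[ 0.57537803 -0.29389173 -1.27881515] [-0.02811738  0.00264825  0.04653585] 0.013109050449724493
```

View pics/n7.png

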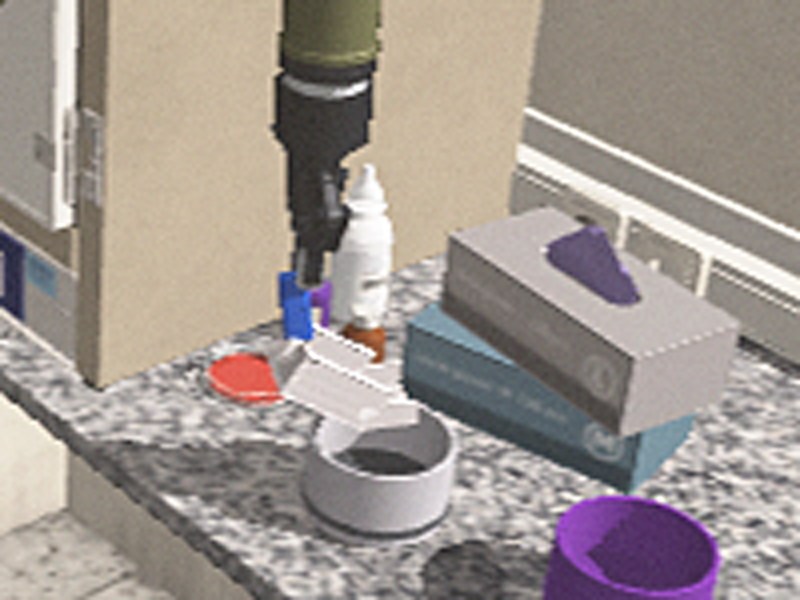

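View pics/n8.png

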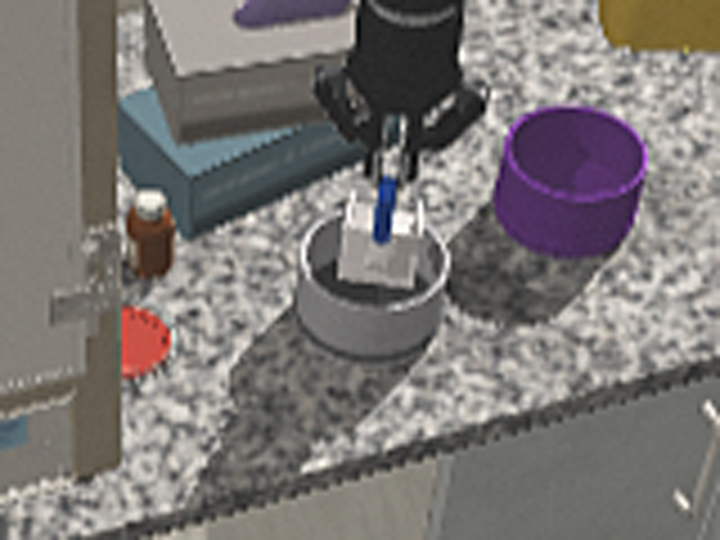

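apply_moves(targets=[[0.153,[0,0,-5],0],[0.153,[0,0,-12],0],[0.153,[0,0,-18],0],[0.153,[0,0,-18],0]])

```text
time_s: 24.05
eef_pos: [0.4871, -0.3442, 0.2518]
orientation: [0.499, 0.866, 0.0, 0.001]
ft_force: [-0.3, -0.7, -2.9]
gripper_width: 0.0132
```

```bash
python3 - <<'E'
from bench import *
from h import *
o=get_obs();print(o["ft_force"],o["moment"],o["gripper_width"])
c=read_camera("side"); crop(c["image"],340,160,440,260,6,"pics/n9.png")
c=read_camera("scene"); crop(c["image"],340,110,440,200,6,"pics/n10.png")
E
```

```text
[-0.26252114 -0.6588808  -2.91489275] [ 0.07062802 -0.11612544  0.06807141] 0.013172192421184913
```

View pics/n9.png

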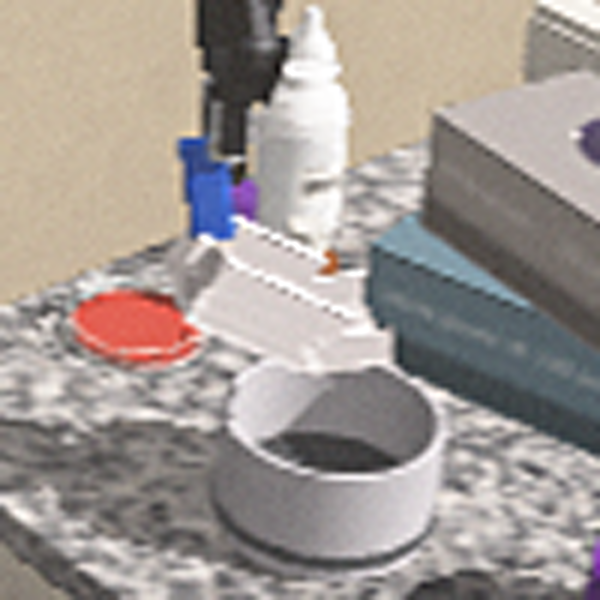

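View pics/n10.png

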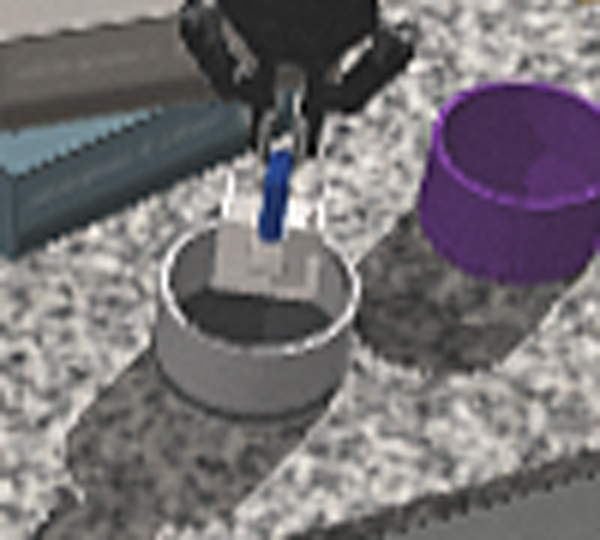

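All six pieces are still in (2.9 N) at about 42°, and the lip slopes only about 7° down. To tip further I'll lock the grip, put the lip inside the jar near its far wall, ease, and push forward so the wall turns the nose down.

apply_moves(targets=[[0.1,[0,0,0],0],[0,[-15,0,0],0],[0,[-35,0,10],0],[0,[-48,0,32],0],[0,[-48,0,52],0]], force=120)

```text
time_s: 24.65
eef_pos: [0.5108, -0.3873, 0.1973]
orientation: [0.501, 0.866, 0.0, 0.0]
ft_force: [-5.9, 18.1, 27.0]
gripper_width: 0.0084
```

```bash
python3 - <<'E'
from bench import *
from h import *
o=get_obs();print(o["ft_force"],o["moment"],o["gripper_width"])
plan(o,[.521,-.41,.2],120)
c=read_camera("side"); crop(c["image"],340,160,440,260,6,"pics/n11.png")
c=read_camera("scene"); crop(c["image"],340,110,440,200,6,"pics/n12.png")
E
```

```text
[-5.8652948  18.11022303 27.04507941] [ 4.29025192  1.61426602 -0.0318302 ] 0.008445382300911007
tcp [ 0.5108 -0.3873  0.1973] xaz 119.9 tilt 0.05 | shift [-24.7  -2.4  -2.7] turn -0.002 dist 25.0 t 24.65 q [ 0.97  0.85 -0.78  1.53  0.66  1.04  0.54]
```

View pics/n11.png

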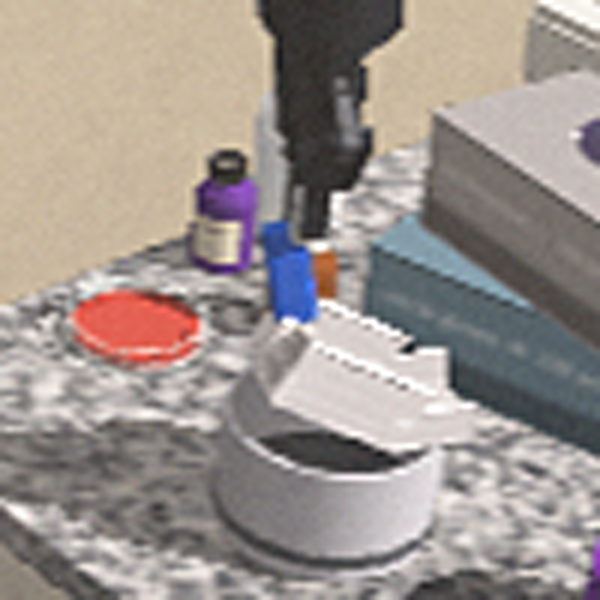

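View pics/n12.png

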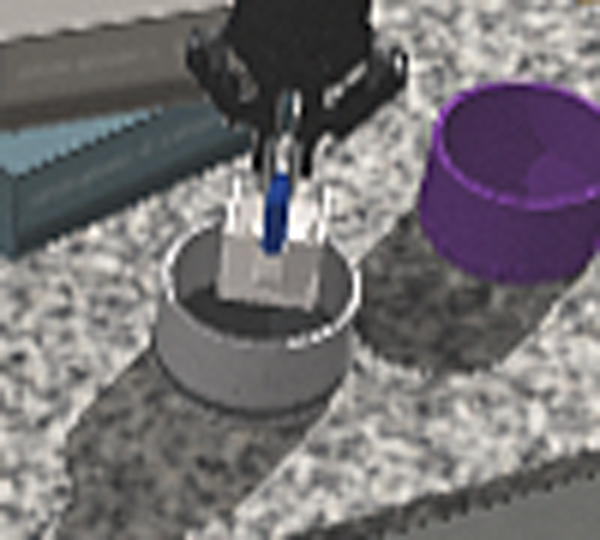

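The lip came down on the far rim, because its corners only have a chord of ±50 mm. I'll lift off at once and move back.

apply_moves(targets=[[0,[0,0,-12],0],[0,[5,0,-28],0],[0,[22,0,-32],0],[0,[30,0,-32],0],[0,[30,0,-32],0]])

```text
time_s: 25.25
eef_pos: [0.4951, -0.3587, 0.2318]
orientation: [0.499, 0.867, -0.0, 0.001]
ft_force: [-0.5, -0.7, -3.0]
gripper_width: 0.0084
```

```bash
python3 - <<'E'
from bench import *
from h import *
o=get_obs();print(o["ft_force"],o["moment"],o["gripper_width"])
plan(o,[.521,-.41,.2],120)
c=read_camera("side"); crop(c["image"],340,160,440,260,6,"pics/n13.png")
c=read_camera("scene"); crop(c["image"],340,110,440,200,6,"pics/n14.png")
E
```

```text
[-0.50140721 -0.69108998 -2.956323  ] [ 0.05216804  0.02120446 -0.0352973 ] 0.008394483924331772
tcp [ 0.4951 -0.3587  0.2318] xaz 120.18 tilt 0.07 | shift [-57.3  -3.4  31.9] turn 0.003 dist 66.0 t 25.25 q [ 0.98  0.77 -0.81  1.59  0.62  1.05  0.52]
```

View pics/n13.png

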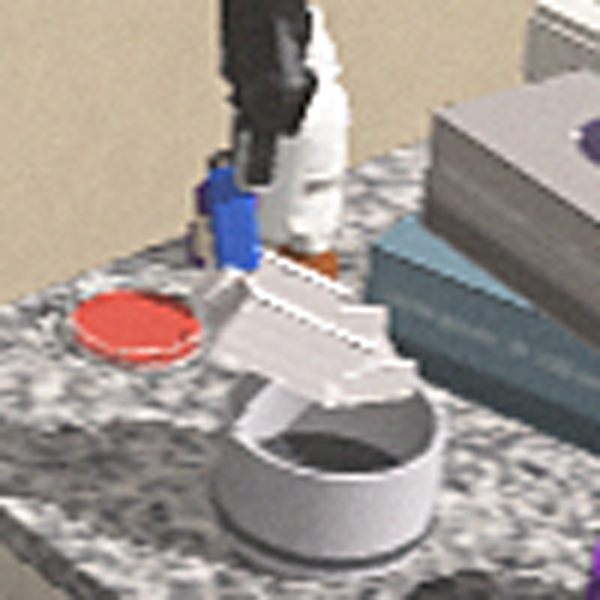

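View pics/n14.png

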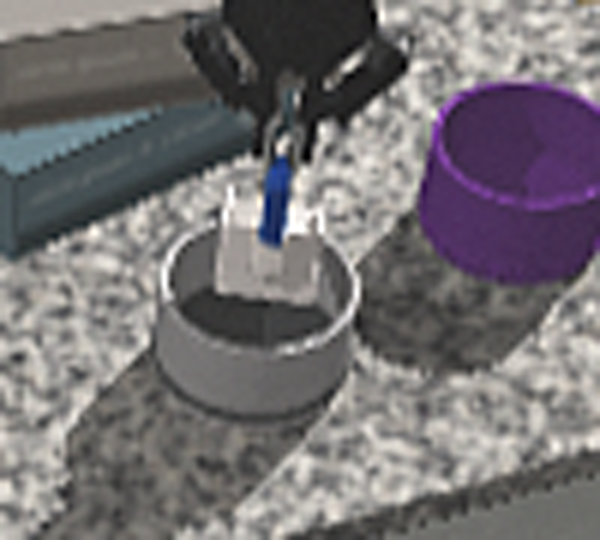

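apply_moves(targets=[[0,[-8,-2,5],0],[0,[-12,-2,18],0],[0,[-12,-2,30],0],[0,[-12,-2,36],0],[0,[-12,-2,36],0]])

```text
time_s: 25.85
eef_pos: [0.4993, -0.3689, 0.193]
orientation: [0.499, 0.867, 0.001, -0.002]
ft_force: [-1.0, 2.6, 0.9]
gripper_width: 0.0078
```

```bash
python3 - <<'E'
from bench import *
from h import *
o=get_obs();print(o["ft_force"],o["moment"],o["gripper_width"])
plan(o,[.521,-.41,.2],120)
c=read_camera("side"); crop(c["image"],340,160,440,260,6,"pics/n15.png")
E
```

```text
[-1.0321309   2.6301766   0.94049754] [ 0.4528877   0.22617823 -0.02625539] 0.007792509665291009
tcp [ 0.4993 -0.3689  0.193 ] xaz 120.19 tilt 0.22 | shift [-46.4  -1.9  -7.2] turn 0.003 dist 47.0 t 25.85 q [ 0.97  0.83 -0.78  1.6   0.66  1.    0.51]
```

View pics/n15.png

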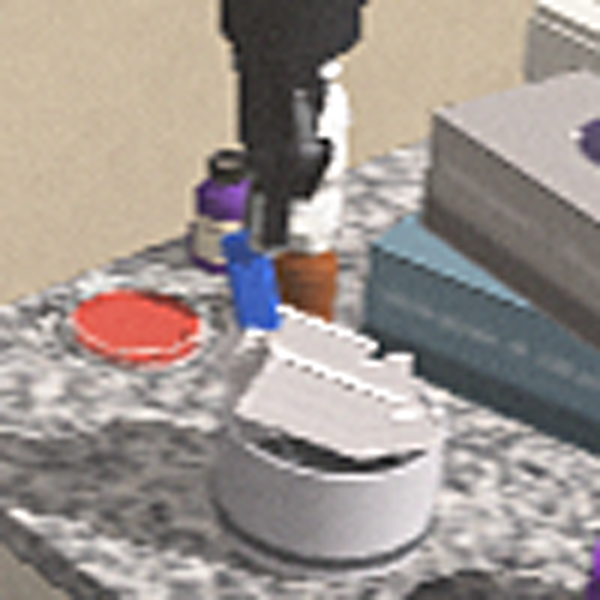

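apply_moves(targets=[[0,[8,0,-10],0],[0,[18,0,-28],0],[0,[25,0,-38],0],[0.1,[25,0,-38],0],[0.14,[25,0,-38],0]], force=20)

```text
time_s: 26.4
eef_pos: [0.4869, -0.3499, 0.2325]
orientation: [0.499, 0.866, -0.001, 0.0]
ft_force: [0.5, -0.2, -3.7]
gripper_width: 0.0124
```

apply_moves(targets=[[0.15,[0,0,0],0],[0.153,[0,0,0],0],[0.153,[0,0,0],0],[0.154,[0,0,0],0],[0.154,[0,0,0],0]])

```text
time_s: 26.9
eef_pos: [0.487, -0.3494, 0.2321]
orientation: [0.499, 0.866, 0.0, -0.0]
ft_force: [0.7, 0.5, -2.6]
gripper_width: 0.0128
```

```bash
python3 - <<'E'
from bench import *
from h import *
o=get_obs();print(o["ft_force"],o["moment"],o["gripper_width"])
plan(o,[.521,-.41,.2],120)
c=read_camera("side"); crop(c["image"],340,160,440,260,6,"pics/n16.png")
E
```

```text
[ 0.72399392  0.48792082 -2.60022591] [ 0.02996183 -0.00542093 -0.00048627] 0.01276404905666043
tcp [ 0.487  -0.3494  0.2321] xaz 120.08 tilt 0.01 | shift [-69.4  -1.   32.1] turn 0.001 dist 77.0 t 26.9 q [ 0.98  0.76 -0.81  1.63  0.62  1.03  0.5 ]
```

View pics/n16.png

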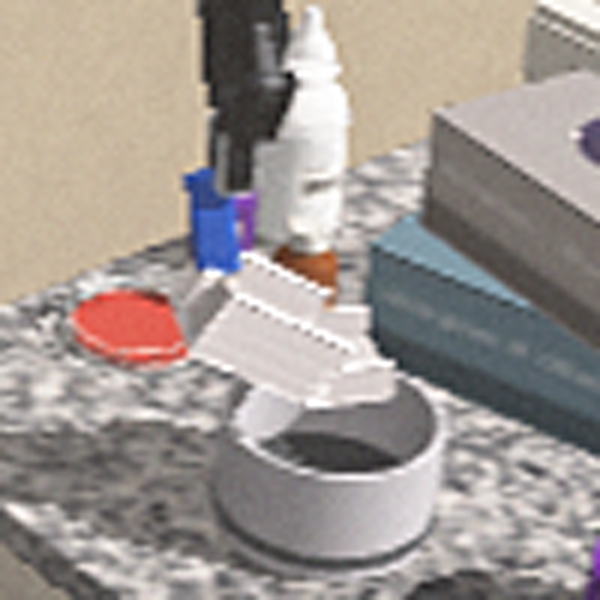

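apply_moves(targets=[[0.1,[-5,0,0],0],[0,[-13,0,8],0],[0,[-13,0,20],0],[0,[-13,0,28],0],[0,[-13,0,28],0]], force=120)

```text
time_s: 27.45
eef_pos: [0.4921, -0.3601, 0.2021]
orientation: [0.499, 0.866, -0.0, -0.002]
ft_force: [0.3, -0.2, -3.0]
gripper_width: 0.0083
```

```bash
python3 - <<'E'
from bench import *
from h import *
o=get_obs();print(o["ft_force"],o["moment"],o["gripper_width"])
plan(o,[.521,-.41,.2],120)
c=read_camera("side"); crop(c["image"],340,160,440,260,6,"pics/n17.png")
E
```

```text
[ 0.28734294 -0.21525869 -2.96748878] [0.07264423 0.02277867 0.01981904] 0.008285300150271372
tcp [ 0.4921 -0.3601  0.2021] xaz 120.1 tilt 0.25 | shift [-57.7  -0.    1.9] turn 0.002 dist 58.0 t 27.45 q [ 0.98  0.81 -0.79  1.62  0.65  1.    0.5 ]
```

View pics/n17.png

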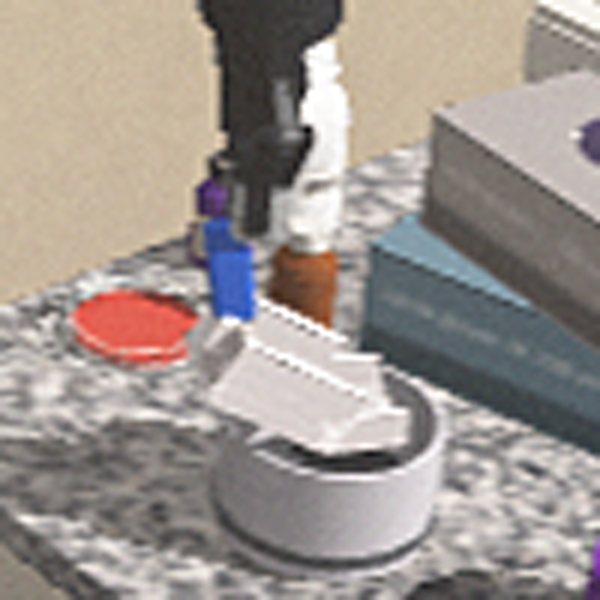

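It's clear of contact, with the lip inside the jar. Now I'll ease and push the lip forward against the far inner wall.

apply_moves(targets=[[0.12,[-10,0,0],0],[0.145,[-20,0,0],0],[0.15,[-30,0,0],0],[0.15,[-38,0,-1],0],[0.15,[-46,0,-2],0]], force=20)

```text
time_s: 28.0
eef_pos: [0.5172, -0.4015, 0.2066]
orientation: [0.5, 0.866, -0.0, 0.0]
ft_force: [0.1, 0.7, -2.5]
gripper_width: 0.013
```

```bash
python3 - <<'E'
from bench import *
from h import *
o=get_obs();print(o["ft_force"],o["moment"],o["gripper_width"])
plan(o,[.521,-.41,.2],120)
c=read_camera("side"); crop(c["image"],340,160,440,260,6,"pics/n18.png")
E
```

```text
[ 0.07656739  0.70998195 -2.47452997] [ 0.08834843  0.04850326 -0.04995578] 0.01296603959112661
tcp [ 0.5172 -0.4015  0.2066] xaz 120.04 tilt 0.05 | shift [-9.3 -0.9  6.6] turn 0.001 dist 11.0 t 28.0 q [ 0.98  0.86 -0.79  1.48  0.65  1.08  0.58]
```

View pics/n18.png

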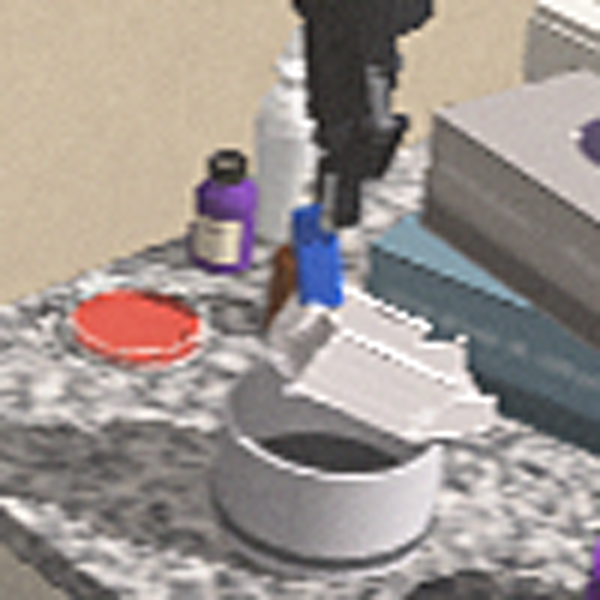

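The lip rode up over the far rim; nothing was lost, still about 2.5–3 N. I need to be deeper: enter near the middle, then go forward and down together. I'll retreat and let it hang freely again.

apply_moves(targets=[[0.1,[0,0,-8],0],[0,[10,0,-20],0],[0,[35,0,-26],0],[0,[58,0,-26],0],[0.13,[58,0,-26],0]])

```text
time_s: 28.55
eef_pos: [0.4863, -0.3457, 0.2342]
orientation: [0.497, 0.868, 0.0, -0.001]
ft_force: [0.0, 2.0, -1.9]
gripper_width: 0.013
```

apply_moves(targets=[[0.147,[0,0,0],0],[0.153,[0,0,0],0],[0.153,[0,0,0],0],[0.155,[0,0,0],0],[0.155,[0,0,0],0]])

```text
time_s: 29.05
eef_pos: [0.4876, -0.3505, 0.2321]
orientation: [0.5, 0.866, 0.0, -0.0]
ft_force: [0.3, 0.3, -2.9]
gripper_width: 0.0134
```

```bash
python3 - <<'E'
from bench import *
from h import *
o=get_obs();print(o["ft_force"],o["moment"],o["gripper_width"])
plan(o,[.521,-.41,.2],120)
c=read_camera("side"); crop(c["image"],340,160,440,260,6,"pics/n19.png")
E
```

```text
[ 0.30590982  0.34777452 -2.92627106] [ 0.05949678  0.06980344 -0.01232663] 0.013376695874381233
tcp [ 0.4876 -0.3505  0.2321] xaz 120.05 tilt 0.01 | shift [-68.2  -0.9  32.1] turn 0.001 dist 75.0 t 29.05 q [ 0.98  0.76 -0.81  1.62  0.62  1.03  0.51]
```

View pics/n19.png

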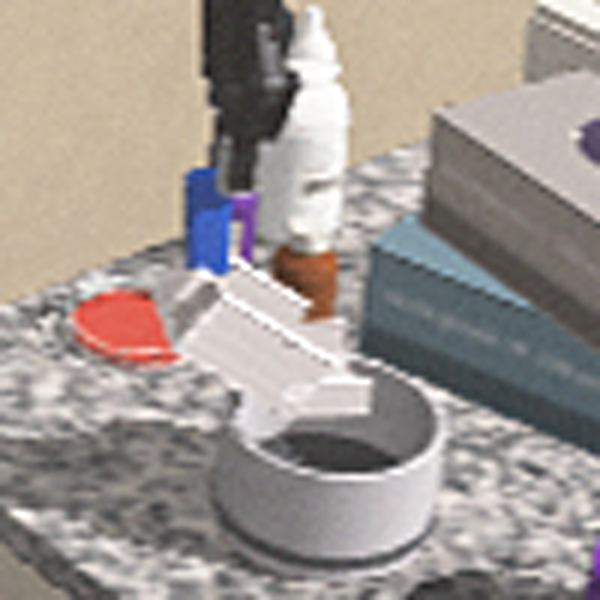

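It now hangs at about 48°. I'll lock it, then enter diagonally, forward and down.

apply_moves(targets=[[0.1,[-8,0,0],0],[0,[-20,0,2],0],[0,[-32,0,14],0],[0,[-42,0,28],0],[0,[-50,0,40],0]], force=120)

```text
time_s: 29.6
eef_pos: [0.5132, -0.3899, 0.1933]
orientation: [0.499, 0.867, 0.002, -0.002]
ft_force: [-18.4, 28.3, 71.0]
gripper_width: 0.0082
```

```bash
python3 - <<'E'
from bench import *
from h import *
o=get_obs();print(o["ft_force"],o["moment"],o["gripper_width"])
plan(o,[.521,-.41,.2],120)
c=read_camera("side"); crop(c["image"],340,160,440,260,6,"pics/n20.png")
E
```

```text
[-18.43830815  28.33849265  70.95536272] [ 6.82731649  4.22017668 -0.19212835] 0.00818277403106406
tcp [ 0.5132 -0.3899  0.1933] xaz 120.13 tilt 0.37 | shift [-21.3  -3.3  -6.8] turn 0.002 dist 23.0 t 29.6 q [ 0.97  0.86 -0.78  1.52  0.66  1.05  0.55]
```

View pics/n20.png

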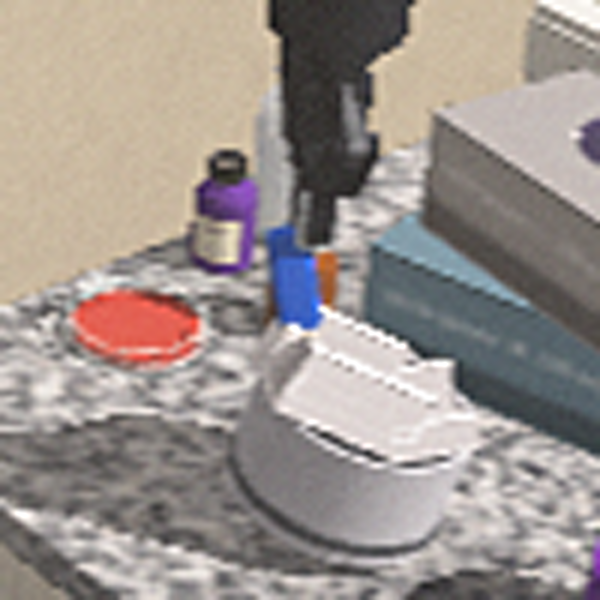

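The jar is being levered (71 N). I'll lift off straight away.

apply_moves(targets=[[0,[4,0,-8],0],[0,[8,0,-18],0],[0,[12,0,-30],0],[0,[22,0,-40],0],[0,[35,0,-42],0]])

```text
time_s: 30.15
eef_pos: [0.4954, -0.3638, 0.2353]
orientation: [0.5, 0.866, -0.0, 0.001]
ft_force: [0.4, -0.2, -3.5]
gripper_width: 0.0081
```

```bash
python3 - <<'E'
from bench import *
from h import *
o=get_obs();print(o["ft_force"],o["moment"],o["gripper_width"])
plan(o,[.521,-.41,.2],120)
c=read_camera("side"); crop(c["image"],340,160,440,260,6,"pics/n21.png")
c=read_camera("scene"); crop(c["image"],340,110,440,200,6,"pics/n22.png")
E
```

```text
[ 0.3696168  -0.22194141 -3.50833769] [ 0.04364895 -0.0149979   0.00959932] 0.00808395666782263
tcp [ 0.4954 -0.3638  0.2353] xaz 119.98 tilt 0.14 | shift [-52.8  -0.9  35.5] turn -0.0 dist 64.0 t 30.15 q [ 0.99  0.77 -0.81  1.58  0.62  1.06  0.53]
```

View pics/n21.png

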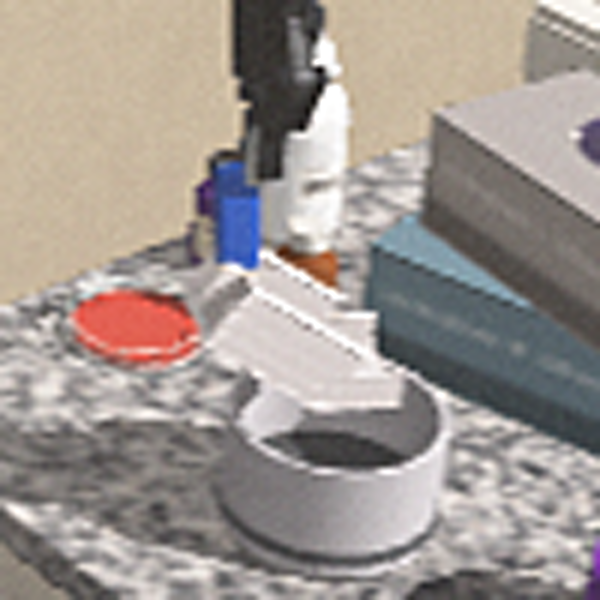

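View pics/n22.png

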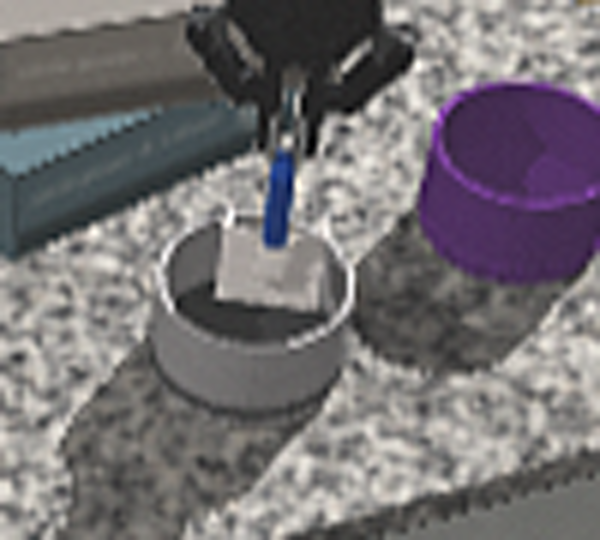

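The jar is standing again, shifted only about 2 mm, and all six are still in at about 47°. Wall-pushing is too risky, so I'll use the firm grip: ease forward, then snatch backwards so the pieces slide off the down-sloping lip and drop into the jar.

apply_moves(targets=[[0,[-15,0,-5],0],[0,[-30,0,-6],0],[0,[-30,0,-6],0],[0,[20,0,-6],0],[0,[40,0,-6],0]])

```text
time_s: 30.75
eef_pos: [0.4723, -0.3243, 0.2394]
orientation: [0.498, 0.867, 0.001, -0.003]
ft_force: [0.7, 1.6, -3.1]
gripper_width: 0.0081
```

```bash
python3 - <<'E'
from bench import *
from h import *
o=get_obs();print(o["ft_force"],o["moment"],o["gripper_width"])
plan(o,[.521,-.41,.2],120)
c=read_camera("side"); crop(c["image"],340,160,440,260,6,"pics/n23.png")
c=read_camera("scene"); crop(c["image"],340,110,440,200,6,"pics/n24.png")
E
```

```text
[ 0.72575344  1.62373033 -3.13941006] [ 0.45532836  0.18741323 -0.01222175] 0.008068688064785407
tcp [ 0.4723 -0.3243  0.2394] xaz 120.23 tilt 0.33 | shift [-98.7  -1.   38.9] turn 0.004 dist 106.0 t 30.75 q [ 0.98  0.72 -0.83  1.69  0.61  1.01  0.47]
```

View pics/n23.png

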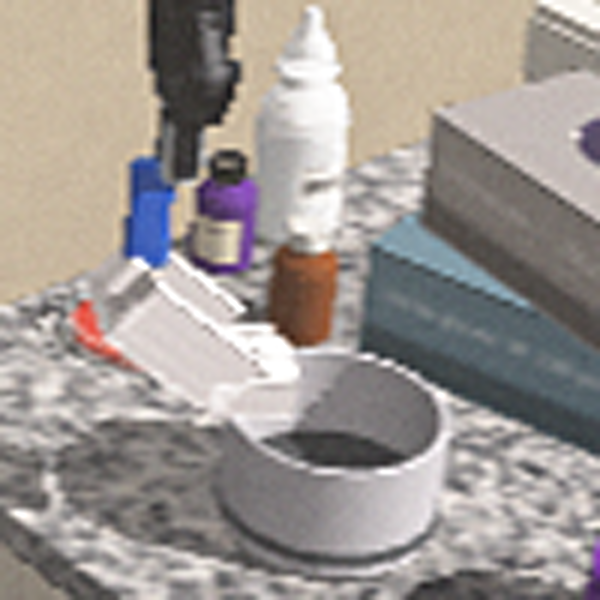

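View pics/n24.png

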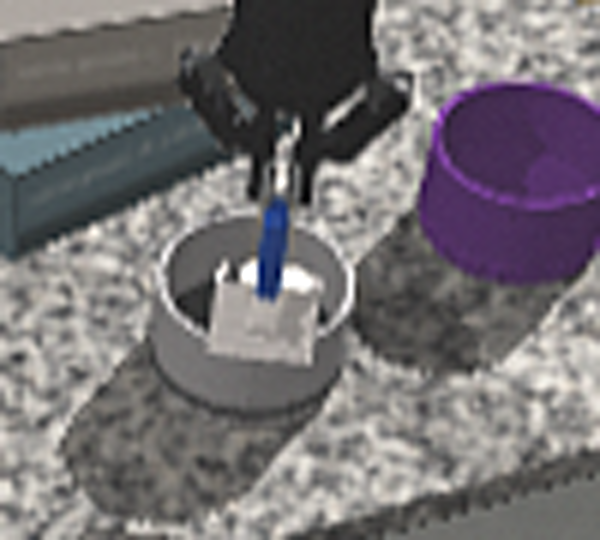

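The snatch worked. The pieces are on the lip, and the lip is now near the jar's near rim, so I'll bring it back over the middle before they fall.

apply_moves(targets=[[0,[-35,0,0],0],[0,[-55,0,0],0]])

```text
time_s: 31.05
eef_pos: [0.503, -0.3789, 0.2403]
orientation: [0.5, 0.866, -0.001, 0.001]
ft_force: [0.1, -1.5, -2.8]
gripper_width: 0.0084
```

```bash
python3 - <<'E'
from bench import *
from h import *
o=get_obs();print(o["ft_force"],o["moment"],o["gripper_width"])
plan(o,[.521,-.41,.2],120)
c=read_camera("side"); crop(c["image"],340,160,440,260,6,"pics/n25.png")
c=read_camera("scene"); crop(c["image"],340,110,440,200,6,"pics/n26.png")
E
```

```text
[ 0.11584445 -1.53664362 -2.80416694] [-0.24891805 -0.17041247 -0.02894267] 0.00838824743795119
tcp [ 0.503  -0.3789  0.2403] xaz 120.01 tilt 0.15 | shift [-35.9   0.1  40.3] turn 0.0 dist 54.0 t 31.05 q [ 0.99  0.79 -0.81  1.52  0.62  1.1   0.56]
```

View pics/n25.png

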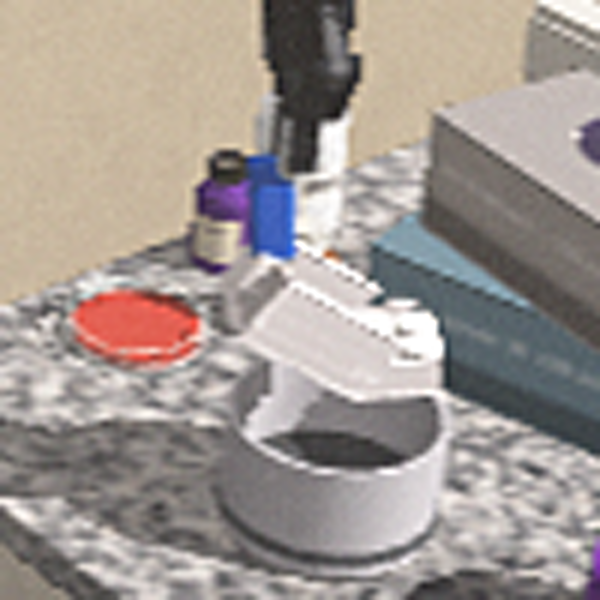

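View pics/n26.png

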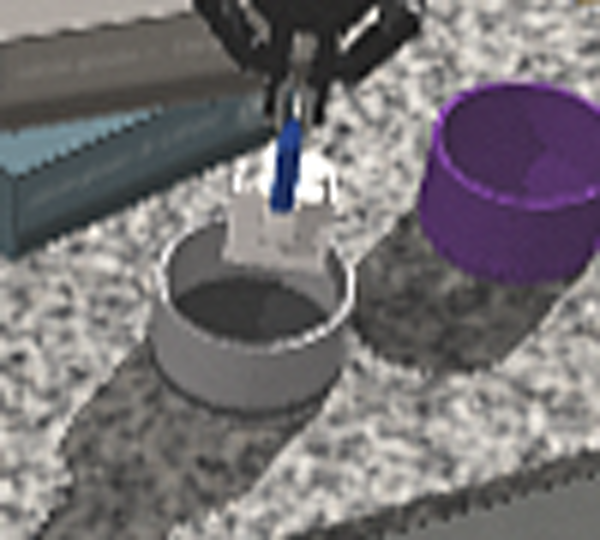

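The pieces are piled on the lip over the jar, so now another backward snatch.

apply_moves(targets=[[0,[50,0,0],0],[0,[60,0,0],0]])

```text
time_s: 31.35
eef_pos: [0.4684, -0.3181, 0.2391]
orientation: [0.497, 0.868, 0.001, -0.005]
ft_force: [-0.2, 1.6, -2.4]
gripper_width: 0.0086
```

```bash
python3 - <<'E'
from bench import *
from h import *
o=get_obs();print(o["ft_force"],o["moment"],o["gripper_width"])
plan(o,[.521,-.41,.2],120)
c=read_camera("side"); crop(c["image"],340,160,440,260,6,"pics/n27.png")
c=read_camera("scene"); crop(c["image"],340,110,440,200,6,"pics/n28.png")
E
```

```text
[-0.16871463  1.55560786 -2.38472905] [0.46003176 0.2479149  0.02978519] 0.008559567545633539
tcp [ 0.4684 -0.3181  0.2391] xaz 120.42 tilt 0.52 | shift [-106.2   -1.    38.2] turn 0.007 dist 113.0 t 31.35 q [ 0.98  0.71 -0.83  1.71  0.61  1.    0.46]
```

View pics/n27.png

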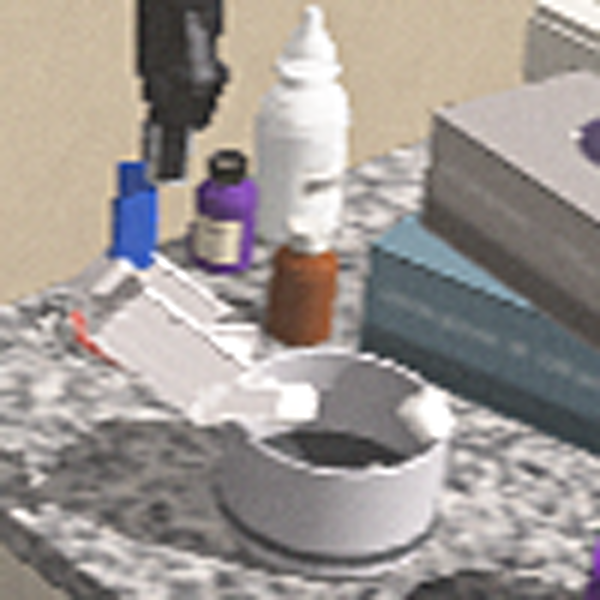

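View pics/n28.png

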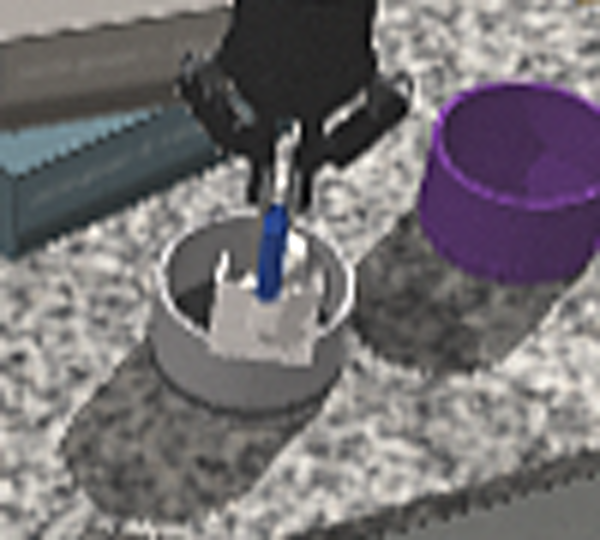

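apply_moves(targets=[[0,[-25,0,-3],0],[0,[-30,0,-3],0]])

```text
time_s: 31.65
eef_pos: [0.4888, -0.3534, 0.2437]
orientation: [0.501, 0.866, -0.001, 0.002]
ft_force: [0.3, -1.4, -1.7]
gripper_width: 0.0082
```

```bash
python3 - <<'E'
from bench import *
from h import *
o=get_obs();print(o["ft_force"],o["moment"],o["gripper_width"])
plan(o,[.521,-.41,.2],120)
c=read_camera("side"); crop(c["image"],340,160,440,260,6,"pics/n29.png")
c=read_camera("scene"); crop(c["image"],340,110,440,200,6,"pics/n30.png")
E
```

```text
[ 0.26770124 -1.39448021 -1.70489845] [-0.09922107 -0.0577127  -0.00650054] 0.008220638512566722
tcp [ 0.4888 -0.3534  0.2437] xaz 119.89 tilt 0.22 | shift [-65.   -0.3  44. ] turn -0.002 dist 78.0 t 31.65 q [ 0.99  0.75 -0.82  1.61  0.61  1.06  0.52]
```

View pics/n29.png

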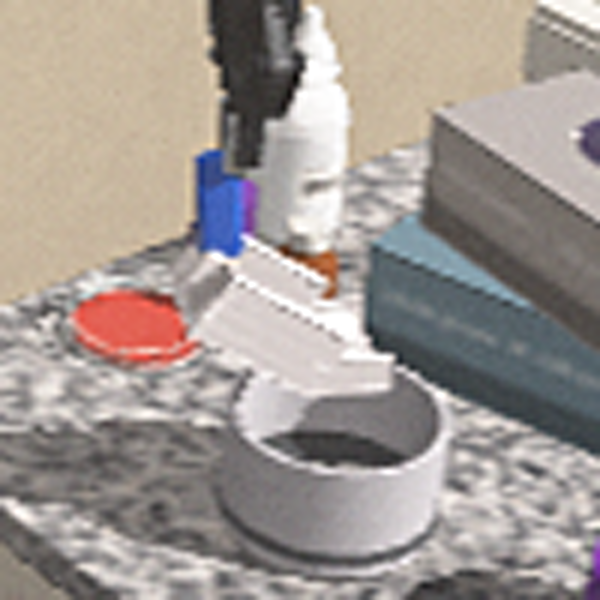

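View pics/n30.png

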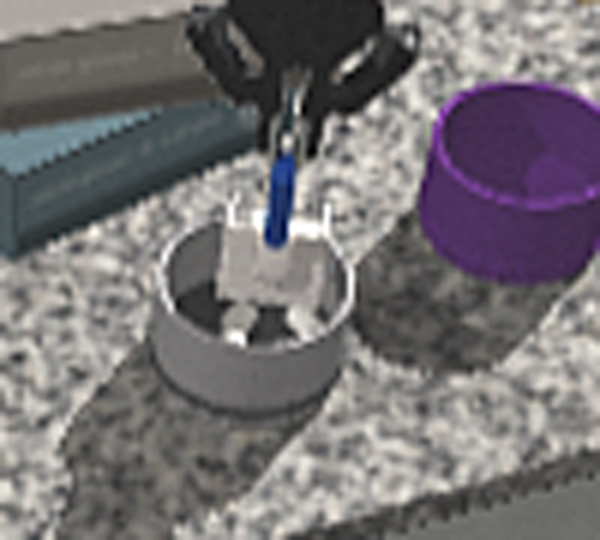

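At least two pieces are in the jar, at (240,325) and (305,320), and none have fallen outside. I'll repeat.

apply_moves(targets=[[0,[-12,0,0],0],[0,[-20,0,0],0],[0,[30,0,0],0],[0,[40,0,0],0]])

```text
time_s: 32.15
eef_pos: [0.4637, -0.3097, 0.2423]
orientation: [0.497, 0.868, 0.001, -0.004]
ft_force: [-0.5, 0.5, -1.2]
gripper_width: 0.0081
```

apply_moves(targets=[[0,[-20,0,0],0],[0,[-40,0,0],0]])

```text
time_s: 32.35
eef_pos: [0.4875, -0.3495, 0.2438]
orientation: [0.498, 0.867, -0.0, -0.0]
ft_force: [0.7, -0.3, -1.2]
gripper_width: 0.0082
```

```bash
python3 - <<'E'
from bench import *
from h import *
o=get_obs();print(o["ft_force"],o["moment"],o["gripper_width"])
plan(o,[.521,-.41,.2],120)
c=read_camera("side"); crop(c["image"],340,160,440,260,6,"pics/n31.png")
c=read_camera("scene"); crop(c["image"],340,110,440,200,6,"pics/n32.png")
E
```

```text
[ 0.74814371 -0.33231046 -1.19741658] [-0.04077832 -0.04975338 -0.02715813] 0.008232713865418411
tcp [ 0.4875 -0.3495  0.2438] xaz 120.24 tilt 0.03 | shift [-69.1  -1.5  43.8] turn 0.004 dist 82.0 t 32.35 q [ 0.99  0.75 -0.82  1.61  0.61  1.06  0.52]
```

View pics/n31.png

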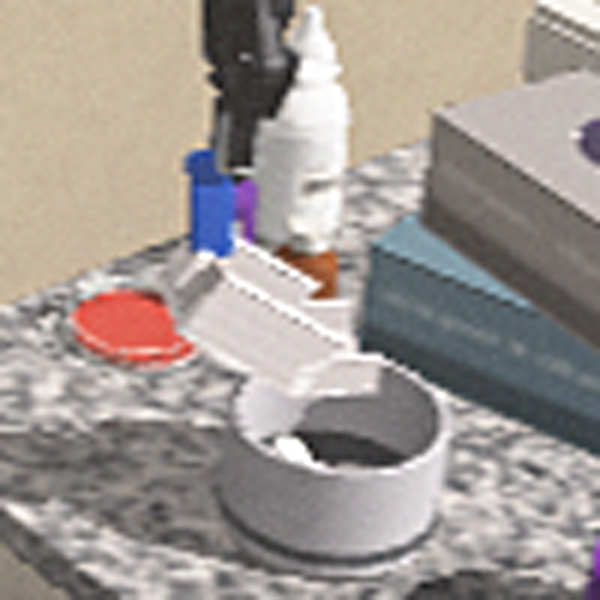

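View pics/n32.png

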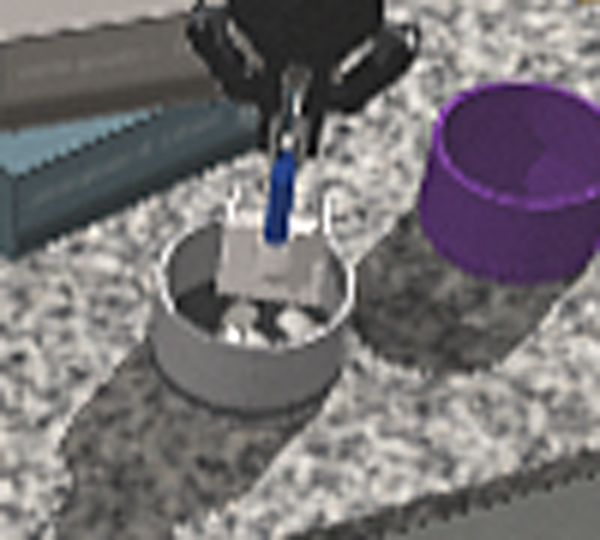

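The weight reading (about 1.2 N) suggests the scoop is empty. I'll do one more snatch, then move aside to count pieces in the jar.

apply_moves(targets=[[0,[-15,0,0],0],[0,[-15,0,0],0],[0,[35,0,0],0],[0,[35,0,0],0],[0,[20,0,0],0]])

```text
time_s: 32.95
eef_pos: [0.4753, -0.3282, 0.2435]
orientation: [0.496, 0.868, -0.0, -0.002]
ft_force: [1.0, -0.2, -1.2]
gripper_width: 0.0082
```

apply_moves(targets=[[0,[10,0,-10],0],[0,[40,0,-30],0],[0,[75,0,-40],0.05],[0,[105,0,-45],0.1],[0,[120,0,-45],0.1]])

```text
time_s: 33.45
eef_pos: [0.4156, -0.2254, 0.2895]
orientation: [0.541, 0.841, -0.0, -0.0]
ft_force: [1.0, 0.4, -1.4]
gripper_width: 0.008
```

```bash
python3 - <<'E'
from bench import *
from h import *
f=[];
o=get_obs();print(o["ft_force"],o["moment"],o["gripper_width"])
plan(o,[.44,-.0,.31],100)
c=read_camera("side"); crop(c["image"],300,130,500,280,4,"pics/o1.png")
c=read_camera("scene"); crop(c["image"],300,110,440,200,5.5,"pics/o2.png")
E
```

```text
[ 1.00356247  0.3892751  -1.39178853] [-0.04839604 -0.05648768 -0.0152714 ] 0.008027223058368624
tcp [ 0.4156 -0.2254  0.2895] xaz 114.52 tilt 0.04 | shift [194.9 115.7 -20.5] turn 0.253 dist 228.0 t 33.45 q [ 0.97  0.52 -0.88  1.91  0.49  0.94  0.28]
```

View pics/o1.png

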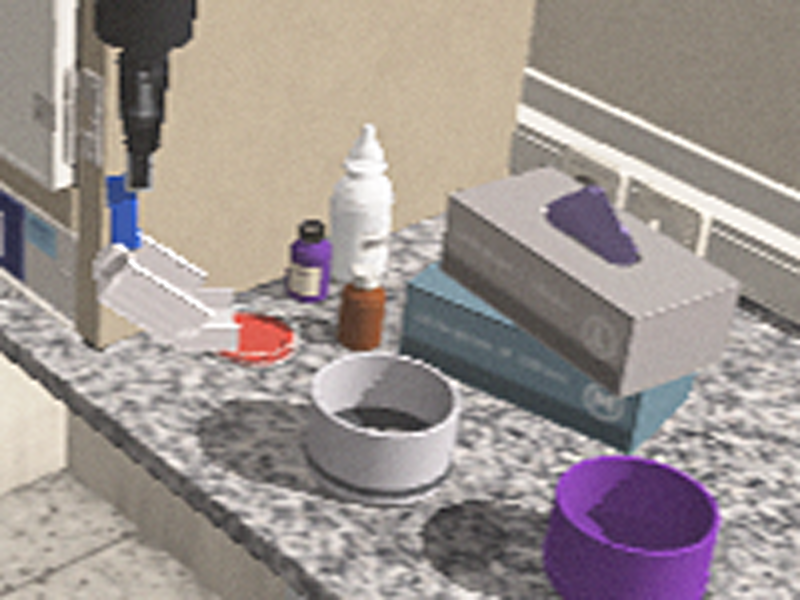

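View pics/o2.png

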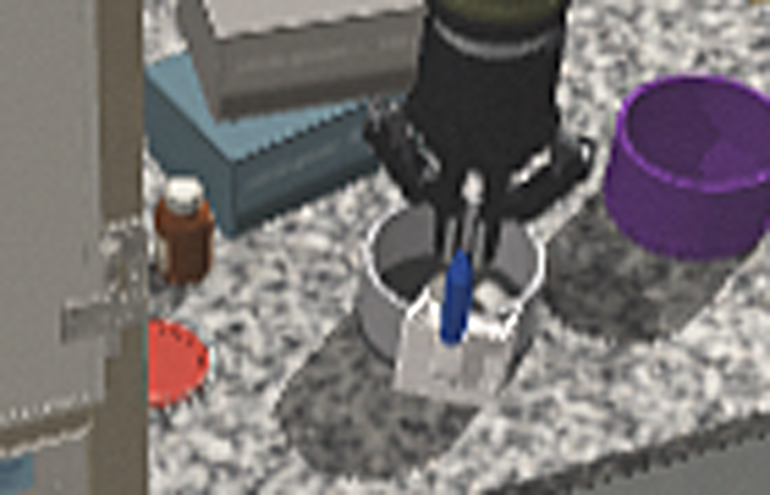

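apply_moves(targets=[[0,[40,23,-4],0.05],[0,[80,46,-8],0.1],[0,[120,70,-12],0.15],[0,[160,95,-16],0.2],[0,[195,115,-20],0.25]])

```text
time_s: 34.05
eef_pos: [0.4422, -0.0016, 0.3087]
orientation: [0.643, 0.766, 0.001, 0.0]
ft_force: [-0.1, -0.3, -2.0]
gripper_width: 0.0083
```

```bash
python3 - <<'E'
from bench import *
from h import *
o=get_obs();print(o["ft_force"],o["moment"],o["gripper_width"])
plan(o,[.49,.16,.3],105)
c=read_camera("scene"); crop(c["image"],360,130,410,190,10,"pics/o3.png")
c=read_camera("scene"); crop(c["image"],260,120,420,250,4.5,"pics/o4.png")
E
```

```text
[-0.09754966 -0.32968149 -2.003461  ] [-0.01100818 -0.06331399 -0.01625347] 0.008324700689455986
tcp [ 0.4422 -0.0016  0.3087] xaz 99.96 tilt 0.07 | shift [150.9  75.    8.9] turn -0.088 dist 169.0 t 34.05 q [ 0.47  0.43 -0.83  1.96  0.4   0.92 -0.39]
```

View pics/o3.png

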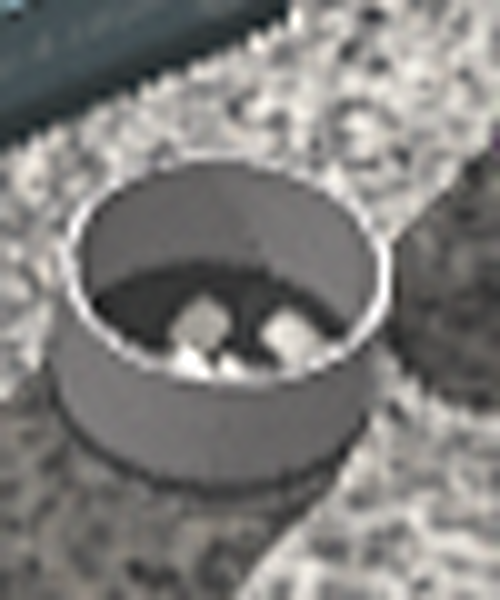

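View pics/o4.png

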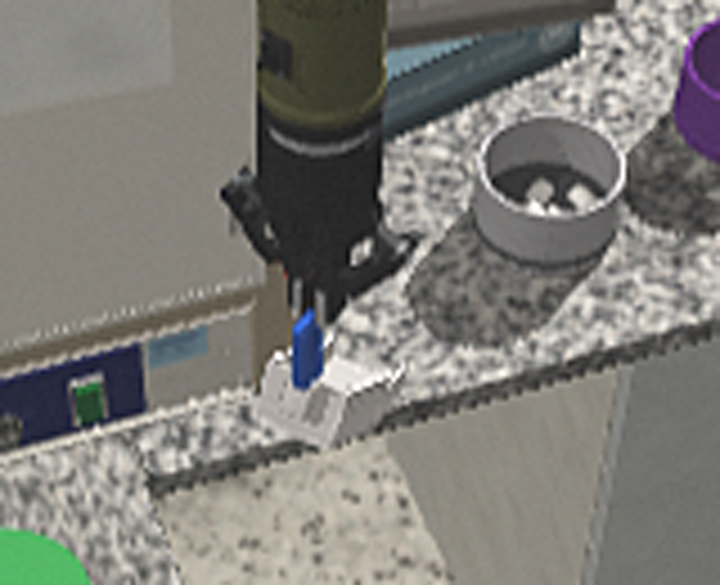

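```bash
python3 - <<'E'
from bench import *
from h import *
o=get_obs();w=read_camera("wrist"); cv2.imwrite("pics/o5.png",w["image"][:,:,::-1])
print(o["ft_force"], proj(wcam(o,w),np.array([.521,-.41,.05])))
c=read_camera("side"); crop(c["image"],220,120,420,270,4,"pics/o6.png")
E
```

```text
[-0.79463062  0.10652979 -1.23022307] [[318.69311607 386.26134122]]
```

View pics/o5.png

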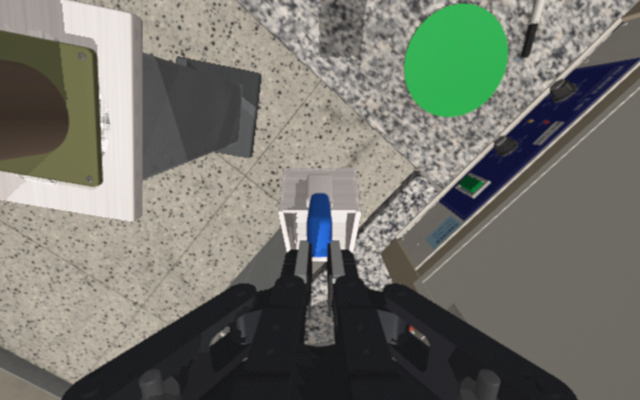

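View pics/o6.png

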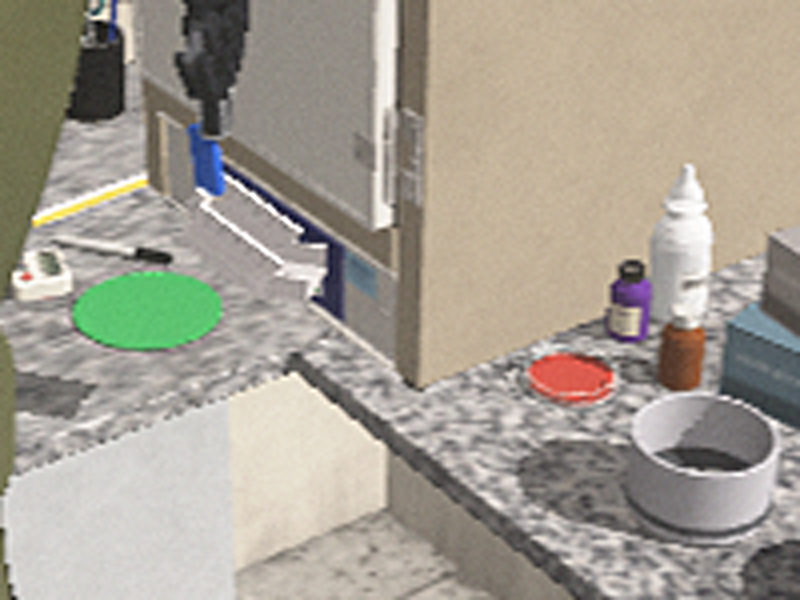

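The scoop weighs in empty, and no piece is visible on any counter or on the floor. Now the mat: touch down nose-first with the lip, then move back and down along the arc so the scoop rotates flat about its front edge with an eased pinch.

apply_moves(targets=[[0,[38,20,0],-0.02],[0,[80,40,0],-0.04],[0,[115,62,0],-0.06],[0,[140,90,10],-0.08],[0,[142,120,30],-0.09]])

```text
time_s: 34.75
eef_pos: [0.5362, 0.1603, 0.2793]
orientation: [0.606, 0.796, 0.002, -0.0]
ft_force: [0.9, 0.1, -1.5]
gripper_width: 0.0079
```

```bash
python3 - <<'E'
from bench import *
from h import *
o=get_obs();print(o["ft_force"],o["moment"],o["gripper_width"])
plan(o,[.62,.156,.175],105)
c=read_camera("side"); crop(c["image"],200,100,340,220,5,"pics/p1.png")
E
```

```text
[ 0.86009443  0.12894693 -1.45734197] [ 0.11468344 -0.01068297 -0.04214166] 0.007893642544066735
tcp [0.5362 0.1603 0.2793] xaz 105.43 tilt 0.26 | shift [-26.8  79.2 104.5] turn 0.008 dist 134.0 t 34.75 q [ 0.08  0.63 -0.78  1.69  0.5   1.03 -0.6 ]
```

View pics/p1.png

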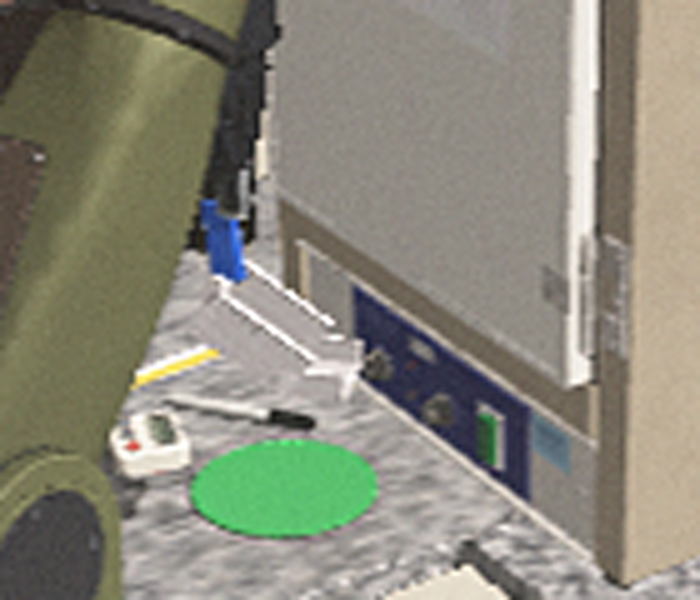

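apply_moves(targets=[[0,[-5,20,15],0.01],[0,[-12,42,35],0.01],[0,[-18,62,60],0.01],[0,[-20,73,85],0.01],[0,[-20,73,98],0.01]])

```text
time_s: 35.3
eef_pos: [0.6115, 0.1525, 0.1769]
orientation: [0.613, 0.79, -0.002, -0.0]
ft_force: [-0.5, 0.3, -1.2]
gripper_width: 0.0083
```

```bash
python3 - <<'E'
from bench import *
from h import *
o=get_obs();print(o["ft_force"],o["moment"],o["gripper_width"])
plan(o,[.612,.161,.15],105)
c=read_camera("side"); crop(c["image"],200,130,320,220,6,"pics/p2.png")
E
```

```text
[-0.54895585  0.3317811  -1.18780674] [-0.03352891  0.07980716  0.04539943] 0.008343021059322855
tcp [0.6115 0.1525 0.1769] xaz 104.33 tilt 0.25 | shift [ 8.1  2.7 26.9] turn -0.012 dist 28.0 t 35.3 q [ 0.04  0.84 -0.68  1.58  0.62  0.95 -0.6 ]
```

View pics/p2.png

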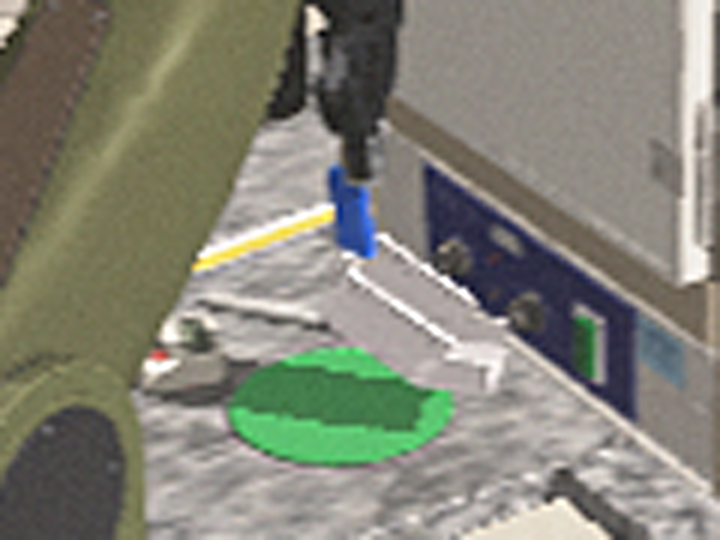

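apply_moves(targets=[[0,[10,2,5],-0.01],[0,[20,3,12],-0.01],[0,[20,3,20],-0.01],[0,[20,3,24],-0.01]])

```text
time_s: 35.75
eef_pos: [0.6082, 0.1774, 0.1562]
orientation: [0.607, 0.795, -0.0, 0.0]
ft_force: [-0.1, -0.2, -2.0]
gripper_width: 0.0085
```

```bash
python3 - <<'E'
from bench import *
from h import *
o=get_obs();print(o["ft_force"],o["moment"],o["gripper_width"])
plan(o,[.612,.161,.15],105)
c=read_camera("side"); crop(c["image"],200,130,320,220,6,"pics/p3.png")
c=read_camera("scene"); crop(c["image"],210,190,320,290,6,"pics/p4.png")
E
```

```text
[-0.11200482 -0.24947122 -1.99898489] [ 0.03303261 -0.00068926 -0.02050983] 0.008481779615160194
tcp [0.6082 0.1774 0.1562] xaz 105.29 tilt 0.02 | shift [-16.8  -0.6   6.2] turn 0.005 dist 18.0 t 35.75 q [-0.    0.86 -0.67  1.59  0.64  0.92 -0.64]
```

View pics/p3.png

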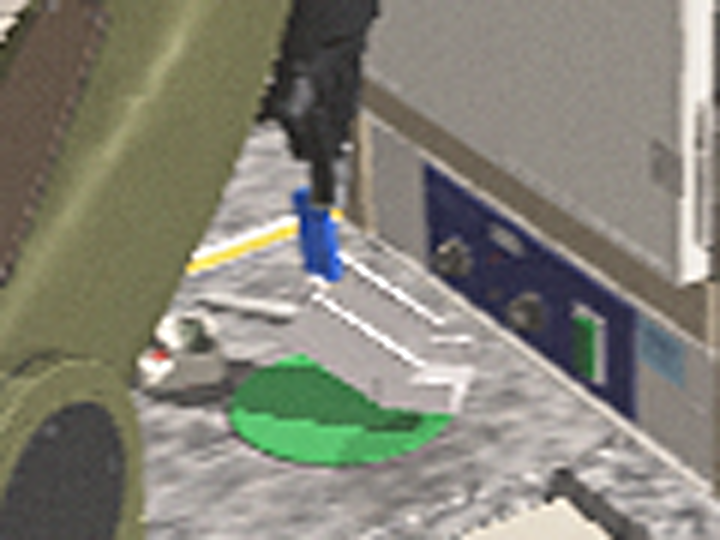

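View pics/p4.png

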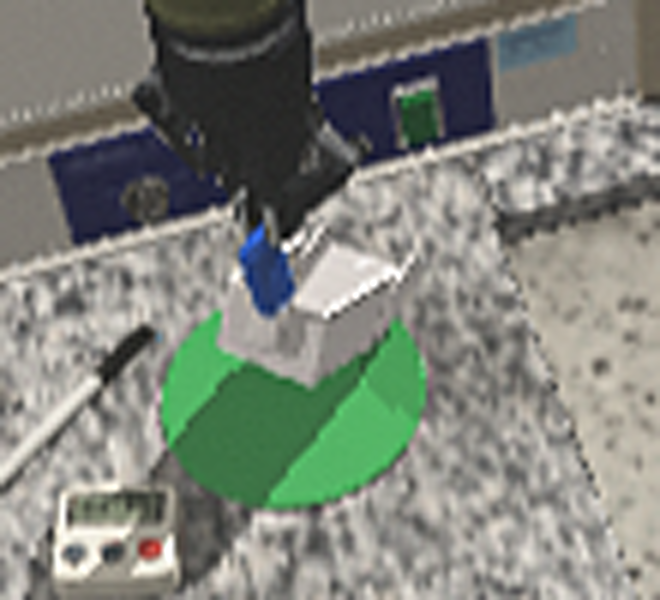

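apply_moves(targets=[[0.12,[0,0,5],0],[0.145,[6,0,11],0],[0.145,[16,0,16],0],[0.145,[26,0,20],0],[0.145,[35,0,23],0]], force=20)

```text
time_s: 36.35
eef_pos: [0.5989, 0.212, 0.133]
orientation: [0.607, 0.795, 0.0, -0.0]
ft_force: [0.3, 0.1, -1.1]
gripper_width: 0.0125
```

```bash
python3 - <<'E'
from bench import *
from h import *
o=get_obs();print(o["ft_force"],o["moment"],o["gripper_width"])
plan(o,[.594,.2515,.089],105)
c=read_camera("side"); crop(c["image"],200,130,320,220,6,"pics/p5.png")
E
```

```text
[ 0.32609287  0.1219552  -1.08351008] [-0.21606566 -0.07518108 -0.0105479 ] 0.012494546129276125
tcp [0.5989 0.212  0.133 ] xaz 105.26 tilt 0.03 | shift [39.4  5.6 44. ] turn 0.005 dist 59.0 t 36.35 q [-0.07  0.89 -0.65  1.6   0.66  0.88 -0.71]
```

View pics/p5.png

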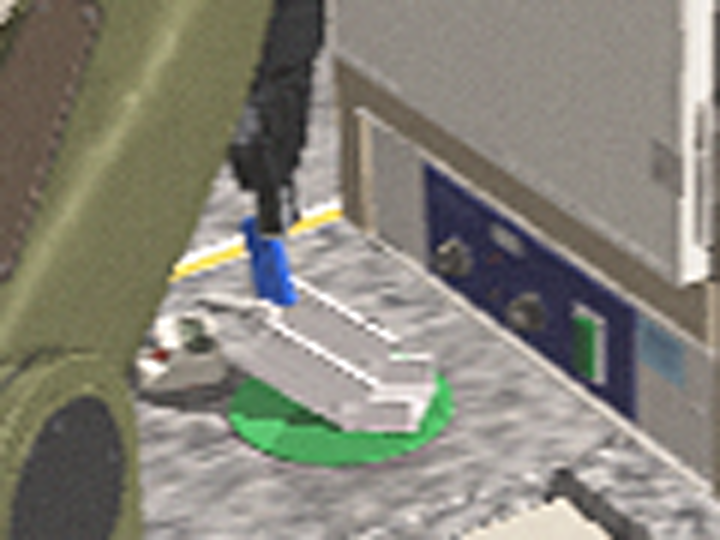

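apply_moves(targets=[[0.145,[14,1,6],0],[0.145,[24,2,12],0],[0.145,[34,3,19],0],[0.145,[42,4,24],0],[0.145,[48,5,29],0]])

```text
time_s: 36.9
eef_pos: [0.5913, 0.2595, 0.104]
orientation: [0.607, 0.795, 0.0, -0.0]
ft_force: [-1.7, 1.8, 3.6]
gripper_width: 0.0128
```

```bash
python3 - <<'E'
from bench import *
from h import *
o=get_obs();print(o["ft_force"],o["moment"],o["gripper_width"])
plan(o,[.594,.2515,.089],105)
c=read_camera("side"); crop(c["image"],200,130,320,220,6,"pics/p6.png")
E
```

```text
[-1.72006111  1.79731912  3.56256717] [ 0.08659863  0.29255079 -0.08255484] 0.012778371554715385
tcp [0.5913 0.2595 0.104 ] xaz 105.24 tilt 0.05 | shift [-8.4  0.5 15. ] turn 0.004 dist 17.0 t 36.9 q [-0.16  0.94 -0.62  1.59  0.68  0.84 -0.79]
```

View pics/p6.png

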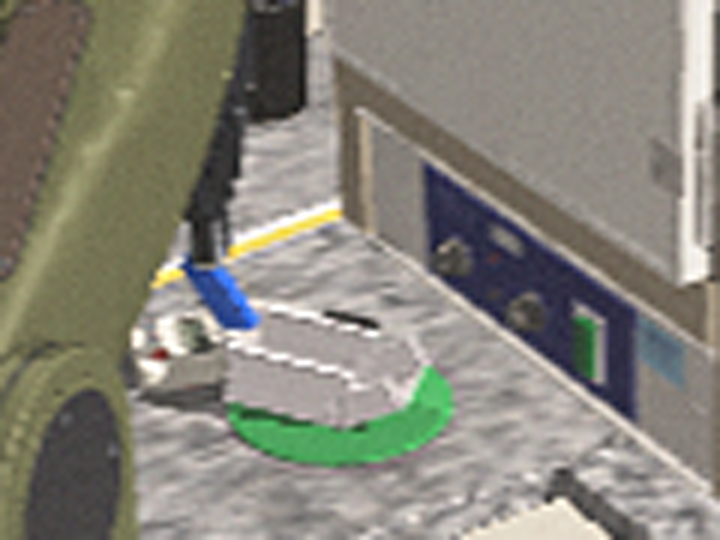

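apply_moves(targets=[[0.145,[6,0,5],0],[0.145,[11,0,10],0],[0.145,[14,0,14],0],[0.145,[15,0,16],0],[0.145,[15,0,16],0]])

```text
time_s: 37.45
eef_pos: [0.5877, 0.2726, 0.0879]
orientation: [0.607, 0.794, -0.0, -0.0]
ft_force: [-0.7, 1.2, 1.9]
gripper_width: 0.0123
```

```bash
python3 - <<'E'
from bench import *
from h import *
o=get_obs();print(o["ft_force"],o["moment"],o["gripper_width"])
plan(o,[.594,.2515,.089],105)
c=read_camera("side"); crop(c["image"],200,130,320,220,6,"pics/p7.png")
c=read_camera("wrist"); crop(c["image"],200,120,440,400,2.1,"pics/p8.png")
E
```

```text
[-0.69232718  1.19361244  1.85277274] [ 0.14811928  0.2005535  -0.09144093] 0.012268543153600051
tcp [0.5877 0.2726 0.0879] xaz 105.19 tilt 0.03 | shift [-22.    0.6  -1.1] turn 0.003 dist 22.0 t 37.45 q [-0.19  0.96 -0.61  1.59  0.69  0.82 -0.82]
```

View pics/p7.png

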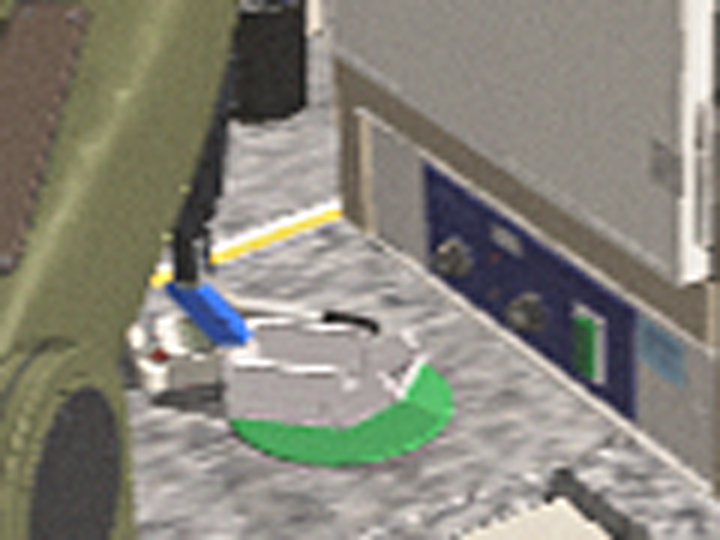

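View pics/p8.png

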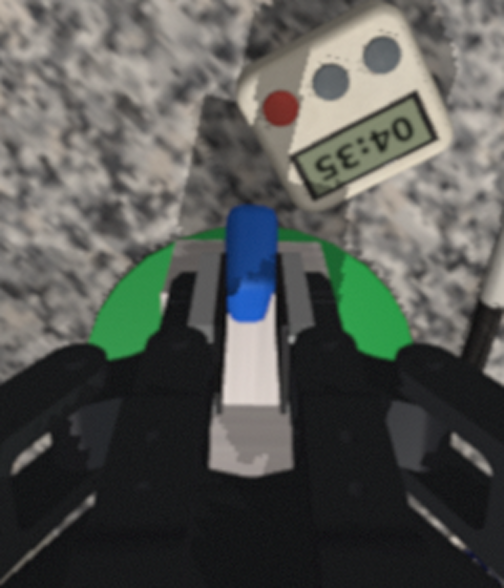

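The scoop is flat and empty on the mat, about 22 mm short of centre. I'll slide it forward while still held.

apply_moves(targets=[[0.145,[-4,0,-1],0],[0.145,[-11,0,-1],0],[0.145,[-18,0,-1],0],[0.145,[-22,0,0],0],[0.145,[-22,0,0],0]])

```text
time_s: 38.05
eef_pos: [0.5944, 0.2491, 0.088]
orientation: [0.608, 0.794, -0.001, 0.001]
ft_force: [1.6, -0.6, 0.1]
gripper_width: 0.0126
```

```bash
python3 - <<'E'
from bench import *
from h import *
o=get_obs();print(o["ft_force"],o["moment"],o["gripper_width"])
plan(o,[.594,.2515,.089],105)
c=read_camera("side"); crop(c["image"],200,130,320,220,6,"pics/p9.png")
E
```

```text
[ 1.61699486 -0.56243786  0.13816739] [-0.3321319  -0.15040163  0.04565699] 0.01263981789467889
tcp [0.5944 0.2491 0.088 ] xaz 105.08 tilt 0.12 | shift [ 2.4  0.3 -1. ] turn 0.001 dist 3.0 t 38.05 q [-0.15  0.96 -0.61  1.6   0.7   0.82 -0.79]
```

View pics/p9.png

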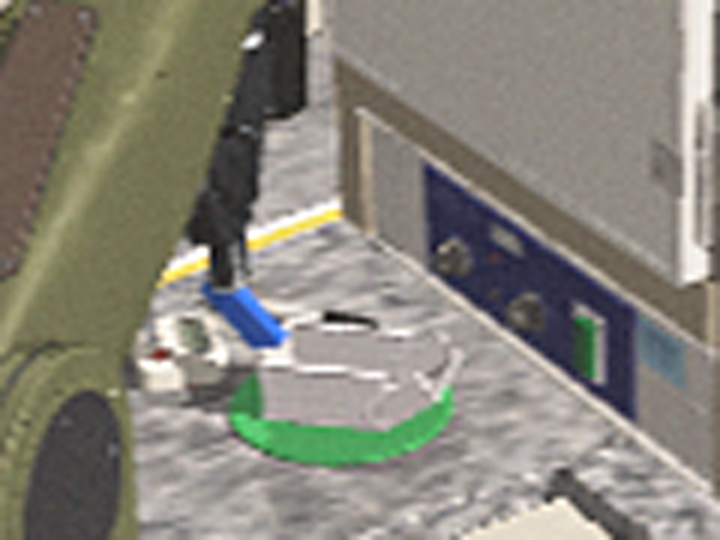

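Flat and centred. I'll open gradually and lift away.

apply_moves(targets=[[0.155,[0,0,0],0],[0.17,[0,0,0],0],[0.3,[0,0,0],0],[0.5,[0,0,0],0],[0.5,[0,0,0],0]])

```text
time_s: 38.6
eef_pos: [0.5936, 0.2515, 0.0883]
orientation: [0.607, 0.794, 0.0, -0.0]
ft_force: [0.1, 0.8, 0.0]
gripper_width: 0.0427
```

apply_moves(targets=[[0.5,[0,0,-15],0],[0.5,[0,0,-40],0],[0.5,[0,0,-75],0],[0.5,[0,0,-110],0],[0.5,[0,0,-140],0]])

```text
time_s: 39.1
eef_pos: [0.5938, 0.2519, 0.2315]
orientation: [0.607, 0.794, 0.001, 0.0]
ft_force: [-0.1, 0.5, -0.2]
gripper_width: 0.0428
```

```bash
python3 - <<'E'
from bench import *
from h import *
o=get_obs();print(o["ft_force"],o["moment"],o["gripper_width"])
plan(o,[.44,-.02,.33],100)
w=read_camera("wrist"); crop(w["image"],120,0,520,400,1.5,"pics/q1.png")
c=read_camera("side"); crop(c["image"],200,130,320,220,6,"pics/q2.png")
c=read_camera("scene"); crop(c["image"],360,130,410,190,10,"pics/q3.png")
E
```

```text
[-0.11782279  0.5463544  -0.24755478] [ 0.04474875 -0.02114225 -0.03527757] 0.042799017909695515
tcp [0.5938 0.2519 0.2315] xaz 105.21 tilt 0.14 | shift [-221.9 -219.5  -99.2] turn 0.091 dist 328.0 t 39.1 q [-0.11  0.79 -0.71  1.49  0.56  1.07 -0.68]
```

View pics/q1.png

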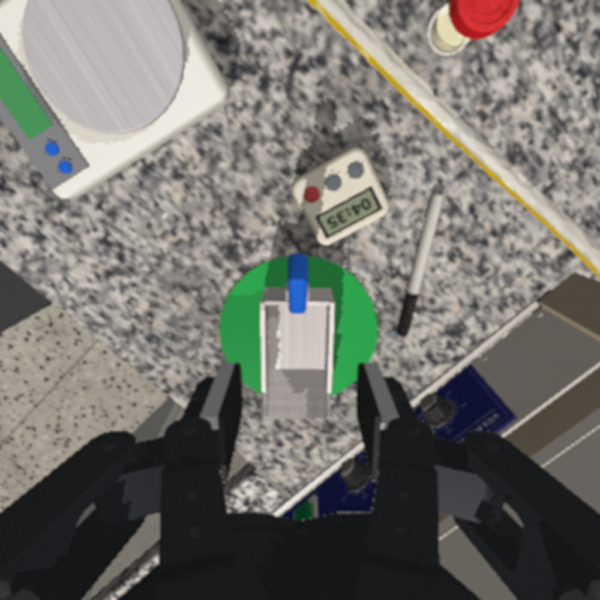

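View pics/q2.png

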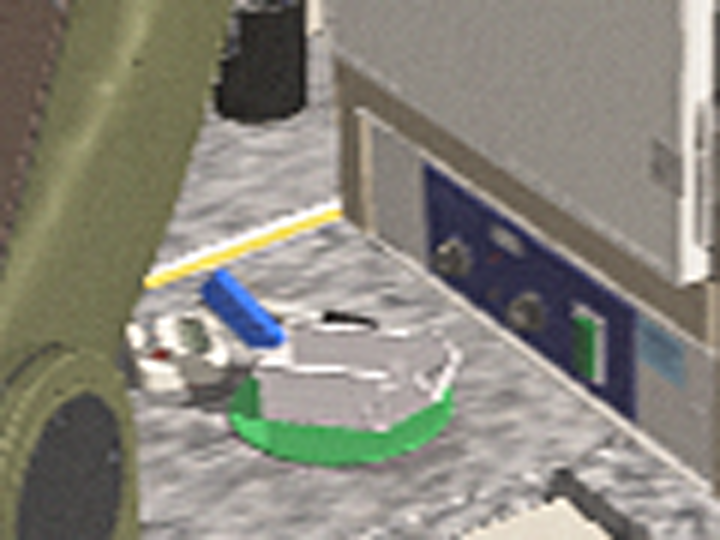

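The scoop stands upright, empty and released on the mat. There is time left, so I'll fly the wrist camera over the jar to count the pieces.

apply_moves(targets=[[0.5,[-30,-40,-40],0.02],[0.5,[-65,-80,-70],0.04],[0.5,[-100,-120,-95],0.06],[0.5,[-145,-155,-99],0.08],[0.5,[-175,-175,-99],0.09]])

```text
time_s: 39.75
eef_pos: [0.4784, 0.0577, 0.3253]
orientation: [0.642, 0.767, 0.0, 0.0]
ft_force: [0.5, -0.9, -0.4]
gripper_width: 0.0429
```

```bash
python3 - <<'E'
from bench import *
from h import *
o=get_obs(); plan(o,[.44,-.13,.33],110)
E
```

```text
tcp [0.4784 0.0577 0.3253] xaz 100.1 tilt 0.04 | shift [-178.1  -70.7   -4.6] turn -0.173 dist 192.0 t 39.75 q [ 0.32  0.47 -0.82  1.83  0.4   1.01 -0.48]
```

apply_moves(targets=[[0.5,[-45,-18,0],-0.04],[0.5,[-90,-36,0],-0.09],[0.5,[-135,-54,0],-0.13],[0.5,[-178,-70,0],-0.17],[0.5,[-215,-68,0],-0.2]])

```text
time_s: 40.25
eef_pos: [0.447, -0.1682, 0.324]
orientation: [0.563, 0.826, -0.002, -0.001]
ft_force: [1.3, -0.0, 0.4]
gripper_width: 0.0429
```

```bash
python3 - <<'E'
from bench import *
from h import *
o=get_obs(); plan(o,[.494,-.364,.3],120)
E
```

```text
tcp [ 0.447  -0.1682  0.324 ] xaz 111.42 tilt 0.26 | shift [-199.5  -27.7   24.1] turn -0.15 dist 203.0 t 40.25 q [ 0.84  0.48 -0.88  1.84  0.43  1.03  0.15]
```

apply_moves(targets=[[0.5,[-45,-6,4],-0.04],[0.5,[-90,-12,8],-0.08],[0.5,[-135,-18,14],-0.12],[0.5,[-175,-24,20],-0.15],[0.5,[-200,-28,24],-0.15]])

```text
time_s: 40.75
eef_pos: [0.4963, -0.3651, 0.2987]
orientation: [0.501, 0.866, -0.001, -0.001]
ft_force: [0.2, 0.1, 0.4]
gripper_width: 0.0427
```

```bash
python3 - <<'E'
from bench import *
from h import *
o=get_obs(); plan(o,[.494,-.364,.3],120)
w=read_camera("wrist"); print(proj(wcam(o,w),np.array([.521,-.41,.03]))); crop(w["image"],120,0,520,400,1.5,"pics/q4.png")
E
```

```text
tcp [ 0.4963 -0.3651  0.2987] xaz 119.88 tilt 0.14 | shift [ 2.1 -1.4 -1.3] turn -0.002 dist 3.0 t 40.75 q [ 1.    0.72 -0.85  1.49  0.56  1.2   0.59]
[[319.00475861 197.859302  ]]
```

View pics/q4.png

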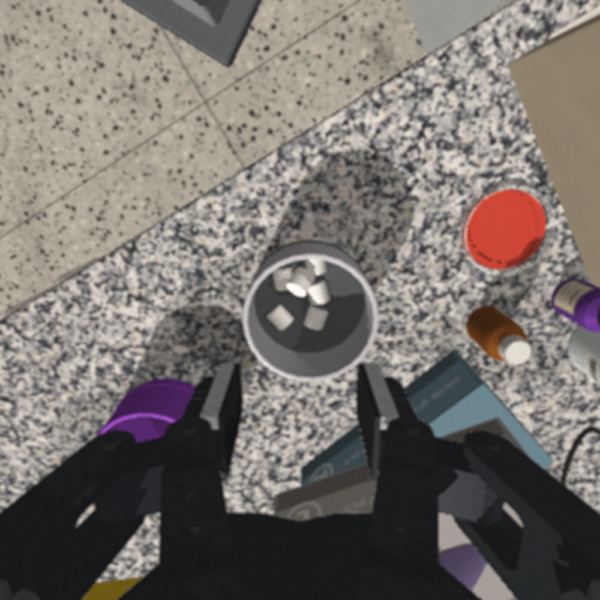

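```bash
python3 - <<'E'
from bench import *
from h import *
w=read_camera("wrist"); crop(w["image"],280,155,375,260,6,"pics/q5.png")
c=read_camera("side"); crop(c["image"],200,130,320,220,6,"pics/q6.png")
E
```

```text
(no output)
```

View pics/q5.png

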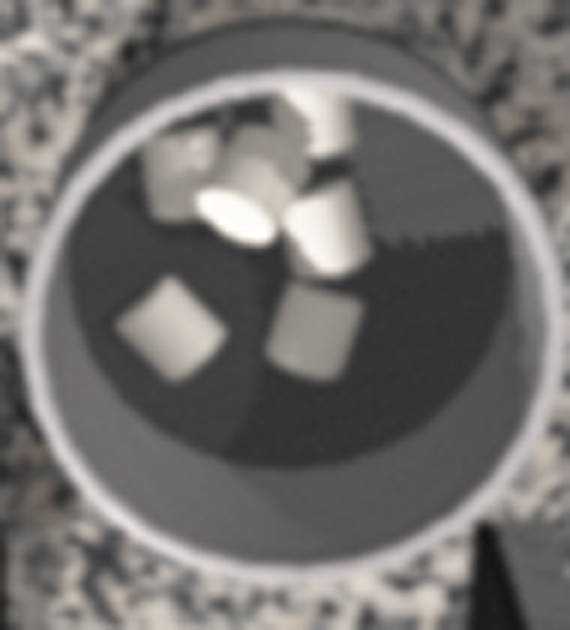

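View pics/q6.png

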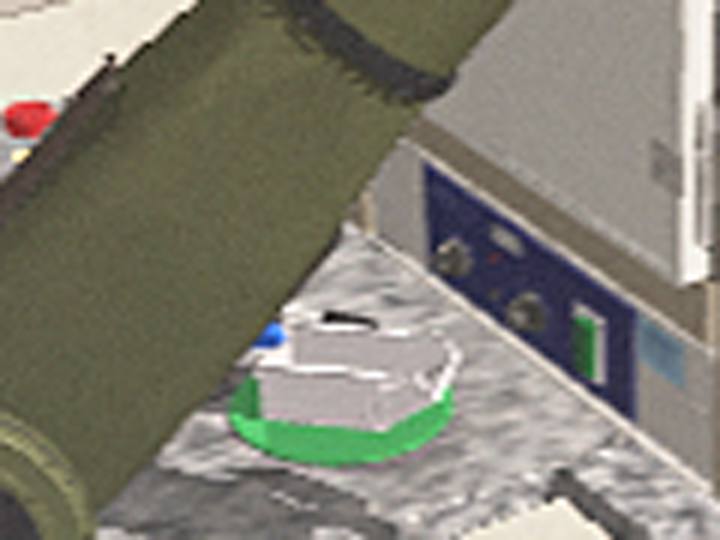

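The enlarged view shows six pieces lying in the jar, at (180,172), (255,185), (318,120), (330,230), (172,328) and (315,332). The jar is upright, the scoop stands flat on the mat, and the robot touches nothing. Handing in.

```bash
python3 - <<'E'
from bench import *
print(sign_off())
E
```

```text
the job is handed in; nothing more can be done
None
```

I poured all six pieces into the steel jar and set the empty scoop down upright on the green mat. I handed in at about 41 s of the 70 s allowed; no verdict was reported.

**How it went:** The tool can't tilt, so I re-gripped only the top corner of the blue grip, let the scoop swing nose-down over the jar, and shook the pieces off with short backward pulls. I then lowered it lip-first onto the mat and let it rotate flat before releasing.

**Last checks:**
- The wrist camera shows six pieces lying inside the jar.
- The jar is standing.
- The scoop is empty, level and released. By the arm's position it is only a few millimetres from the mat's centre; I did not re-measure it after release.
- The bottle, dish and timer look unmoved.
- The arm was clear of everything at hand-in.

**What went wrong on the way:**
- **Pouring:** Loosening the full grip alone did not tip the scoop, and pushing the lip against the jar's far wall failed.
- **Jar:** That pushing raised the wrist force to 71 N (the limit is 120 N) and briefly tilted the jar. I judged the tilt as roughly 10–15° by eye. The jar settled upright again, about 2 mm from where it was.

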